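# Hang the rinsed bar blades on S-hooks over the drip tray

## Robot

A 6-joint arm with a two-finger parallel gripper is mounted at the origin on the work surface. World frame = base frame: x ahead of the robot, y to its left, z up, the work surface at z = 0. Lengths are in m, angles in rad, forces in N, time in s.
With the tool pointing down it reaches from about 0.35 to 0.775 m from the base axis. Payload 7.3 kg.
Tool frame: the origin (TCP) lies between the finger pads; the fingertips stand 17 mm ahead of it and the grasp point (between the pads) lies 2 mm behind it; z points along the fingers, y is the direction in which the jaws open and shut (so a half turn about z gives the same grasp; the last joint's range is limited). The gripper opens to 92 mm and grips with 3 to 60 N. Pads are 19 mm wide; open, the fingers measure 130 mm over their backs; the gripper's body (75 mm by 190 mm) begins 47 mm behind the grasp point.
Start: joints at [-1.322, 0.342, 1.524, -0, 1.275, -0.146], TCP at [0.202, -0.485, 0.244] pointing down, gripper open.
Joint ranges: [-2.53, 2.53], [-0.77, 2.02], [0.04, 2.7], [-1, 4.14], [0.28, 2.66], [-3.11, 3.11]. Speed limits (rad/s): [2.57, 2.57, 3.14, 3.14, 3.14, 3.14].

## Interface

Orientations are given as [roll, pitch, yaw] about the fixed x, y, z axes, in that order (R = Rz(yaw) Ry(pitch) Rx(roll)).
In Python, from cell import sensors, vision, hand_in gives the robot as it stands.
- The arm moves only by the tool step_arm, never from a script. Its argument "series" is a list of rows, each a list of 5 numbers: the opening, from 0 (shut) to 1 (fully open), then the shift along the world's x, y, z each as a share of 25 mm, from -1 to 1, then the turn about the world's z as a share of 0.08 rad, from -1 to 1. A call has 1 to 12 rows; each row shifts and turns the commanded pose from where the row before left it; what a row does not reach is not made up. A row lasts 1/10 s, in which the tool goes at most 50 mm and 8.59 degrees, less where a joint would pass 70% of its speed; a pose out of reach is approached as far as the arm can. A call with a number of a shift or a turn outside -1 to 1 is refused whole. A call with a gripper value outside its range is refused whole. The fingers move at their own pace and stop on an object; "squeeze" is the grip in N (left out, the last holds). Time passes only in rows, so rows that do not move let the fingers close. It gives the time, the measured TCP pose, the force and the opening at its end, in the units of the state.
- sensors.observe(): the state, without advancing time (a new reading comes with each control period).
- vision.read_camera(name): name is "scene" or "top" or "wrist"; returns a dict with "pixels" (384x512x3 uint8, blue, green, red), "range_z" (384x512 float32, m along the optical axis (not along the pixel's ray), 0 where there is no reading), "camera_matrix" (3x3 intrinsics, pixels), "pose" (4x4, takes a point from camera to world coordinates). Camera axes: x right, y down, z forward; pixel columns grow to the right and rows downward; lengths in m; the calibration is good to about 2 mm. A picture is of the moment at which its call begins.
- hand_in(): hands the job in, once; it reports no verdict.
The state is a dict: "time": time; "qpos": joint angles; "qvel": joint speeds; "joint_efforts": joint torques, N m; "tool_pos": TCP position; "tool_rot": TCP orientation; "contact_force": force on the tool from outside, world axes, zero at the start; "torque": the same for the moment, N m; "opening": finger opening in m.
Only numpy, scipy, OpenCV 4.12 (cv2) and the standard library are available. Lean on these libraries where they do the work, as an engineer would, in place of code of your own. Each camera call takes 0.05 s, during which the arm holds its last target.

## Task

First slide the drip tray in under the hanging rail, between the feet of its stand, until it is fully home against the back bar. Then, for every bar blade in the draining block, take an S-hook off the rail, pass the hook's lower end through the hole of the blade, draw the blade up out of its slot and hang the hook back on the rail, one blade to a hook; leave any spare hook hanging on the rail. Do not touch the clean blades with the fingers, do not disturb the tumbler, the bottle, the shaker or the coasters, and leave the tray home and the blades hanging quietly, without a wide swing.

Things in the scene. Friction and masses are not known exactly. Their poses are not given: they have to be found in the camera images.
- rail_mid (a point): Middle of the hanging rail, on its axis half-way between the posts: a level steel rod 10 mm in diameter, axis 295 mm above the counter, 410 mm long between two 14 mm posts; nothing of the stand is higher than 10 mm above its axis. y runs along the rod, x across it, away from the robot, z up.
- stand: The fixed stand of the rail; origin on the counter straight below rail_mid, same axes. Each post has a flat foot 36 mm wide in y and 10 mm high, from 30 mm before to 95 mm beyond the rail in x; 374 mm are free between the feet. A low back bar, 20 mm high, joins the feet; its near face lies 56.5 mm beyond the rail in x.
- tray: Loose steel drip tray, 110 mm in x by 335 mm in y, 22 mm high, about 0.6 kg, on the robot's side of the stand. Origin at the centre of its underside; x points from its handle side to its back edge, y along it, z up. Home: back edge against the back bar, the origin then 1.5 mm on the robot's side of the line below the rail.
- tray_handle (a point): Centre of the tray's handle, a round bar 10 mm in diameter and 74 mm long, along the tray's y, 35 mm clear of the tray's near side (90 mm before the tray's origin), its axis 25 mm above the counter. Axes as the tray's.
- hook1: Steel S-hook of 8 mm round bar, 100 mm tall, 80 g, hanging on the rail. Origin at its middle, 41 mm straight below the rail's axis when it hangs. It lies in its own x-z plane, z up; +x is the side of its upper tip (away from the robot at the start). The rail enters and leaves its upper bend on the +x side, below the upper tip; its lower tip points to -x and up.
- hook2: S-hook like hook1. Centre line of the bar, (x, z) in mm: upper tip (22, 22) pointing down, upper bend of radius 22 about (0, 28) over the top (0, 50) and the side (-22, 28) to (-17, 14), slanting shank to (11, -19), lower bend of radius 14 about (0, -28) by the lowest point or seat (0, -42) to the lower tip (-13, -34).
- hook3: S-hook like hook1. It can be gripped from above across its 8 mm thickness (along its y) on the near side of the rail, at its side (-22, 28) mm (x, z), which leaves the fingers clear of the rail and of a blade hung below.
- hook4: S-hook like hook1.
- blade1: Bar blade (flat steel bottle opener), 4 mm thick, about 85 g, upright in a slot, ring end up; may be absent. Origin at the centre of the round hole (diameter 26 mm) in its ring (outside 42 mm); x goes through the hole, y across the plate, z up. It reaches 21 mm above and 140 mm below the origin, up to 40 mm wide. Hung on a hook its origin is 9 mm below the seat.
- blade2: Another bar blade, same as blade1; may be absent.
- blade3: A shorter bar blade, same as blade1 but reaching only 105 mm below the origin; about 65 g; may be absent.
- blade4: Another short bar blade, same as blade3; may be absent.
- holder: Grey draining block, fixed, 75 mm in x by 240 mm in y, 70 mm high, on the left or the right of the counter. Origin at the centre of its underside. Four slots in its top at y = -90, -30, +30, +90 mm, each 7 mm in x by 46 mm in y and 60 mm deep (floor 10 mm above the counter), so a blade stands with its x along the block's x and leans at most a few degrees.
- caddy: Black bar caddy, fixed, 120 x 240 mm, 75 mm high (straws to 110 mm), on the other side; not part of the job. Origin at the centre of its underside, long side along its y.
- tumbler: Glass tumbler, 72 mm wide at the rim, 85 mm high, bystander. Origin at the centre of its underside.
- bottle: Amber bottle, 62 mm wide, 210 mm high, bystander. Origin at the centre of its underside.
- shaker: Steel cocktail shaker, 86 mm wide, 180 mm high, bystander. Origin at the centre of its underside.
- coasters: Stack of round coasters, 92 mm wide, 27 mm high, bystander. Origin at the centre of its underside.
There are look-alikes about, which are no part of the job. What is shaped like the hook1 but brown or red is not meant.

How it is judged:
On the way, in this order (a step that is already met when the one before it is completed fails the run):
1. the drip tray is home under the rail, against the back bar (x of tray in the frame of rail_mid between -0.008 and 0.008 m and y of tray in the frame of rail_mid between -0.03 and 0.03 m and angle between the x axis of tray and the x axis of rail_mid, either way round below 0.05 rad and height (world z) of tray below 0.006 m and angle between tray's own z axis and vertical below 0.05 rad), for 0.2 s.
2. a first blade hangs below the rail (((x of blade1 in the frame of rail_mid between -0.02 and 0.02 m and y of blade1 in the frame of rail_mid between -0.19 and 0.19 m and z of blade1 in the frame of rail_mid between -0.105 and -0.08 m) or (x of blade2 in the frame of rail_mid between -0.02 and 0.02 m and y of blade2 in the frame of rail_mid between -0.19 and 0.19 m and z of blade2 in the frame of rail_mid between -0.105 and -0.08 m) or (x of blade3 in the frame of rail_mid between -0.02 and 0.02 m and y of blade3 in the frame of rail_mid between -0.19 and 0.19 m and z of blade3 in the frame of rail_mid between -0.105 and -0.08 m) or (x of blade4 in the frame of rail_mid between -0.02 and 0.02 m and y of blade4 in the frame of rail_mid between -0.19 and 0.19 m and z of blade4 in the frame of rail_mid between -0.105 and -0.08 m))), for 0.2 s.
At the end, for the whole second after the job is handed in: Tray against the back bar, flat: centre within 8 mm of the line below the rail and 30 mm of its middle, square within 0.05 rad. All four S-hooks hang upright (0.3 rad) on the rail; every blade hangs in the lower bend of its own hook, within 0.3 rad of upright, hardly swinging (below 0.15 m/s) (all of step 1 and x of hook1 in the frame of rail_mid between -0.012 and 0.012 m and y of hook1 in the frame of rail_mid between -0.19 and 0.19 m and z of hook1 in the frame of rail_mid between -0.05 and -0.033 m and angle between each of hook1, hook2, hook3, hook4, blade1, blade2, blade3, blade4's own z axis and vertical below 0.3 rad and x of hook2 in the frame of rail_mid between -0.012 and 0.012 m and y of hook2 in the frame of rail_mid between -0.19 and 0.19 m and z of hook2 in the frame of rail_mid between -0.05 and -0.033 m and x of hook3 in the frame of rail_mid between -0.012 and 0.012 m and y of hook3 in the frame of rail_mid between -0.19 and 0.19 m and z of hook3 in the frame of rail_mid between -0.05 and -0.033 m and x of hook4 in the frame of rail_mid between -0.012 and 0.012 m and y of hook4 in the frame of rail_mid between -0.19 and 0.19 m and z of hook4 in the frame of rail_mid between -0.05 and -0.033 m and (((x of hook1 in the frame of rail_mid between -0.012 and 0.012 m and y of hook1 in the frame of rail_mid between -0.19 and 0.19 m and z of hook1 in the frame of rail_mid between -0.05 and -0.033 m and angle between hook1's own z axis and vertical below 0.3 rad) and (x of blade1 in the frame of hook1 between -0.012 and 0.012 m and y of blade1 in the frame of hook1 between -0.014 and 0.014 m and z of blade1 in the frame of hook1 between -0.062 and -0.043 m)) or ((x of hook2 in the frame of rail_mid between -0.012 and 0.012 m and y of hook2 in the frame of rail_mid between -0.19 and 0.19 m and z of hook2 in the frame of rail_mid between -0.05 and -0.033 m and angle between hook2's own z axis and vertical below 0.3 rad) and (x of blade1 in the frame of hook2 between -0.012 and 0.012 m and y of blade1 in the frame of hook2 between -0.014 and 0.014 m and z of blade1 in the frame of hook2 between -0.062 and -0.043 m)) or ((x of hook3 in the frame of rail_mid between -0.012 and 0.012 m and y of hook3 in the frame of rail_mid between -0.19 and 0.19 m and z of hook3 in the frame of rail_mid between -0.05 and -0.033 m and angle between hook3's own z axis and vertical below 0.3 rad) and (x of blade1 in the frame of hook3 between -0.012 and 0.012 m and y of blade1 in the frame of hook3 between -0.014 and 0.014 m and z of blade1 in the frame of hook3 between -0.062 and -0.043 m)) or ((x of hook4 in the frame of rail_mid between -0.012 and 0.012 m and y of hook4 in the frame of rail_mid between -0.19 and 0.19 m and z of hook4 in the frame of rail_mid between -0.05 and -0.033 m and angle between hook4's own z axis and vertical below 0.3 rad) and (x of blade1 in the frame of hook4 between -0.012 and 0.012 m and y of blade1 in the frame of hook4 between -0.014 and 0.014 m and z of blade1 in the frame of hook4 between -0.062 and -0.043 m))) and (((x of hook1 in the frame of rail_mid between -0.012 and 0.012 m and y of hook1 in the frame of rail_mid between -0.19 and 0.19 m and z of hook1 in the frame of rail_mid between -0.05 and -0.033 m and angle between hook1's own z axis and vertical below 0.3 rad) and (x of blade2 in the frame of hook1 between -0.012 and 0.012 m and y of blade2 in the frame of hook1 between -0.014 and 0.014 m and z of blade2 in the frame of hook1 between -0.062 and -0.043 m)) or ((x of hook2 in the frame of rail_mid between -0.012 and 0.012 m and y of hook2 in the frame of rail_mid between -0.19 and 0.19 m and z of hook2 in the frame of rail_mid between -0.05 and -0.033 m and angle between hook2's own z axis and vertical below 0.3 rad) and (x of blade2 in the frame of hook2 between -0.012 and 0.012 m and y of blade2 in the frame of hook2 between -0.014 and 0.014 m and z of blade2 in the frame of hook2 between -0.062 and -0.043 m)) or ((x of hook3 in the frame of rail_mid between -0.012 and 0.012 m and y of hook3 in the frame of rail_mid between -0.19 and 0.19 m and z of hook3 in the frame of rail_mid between -0.05 and -0.033 m and angle between hook3's own z axis and vertical below 0.3 rad) and (x of blade2 in the frame of hook3 between -0.012 and 0.012 m and y of blade2 in the frame of hook3 between -0.014 and 0.014 m and z of blade2 in the frame of hook3 between -0.062 and -0.043 m)) or ((x of hook4 in the frame of rail_mid between -0.012 and 0.012 m and y of hook4 in the frame of rail_mid between -0.19 and 0.19 m and z of hook4 in the frame of rail_mid between -0.05 and -0.033 m and angle between hook4's own z axis and vertical below 0.3 rad) and (x of blade2 in the frame of hook4 between -0.012 and 0.012 m and y of blade2 in the frame of hook4 between -0.014 and 0.014 m and z of blade2 in the frame of hook4 between -0.062 and -0.043 m))) and (((x of hook1 in the frame of rail_mid between -0.012 and 0.012 m and y of hook1 in the frame of rail_mid between -0.19 and 0.19 m and z of hook1 in the frame of rail_mid between -0.05 and -0.033 m and angle between hook1's own z axis and vertical below 0.3 rad) and (x of blade3 in the frame of hook1 between -0.012 and 0.012 m and y of blade3 in the frame of hook1 between -0.014 and 0.014 m and z of blade3 in the frame of hook1 between -0.062 and -0.043 m)) or ((x of hook2 in the frame of rail_mid between -0.012 and 0.012 m and y of hook2 in the frame of rail_mid between -0.19 and 0.19 m and z of hook2 in the frame of rail_mid between -0.05 and -0.033 m and angle between hook2's own z axis and vertical below 0.3 rad) and (x of blade3 in the frame of hook2 between -0.012 and 0.012 m and y of blade3 in the frame of hook2 between -0.014 and 0.014 m and z of blade3 in the frame of hook2 between -0.062 and -0.043 m)) or ((x of hook3 in the frame of rail_mid between -0.012 and 0.012 m and y of hook3 in the frame of rail_mid between -0.19 and 0.19 m and z of hook3 in the frame of rail_mid between -0.05 and -0.033 m and angle between hook3's own z axis and vertical below 0.3 rad) and (x of blade3 in the frame of hook3 between -0.012 and 0.012 m and y of blade3 in the frame of hook3 between -0.014 and 0.014 m and z of blade3 in the frame of hook3 between -0.062 and -0.043 m)) or ((x of hook4 in the frame of rail_mid between -0.012 and 0.012 m and y of hook4 in the frame of rail_mid between -0.19 and 0.19 m and z of hook4 in the frame of rail_mid between -0.05 and -0.033 m and angle between hook4's own z axis and vertical below 0.3 rad) and (x of blade3 in the frame of hook4 between -0.012 and 0.012 m and y of blade3 in the frame of hook4 between -0.014 and 0.014 m and z of blade3 in the frame of hook4 between -0.062 and -0.043 m))) and (((x of hook1 in the frame of rail_mid between -0.012 and 0.012 m and y of hook1 in the frame of rail_mid between -0.19 and 0.19 m and z of hook1 in the frame of rail_mid between -0.05 and -0.033 m and angle between hook1's own z axis and vertical below 0.3 rad) and (x of blade4 in the frame of hook1 between -0.012 and 0.012 m and y of blade4 in the frame of hook1 between -0.014 and 0.014 m and z of blade4 in the frame of hook1 between -0.062 and -0.043 m)) or ((x of hook2 in the frame of rail_mid between -0.012 and 0.012 m and y of hook2 in the frame of rail_mid between -0.19 and 0.19 m and z of hook2 in the frame of rail_mid between -0.05 and -0.033 m and angle between hook2's own z axis and vertical below 0.3 rad) and (x of blade4 in the frame of hook2 between -0.012 and 0.012 m and y of blade4 in the frame of hook2 between -0.014 and 0.014 m and z of blade4 in the frame of hook2 between -0.062 and -0.043 m)) or ((x of hook3 in the frame of rail_mid between -0.012 and 0.012 m and y of hook3 in the frame of rail_mid between -0.19 and 0.19 m and z of hook3 in the frame of rail_mid between -0.05 and -0.033 m and angle between hook3's own z axis and vertical below 0.3 rad) and (x of blade4 in the frame of hook3 between -0.012 and 0.012 m and y of blade4 in the frame of hook3 between -0.014 and 0.014 m and z of blade4 in the frame of hook3 between -0.062 and -0.043 m)) or ((x of hook4 in the frame of rail_mid between -0.012 and 0.012 m and y of hook4 in the frame of rail_mid between -0.19 and 0.19 m and z of hook4 in the frame of rail_mid between -0.05 and -0.033 m and angle between hook4's own z axis and vertical below 0.3 rad) and (x of blade4 in the frame of hook4 between -0.012 and 0.012 m and y of blade4 in the frame of hook4 between -0.014 and 0.014 m and z of blade4 in the frame of hook4 between -0.062 and -0.043 m))) and distance between each of blade2, blade3, blade4 and blade1 above 0.04 m and distance between each of blade3, blade4 and blade2 above 0.04 m and distance between blade4 and blade3 above 0.04 m and linear speed of each of blade1, blade2, blade3, blade4 below 0.15 m/s and linear speed of tray below 0.02 m/s); the robot touches nothing.
It fails at once if the fingers touch a blade (contact force between the fingers and blade1 above 1 N or contact force between the fingers and blade2 above 1 N or contact force between the fingers and blade3 above 1 N or contact force between the fingers and blade4 above 1 N).
It fails at once if a bystander is pushed more than 40 mm or knocked over (distance of any of tumbler, bottle, shaker, coasters from where it was at the start of the episode above 0.04 m or angle between any of tumbler, bottle, shaker, coasters's own z axis and vertical above 0.6 rad).
Of blade1, blade2, blade3, blade4 only 3 to 4 are there at a start; the rules pass over those that are not, and their reading is None.
At some moment in a run one of tray may be knocked a few centimetres aside while the robot is not near it.
It also fails if it takes over 210 s, if anything falls off the work surface, if the arm or the gripper's body presses on something with over 40 N, if the wrist force passes 120 N, or if a joint passes its speed limit or range.

## Working session

There is one attempt and no reset: what is moved stays moved. The work goes in short steps, Python scripts to look and compute and a tool call to move; the robot and the scene stay as the last step left them, time stands still between calls to the robot, and variables do not carry over. Pictures are saved under pics/ and viewed, and the job is handed in when it is done.

Besides the shell and the picture viewer there is one more tool, called after "Emit:" by a JSON object that holds its "fn" and its "kwargs", one argument or row to a line. step_arm: Moves the arm, as the interface text tells. Its arguments: {"type":"object","properties":{"series":{"type":"array","items":{"type":"array","items":{"type":"number","minimum":-1,"maximum":1}}},"squeeze":{"type":"number"}},"required":["series"]}

```bash
ls; mkdir -p pics; cat > h.py <<'E'
import numpy as np,cv2
from cell import sensors,vision,hand_in
def snap(n,f):
    c=vision.read_camera(n); cv2.imwrite('pics/'+f+'.png',c['pixels']); np.savez('/tmp/'+f+'.npz',**{k:np.array(c[k]) for k in c}); return c
def load(f): return dict(np.load('/tmp/'+f+'.npz'))
def cloud(c):
    K=c['camera_matrix'];d=c['range_z'];v,u=np.mgrid[:d.shape[0],:d.shape[1]]
    P=np.stack([(u-K[0,2])/K[0,0]*d,(v-K[1,2])/K[1,1]*d,d],-1)
    W=P@c['pose'][:3,:3].T+c['pose'][:3,3]; W[d<=0]=np.nan; return W
def proj(c,p):
    q=np.linalg.inv(c['pose'])@np.append(p,1);q=c['camera_matrix']@q[:3];return q[:2]/q[2]
def crop(c,f,u0,v0,u1,v1,s):
    cv2.imwrite('pics/'+f+'.png',cv2.resize(c['pixels'][v0:v1,u0:u1],None,fx=s,fy=s,interpolation=cv2.INTER_CUBIC))
E
python3 - <<'E'
from h import *
for n in ('scene','top','wrist'):
    c=snap(n,n+'0'); print(n,c['pose'].round(3).tolist(),c['camera_matrix'][0].round(1))
print(sensors.observe())
E
```

```text
pics
scene [[-0.697, 0.465, -0.546, 1.107], [0.717, 0.456, -0.528, 0.512], [0.004, -0.759, -0.651, 0.834], [0.0, 0.0, 0.0, 1.0]] [386.4   0.  250.9]
top [[0.007, -0.997, 0.079, 0.498], [-1.0, -0.006, 0.019, -0.0], [-0.018, -0.079, -0.997, 1.159], [0.0, 0.0, 0.0, 1.0]] [397.9   0.  254.2]
wrist [[0.384, -0.891, -0.242, 0.267], [-0.923, -0.371, -0.1, -0.458], [-0.001, 0.262, -0.965, 0.385], [0.0, 0.0, 0.0, 1.0]] [269.6   0.  254.8]
{'time': 0.15, 'qpos': array([-1.32200348e+00,  3.42537426e-01,  1.52483085e+00,  1.28458352e-05,
        1.27541561e+00, -1.45997186e-01]), 'qvel': array([ 0.00018343, -0.00090236, -0.00164941,  0.0006399 ,  0.0005836 ,
        0.00148858]), 'joint_efforts': array([ 1.47260827e-03, -4.31465828e+01, -2.44353873e+01,  7.17695849e-02,
        5.37088152e-02, -8.48692321e-05]), 'tool_pos': array([ 0.20187183, -0.48430556,  0.24320611]), 'tool_rot': array([-3.14041588e+00, -1.85453260e-04,  3.94786175e-01]), 'contact_force': array([-0.40165009,  0.04464777,  0.61967724]), 'torque': array([ 0.00336674, -0.0248465 ,  0.02600485]), 'opening': 0.09182835447292366}
```

View pics/scene0.png

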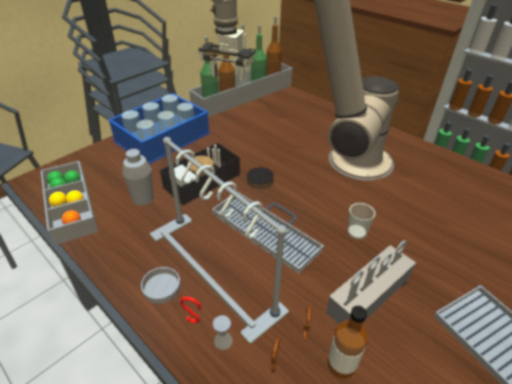

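View pics/top0.png

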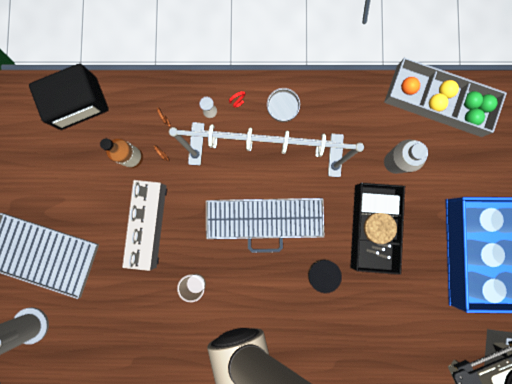

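View pics/wrist0.png

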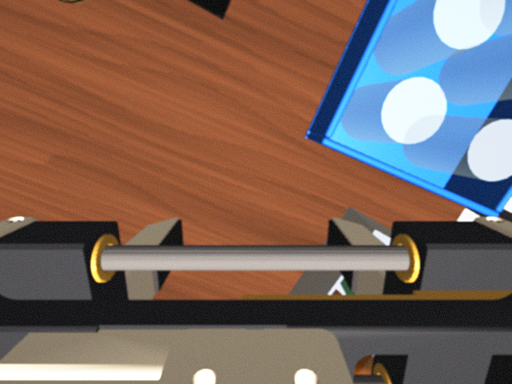

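```bash
python3 - <<'E'
from h import *
c=load('top0'); crop(c,'t0a',160,80,380,270,3.6); crop(c,'t0b',110,170,180,280,5)
s=load('scene0'); crop(s,'s0a',320,230,430,330,6);crop(s,'s0b',150,125,330,345,2.7)
W=cloud(c)
for u,v in [(208,139),(250,141),(286,143),(320,146),(230,137),(268,140),(305,144),(175,132),(360,147),(195,140),(336,150),(265,252),(208,202),(322,200),(323,236),(209,238),(135,182),(165,184),(125,268),(155,270)]:
    print(u,v,W[v,u].round(3))
E
```

```text
208 139 [0.743 0.16  0.001]
250 141 [0.675 0.026 0.305]
286 143 [ 0.67  -0.052  0.308]
320 146 [ 0.666 -0.127  0.297]
230 137 [0.684 0.07  0.301]
268 140 [ 0.678 -0.013  0.299]
305 144 [ 0.67  -0.094  0.299]
175 132 [0.695 0.191 0.301]
360 147 [ 0.663 -0.212  0.304]
195 140 [0.738 0.196 0.01 ]
336 150 [ 0.71  -0.216  0.009]
265 252 [ 0.416 -0.01   0.029]
208 202 [0.557 0.156 0.004]
322 200 [ 0.564 -0.172  0.022]
323 236 [ 0.462 -0.174  0.024]
209 238 [0.453 0.149 0.021]
135 182 [0.608 0.351 0.067]
165 184 [nan nan nan]
125 268 [ 0.364  0.395 -0.003]
155 270 [0.36  0.307 0.001]
```

View pics/t0a.png

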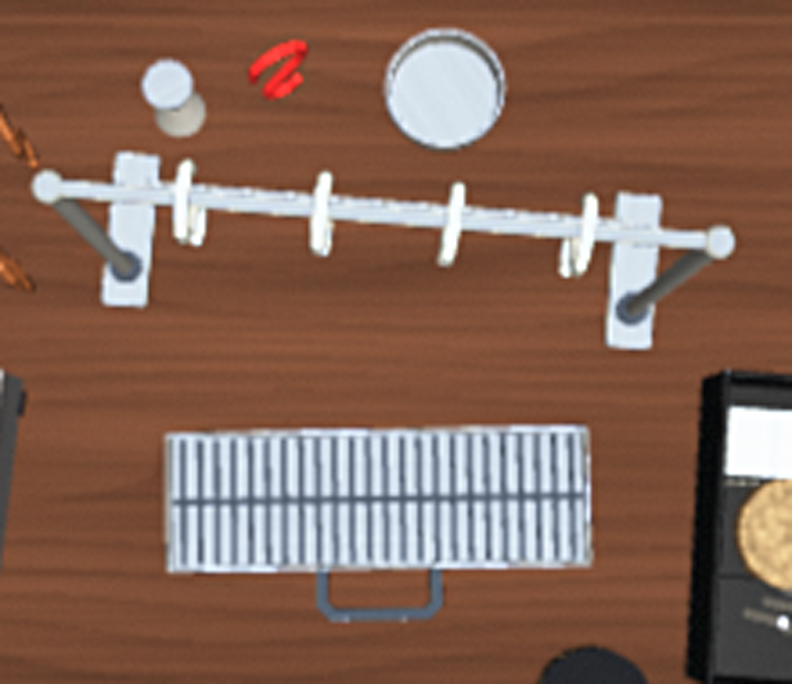

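View pics/t0b.png

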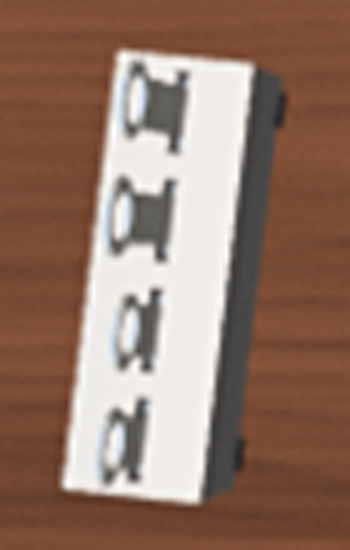

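View pics/s0a.png

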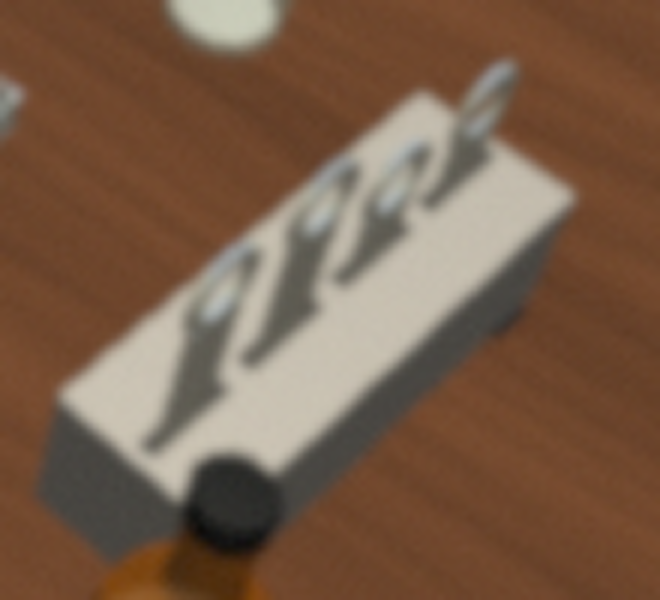

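View pics/s0b.png

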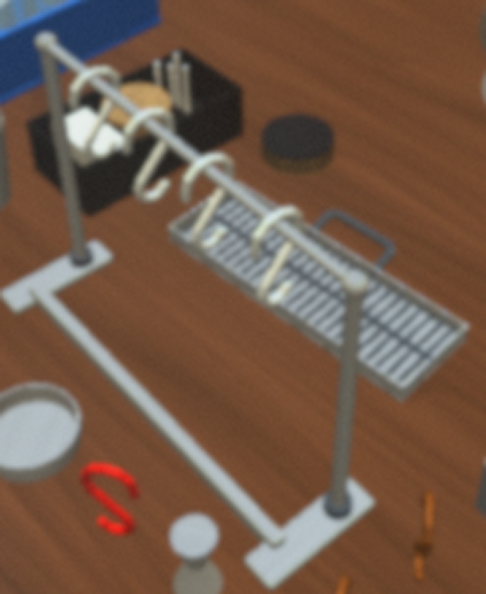

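```bash
cat > meas.py <<'E'
from h import *
def rail(c):
    W=cloud(c); m=(W[...,2]>.28)&(W[...,2]<.312)&(W[...,0]>.6)&(W[...,0]<.76)&(abs(W[...,1]+.01)<.185)
    P=W[m]
    # robust line x=a+b*y on points
    for i in range(8):
        b,a=np.polyfit(P[:,1],P[:,0],1); r=P[:,0]-a-b*P[:,1]; k=abs(r)<max(.004,2*np.median(abs(r))); P=P[k]
    return a,b,P
def tray(c):
    W=cloud(c); m=(W[...,2]>.012)&(W[...,2]<.03)&(W[...,0]>.36)&(W[...,0]<.78)&(abs(W[...,1]+.01)<.19)
    return W[m]
if __name__=='__main__':
    for n in ('top0','scene0'):
        c=load(n); a,b,P=rail(c); print(n,'rail x=a+b y',a,b,'yaw',-np.arctan(b),len(P),P[:,2].max(),np.median(P[:,2]))
        T=tray(c); print(len(T),T[:,:].min(0),T.max(0)); r=cv2.minAreaRect((T[T[:,0]>.45][:,:2]*1000).astype(np.float32)); print('tray',r)
        W=cloud(c); m=(W[...,2]>.06)&(W[...,2]<.078)&(W[...,1]>.25)&(W[...,1]<.45)&(W[...,0]>.3)&(W[...,0]<.66)
        print('block',cv2.minAreaRect((W[m][:,:2]*1000).astype(np.float32)),np.median(W[m][:,2]))
        m=(W[...,2]>.309)&(W[...,2]<.32)&(abs(W[...,1]+.01)<.19)&(W[...,0]>.6)&(W[...,0]<.75)
        print(np.sort(W[m][:,1]).round(3).tolist())
        m=(W[...,2]>.28)&(W[...,2]<.32)&(abs(W[...,1]+.01)<.24)&(W[...,0]>.6)&(W[...,0]<.75)
        print('rail y range',W[m][:,1].min(),W[m][:,1].max())
        m=(W[...,2]>.085)&(W[...,2]<.19)&(W[...,1]>.28)&(W[...,1]<.43)&(W[...,0]>.3)&(W[...,0]<.63)
        Q=W[m]; print('blade pts',len(Q)); print(Q[::max(1,len(Q)//40)].round(3).tolist())
E
python3 meas.py
```

```text
top0 rail x=a+b y 0.6791031005139901 0.07920972808556775 yaw -0.07904469020375127 633 0.3097205550497545 0.2993277169914268
2307 [ 0.36083009 -0.19994498  0.01200128] [0.77903962 0.17911813 0.02997045]
tray ((613.4342651367188, -8.640548706054688), (380.4482727050781, 325.32122802734375), 89.09264373779297)
block ((513.2037963867188, 329.516357421875), (293.8682556152344, 101.71285247802734), 1.1880441904067993) 0.06967685612500318
[-0.134, -0.132, -0.054, 0.028, 0.028, 0.028, 0.03, 0.03, 0.111, 0.111, 0.113, 0.113, 0.115]
rail y range -0.21971021058749293 0.2045645311541787
blade pts 413
[[0.599, 0.318, 0.155], [0.591, 0.318, 0.162], [0.592, 0.317, 0.123], [0.592, 0.318, 0.094], [0.589, 0.318, 0.093], [0.586, 0.318, 0.093], [0.575, 0.32, 0.169], [0.572, 0.32, 0.171], [0.57, 0.319, 0.163], [0.568, 0.32, 0.161], [0.565, 0.318, 0.167], [0.563, 0.321, 0.158], [0.56, 0.323, 0.161], [0.535, 0.322, 0.152], [0.531, 0.323, 0.14], [0.528, 0.325, 0.143], [0.526, 0.326, 0.137], [0.523, 0.324, 0.136], [0.521, 0.324, 0.128], [0.518, 0.323, 0.121], [0.516, 0.325, 0.106], [0.513, 0.325, 0.108], [0.
[... 1226 characters left out ...]
0.334, 0.107], [0.532, 0.324, 0.167], [0.532, 0.326, 0.166], [0.51, 0.328, 0.144], [0.511, 0.327, 0.141], [0.515, 0.327, 0.141], [0.518, 0.325, 0.138], [0.521, 0.326, 0.138], [0.524, 0.326, 0.137], [0.525, 0.327, 0.135], [0.535, 0.327, 0.141], [0.534, 0.323, 0.133], [0.564, 0.323, 0.157], [0.563, 0.323, 0.153], [0.561, 0.323, 0.147], [0.565, 0.323, 0.147], [0.567, 0.322, 0.146], [0.571, 0.322, 0.145], [0.572, 0.321, 0.142], [0.573, 0.322, 0.14], [0.57, 0.322, 0.134], [0.571, 0.323, 0.132], [0.578, 0.322, 0.134], [0.579, 0.322, 0.132], [0.571, 0.322, 0.12], [0.587, 0.321, 0.127], [0.594, 0.318, 0.124], [0.573, 0.322, 0.104], [0.585, 0.321, 0.107], [0.592, 0.321, 0.107], [0.589, 0.321, 0.096]]
```

```bash
cat > tr.py <<'E'
from meas import *
import sys
c=snap('top',sys.argv[1]) if len(sys.argv)>2 else load(sys.argv[1])
s=snap('scene',sys.argv[1]+'s') if len(sys.argv)>2 else None
for c in (c,s):
    if c is None: continue
    W=cloud(c); m=(W[...,2]>.013)&(W[...,2]<.034)&(W[...,0]>.43)&(W[...,0]<.735)&(abs(W[...,1]+.02)<.2)
    m=cv2.erode(cv2.morphologyEx(m.astype(np.uint8),cv2.MORPH_CLOSE,np.ones((5,5))),np.ones((5,5)))
    n,l,st,ce=cv2.connectedComponentsWithStats(m); i=1+np.argmax(st[1:,4]); mm=cv2.dilate((l==i).astype(np.uint8),np.ones((5,5)))>0
    mm&=(W[...,2]>.013)&(W[...,2]<.034)
    print('tray rect',cv2.minAreaRect((W[mm][:,:2]*1000).astype(np.float32)))
E
python3 tr.py top0
python3 - <<'E'
from h import *
c=load('top0');W=cloud(c)
for u in range(246,286,3):
    col=[(v,W[v,u].round(3).tolist()) for v in range(240,258) if W[v,u,2]>.02]
    print(u,col[-3:])
for n,b in {'bottle':(100,170,130,135),}.items(): pass
m=(W[...,2]>.03)&(W[...,2]<.1)&(W[...,0]>.25)&(W[...,0]<.4)&(abs(W[...,1]-.18)<.08); print('tumbler',W[m][:,:2].min(0),W[m][:,:2].max(0))
m=(W[...,2]>.015)&(W[...,2]<.04)&(W[...,0]>.28)&(W[...,0]<.42)&(abs(W[...,1]+.18)<.08); print('coaster',W[m][:,:2].min(0),W[m][:,:2].max(0))
m=(W[...,2]>.12)&(W[...,2]<.25)&(W[...,0]>.58)&(W[...,1]>.24); print('bottle',W[m][:,:2].min(0),W[m][:,:2].max(0))
E
```

```text
tray rect ((509.8756103515625, -8.349319458007812), (110.02070617675781, 335.1502380371094), 1.347786784172058)
246 []
249 [(248, [0.426, 0.035, 0.027]), (249, [0.424, 0.035, 0.029]), (250, [0.421, 0.035, 0.024])]
252 [(250, [0.421, 0.026, 0.032]), (251, [0.418, 0.026, 0.025]), (252, [0.416, 0.026, 0.03])]
255 [(250, [0.421, 0.018, 0.026]), (251, [0.418, 0.018, 0.028]), (252, [0.415, 0.018, 0.026])]
258 [(249, [0.424, 0.009, 0.029]), (250, [0.421, 0.009, 0.025]), (252, [0.416, 0.009, 0.031])]
261 [(250, [0.421, 0.001, 0.028]), (251, [0.418, 0.001, 0.028]), (252, [0.416, 0.001, 0.027])]
264 [(250, [0.421, -0.007, 0.023]), (251, [0.419, -0.007, 0.029]), (252, [0.416, -0.007, 0.031])]
267 [(250, [0.421, -0.016, 0.028]), (251, [0.419, -0.016, 0.029]), (252, [0.416, -0.016, 0.025])]
270 [(250, [0.422, -0.024, 0.032]), (251, [0.419, -0.024, 0.032]), (252, [0.416, -0.024, 0.026])]
273 [(250, [0.422, -0.033, 0.03]), (251, [0.419, -0.033, 0.029]), (252, [0.416, -0.033, 0.029])]
276 [(250, [0.422, -0.041, 0.031]), (251, [0.419, -0.041, 0.028]), (252, [0.416, -0.041, 0.024])]
279 [(249, [0.425, -0.05, 0.031]), (250, [0.422, -0.05, 0.03]), (251, [0.419, -0.05, 0.028])]
282 [(246, [0.433, -0.058, 0.029]), (247, [0.43, -0.058, 0.033]), (248, [0.427, -0.058, 0.023])]
285 []
tumbler [0.28668295 0.1523422 ] [0.35740387 0.22258421]
coaster [ 0.30331338 -0.25726983] [ 0.41970689 -0.13349366]
bottle [0.58013972 0.31637726] [0.71528431 0.40864718]
```

Emit:
{"fn": "step_arm", "kwargs": {
  "series": [
    [0.45,0.36,0.95,0,1],
    [0.45,0.36,0.95,0,1],
    [0.45,0.36,0.95,0,1],
    [0.45,0.36,0.95,0,1],
    [0.45,0.36,0.95,0,1],
    [0.45,0.36,0.95,0,1],
    [0.45,0.36,0.95,0,1],
    [0.45,0.36,0.95,0,1],
    [0.45,0.36,0.95,0,1],
    [0.45,0.36,0.95,0,1]
  ],
  "squeeze": 50
}}

```text
time: 1.15
tool_pos: [0.2921, -0.246, 0.2436]
tool_rot: [-3.141, -0.0, 1.198]
contact_force: [0.3, -0.1, 0.5]
opening: 0.041
```

Emit:
{"fn": "step_arm", "kwargs": {
  "series": [
    [0.45,0.36,0.95,0,1],
    [0.45,0.36,0.95,0,1],
    [0.45,0.36,0.95,0,1],
    [0.45,0.36,0.95,0,1],
    [0.45,0.36,0.95,0,1],
    [0.45,0.36,0.95,0,1],
    [0.45,0.36,0.95,0,1],
    [0.45,0.36,0.95,0,1],
    [0.45,0.36,0.95,0,1],
    [0.45,0.36,0.95,0,1]
  ]
}}

```text
time: 2.15
tool_pos: [0.382, -0.0085, 0.2437]
tool_rot: [-3.142, -0.0, 1.998]
contact_force: [0.5, 0.2, -0.7]
opening: 0.0411
```

Emit:
{"fn": "step_arm", "kwargs": {
  "series": [
    [0.45,0,0,-0.3,1],
    [0.45,0,0,-0.3,1],
    [0.45,0,0,-0.3,1],
    [0.45,0,0,-0.3,1],
    [0.45,0,0,-0.3,1],
    [0.45,0,0,-0.3,1],
    [0.45,0,0,-0.3,1],
    [0.45,0,0,-0.3,1],
    [0.45,0,0,-0.3,1],
    [0.45,0,0,-0.3,1],
    [0.45,0,0,-0.3,1],
    [0.45,0,0,-0.3,1]
  ]
}}

```text
time: 3.35
tool_pos: [0.3818, -0.0096, 0.1533]
tool_rot: [3.141, -0.0, 2.958]
contact_force: [-1.1, 0.5, 0.5]
opening: 0.0412
```

Emit:
{"fn": "step_arm", "kwargs": {
  "series": [
    [0.45,0,-0.04,-0.8,1],
    [0.45,0,0,-0.8,1],
    [0.45,0,0,-0.8,0.59],
    [0.45,0,0,-0.8,0],
    [0.45,0,0,-0.8,0],
    [0.45,0,0,-0.8,0],
    [0.45,0,0,-0.22,0]
  ]
}}

```text
time: 4.05
tool_pos: [0.3809, -0.0104, 0.0268]
tool_rot: [3.141, -0.003, -3.121]
contact_force: [-0.4, 0.1, -0.1]
opening: 0.0413
```

```bash
python3 tr.py top1 x; python3 - <<'E'
from h import *
crop(load('top1'),'t1',180,100,360,330,2.6); snap('wrist','w1')
print(sensors.observe()['tool_pos'],sensors.observe()['contact_force'])
E
```

```text
tray rect ((509.8111572265625, -8.696212768554688), (110.11800384521484, 335.7934265136719), 1.3558728694915771)
tray rect ((503.3296203613281, 88.12663269042969), (154.10906982421875, 113.81317138671875), 83.47716522216797)
[ 0.38199758 -0.01063309  0.02839033] [-0.16589327 -0.57960954 -0.03244241]
```

View pics/t1.png

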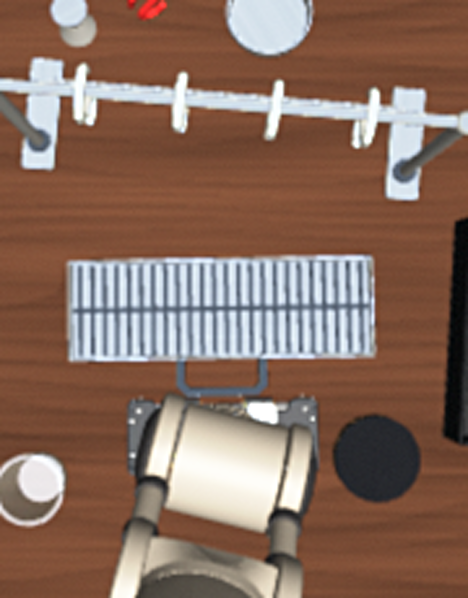

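View pics/w1.png

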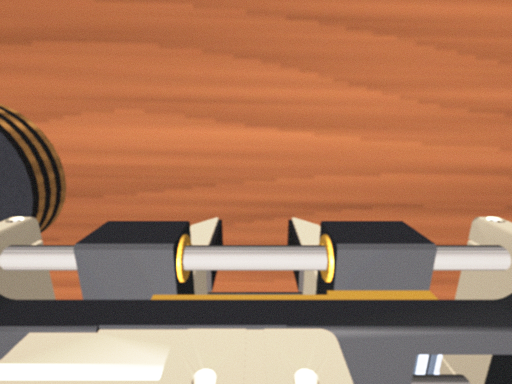

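Emit:
{"fn": "step_arm", "kwargs": {
  "series": [
    [0.45,0.6,0,0,0],
    [0.45,0.4,0,0,0],
    [0.45,0.48,0.03,0,-0.1],
    [0.45,0.48,0.03,0,-0.1],
    [0.45,0.48,0.03,0,-0.1],
    [0.45,0.48,0.03,0,-0.1],
    [0.45,0.48,0.03,0,-0.1],
    [0.45,0.48,0.03,0,-0.1],
    [0.45,0.48,0.03,0,-0.1],
    [0.45,0,0,0,0]
  ]
}}

```text
time: 5.2
tool_pos: [0.4924, -0.0054, 0.029]
tool_rot: [-3.141, 0.002, 3.106]
contact_force: [0.6, -0.3, -0.2]
opening: 0.041
```

```bash
python3 tr.py top2 x; python3 - <<'E'
from h import *
crop(load('top2'),'t2',180,100,360,330,2.6)
print(sensors.observe()['tool_pos'],sensors.observe()['contact_force'])
E
```

```text
tray rect ((598.3766479492188, -9.487258911132812), (334.78302001953125, 110.04273986816406), 87.96063232421875)
tray rect ((593.4634399414062, -13.382659912109375), (330.0753173828125, 125.83478546142578), 88.4032211303711)
[ 0.49129393 -0.00537119  0.02872815] [ 0.41790502 -1.51595551 -0.35312071]
```

View pics/t2.png

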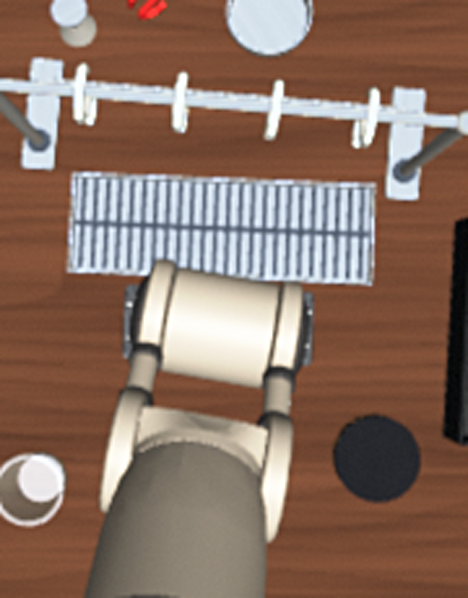

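Emit:
{"fn": "step_arm", "kwargs": {
  "series": [
    [0.45,0.4,0.03,0,-0.07],
    [0.45,0.4,0.03,0,-0.07],
    [0.45,0.4,0.03,0,-0.07],
    [0.45,0.4,0.03,0,-0.07],
    [0.45,0.4,0.03,0,-0.07],
    [0.45,0.4,0.03,0,-0.07],
    [0.45,0.3,0.03,0,-0.07],
    [0.45,0,0,0,0]
  ]
}}

```text
time: 6.1
tool_pos: [0.5591, -0.0001, 0.0283]
tool_rot: [3.141, 0.001, 3.067]
contact_force: [0.2, 0.4, -0.4]
opening: 0.0414
```

Emit:
{"fn": "step_arm", "kwargs": {
  "series": [
    [0.45,0.12,0,0,-0.05],
    [0.45,0.12,0,0,0],
    [0.45,0.12,0,0,0],
    [0.45,0.12,0,0,0]
  ]
}}

```text
time: 6.5
tool_pos: [0.5692, -0.0, 0.0281]
tool_rot: [3.141, -0.003, 3.063]
contact_force: [-5.3, -0.2, 3.2]
opening: 0.0414
```

```bash
python3 tr.py top3 x; python3 - <<'E'
from h import *
crop(load('top3'),'t3',180,100,360,330,2.6)
crop(load('top3s'),'t3s',130,125,350,345,2.5)
print(sensors.observe()['tool_pos'],sensors.observe()['contact_force'])
E
```

```text
tray rect ((674.4434814453125, -9.000717163085938), (335.3934326171875, 110.7332534790039), 85.49785614013672)
tray rect ((671.4744262695312, -27.196365356445312), (374.75042724609375, 128.98500061035156), 89.4852294921875)
[ 5.69952524e-01 -8.53180713e-05  2.81209164e-02] [-2.78264298  0.23366413  2.65321539]
```

View pics/t3.png

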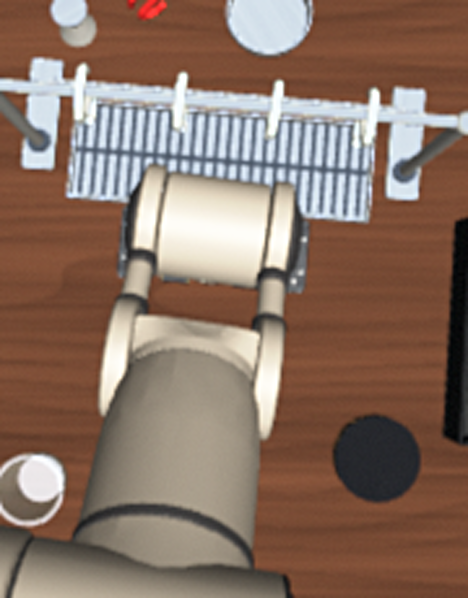

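View pics/t3s.png

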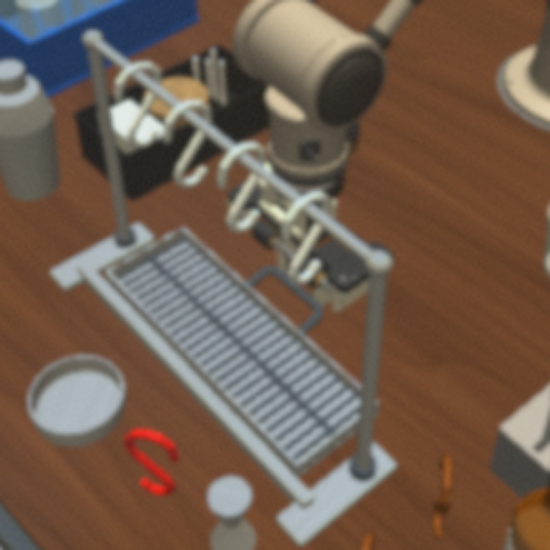

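Emit:
{"fn": "step_arm", "kwargs": {
  "series": [
    [0.45,0.12,0,0,0],
    [0.45,0.12,0,0,0],
    [0.45,0,0,0,0]
  ]
}}

```text
time: 6.9
tool_pos: [0.5762, -0.0001, 0.0281]
tool_rot: [3.141, -0.001, 3.063]
contact_force: [-5.0, -0.0, 1.6]
opening: 0.0416
```

Emit:
{"fn": "step_arm", "kwargs": {
  "series": [
    [0.45,0.12,0,0,0],
    [0.45,0.12,0,0,0],
    [0.45,0,0,0,0]
  ]
}}

```text
time: 7.2
tool_pos: [0.5764, 0.0001, 0.0278]
tool_rot: [-3.141, -0.014, 3.063]
contact_force: [-22.8, -1.7, 16.4]
opening: 0.0413
```

```bash
python3 tr.py top4 x; python3 - <<'E'
from h import *
crop(load('top4s'),'t4s',130,175,350,345,3)
print(sensors.observe()['tool_pos'],sensors.observe()['contact_force'])
E
```

```text
tray rect ((678.6351318359375, -8.810195922851562), (335.0814208984375, 105.16758728027344), 85.36974334716797)
tray rect ((674.3389282226562, -29.833450317382812), (380.1781005859375, 122.44347381591797), 89.68265533447266)
[5.76473819e-01 5.95803968e-05 2.78020003e-02] [-22.63970811  -1.82454668  16.28116229]
```

View pics/t4s.png

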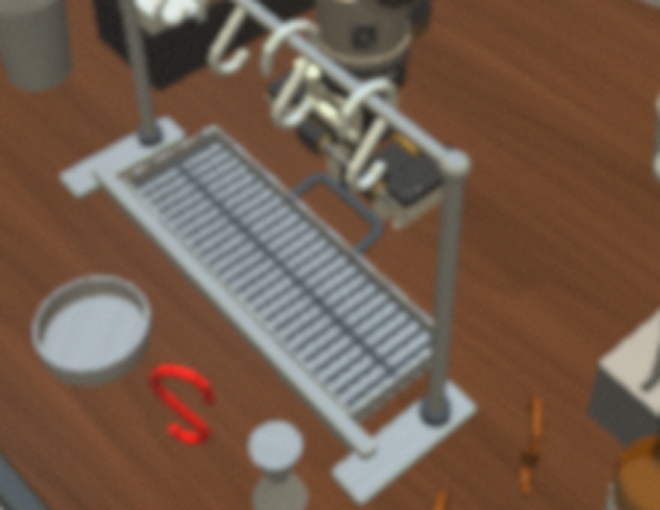

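Emit:
{"fn": "step_arm", "kwargs": {
  "series": [
    [0.45,-0.6,0,0,0],
    [0.45,-1,0,0,0],
    [0.45,-0.6,0,0.5,0],
    [0.45,0,0.3,1,0],
    [0.45,0,0.4,1,0],
    [0.45,0,0.4,1,0],
    [0.45,0,0.4,1,0],
    [0.45,0,0.4,1,0],
    [0.45,0,0.4,1,0],
    [0.45,0,0.4,1,0],
    [0.45,0,0.4,1,0],
    [0.45,0,0.4,1,0]
  ]
}}

```text
time: 8.5
tool_pos: [0.5283, 0.0878, 0.2673]
tool_rot: [3.141, 0.003, 3.063]
contact_force: [0.3, 0.1, 0.3]
opening: 0.0415
```

Emit:
{"fn": "step_arm", "kwargs": {
  "series": [
    [0.45,0.5,0.5,1,0],
    [0.45,0.7,0.6,1,0],
    [0.45,0.8,0.6,1,0],
    [0.45,0.8,0,1,0],
    [0.45,0,0,0,0],
    [0.45,0,0,0,0]
  ]
}}

```text
time: 9.1
tool_pos: [0.5979, 0.1299, 0.3654]
tool_rot: [3.141, 0.001, 3.063]
contact_force: [1.0, -0.2, -0.4]
opening: 0.0415
```

```bash
python3 tr.py top5 x; python3 - <<'E'
from h import *
c=snap('wrist','w5');W=cloud(c)
print(sensors.observe()['tool_pos'],c['pose'].round(3).tolist())
m=(W[...,2]>.285)&(W[...,2]<.32)&(W[...,0]>.62); print(m.sum(), W[m].min(0),W[m].max(0))
E
```

```text
tray rect ((674.2127685546875, -61.029258728027344), (229.94943237304688, 106.12179565429688), 86.05316925048828)
tray rect ((674.3414306640625, -29.453887939453125), (379.8806457519531, 121.99134063720703), 89.79981231689453)
[0.59675213 0.12969627 0.36464884] [[0.08, 0.962, 0.259, 0.527], [0.997, -0.077, -0.021, 0.135], [-0.0, 0.26, -0.966, 0.506], [0.0, 0.0, 0.0, 1.0]]
424 [ 0.65178634 -0.05359186  0.2850181 ] [0.67596858 0.11804251 0.30551406]
```

View pics/w5.png

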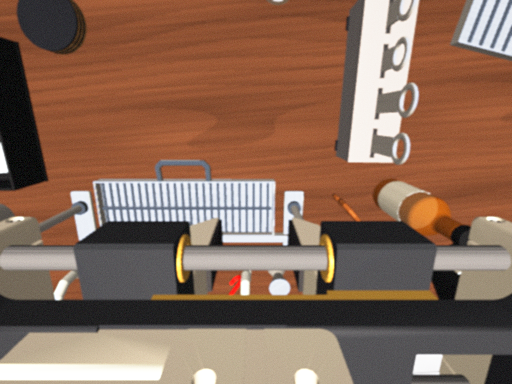

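Emit:
{"fn": "step_arm", "kwargs": {
  "series": [
    [0.45,0.8,-0.5,0.8,0],
    [0.45,1,-0.6,0.5,0],
    [0.45,1,-0.6,0,0],
    [0.45,0.8,-0.6,0,0],
    [0.45,0.4,0,0,0],
    [0.45,0,0,0,0],
    [0.45,0,0,0,0]
  ]
}}

```text
time: 9.95
tool_pos: [0.6971, 0.0725, 0.3975]
tool_rot: [3.141, -0.001, 3.063]
contact_force: [-0.2, 0.3, -0.0]
opening: 0.0415
```

```bash
python3 - <<'E'
from h import *
c=snap('wrist','w6');W=cloud(c)
print(sensors.observe()['tool_pos'],c['pose'].round(3).tolist())
m=(W[...,2]>.29)&(W[...,2]<.303)&(W[...,0]>.62); print(m.sum(), W[m].min(0),W[m].max(0))
P=W[m]
for i in range(6):
    b,a=np.polyfit(P[:,1],P[:,0],1); r=P[:,0]-a-b*P[:,1];P=P[abs(r)<.006]
print(a,b,len(P))
E
```

```text
[0.69682706 0.07273363 0.39818039] [[0.08, 0.962, 0.26, 0.627], [0.997, -0.077, -0.021, 0.078], [-0.0, 0.261, -0.965, 0.539], [0.0, 0.0, 0.0, 1.0]]
4767 [ 0.64667749 -0.16145513  0.29004459] [0.71357789 0.20516592 0.30299218]
0.67983031171443 0.0787189262204409 3849
```

View pics/w6.png

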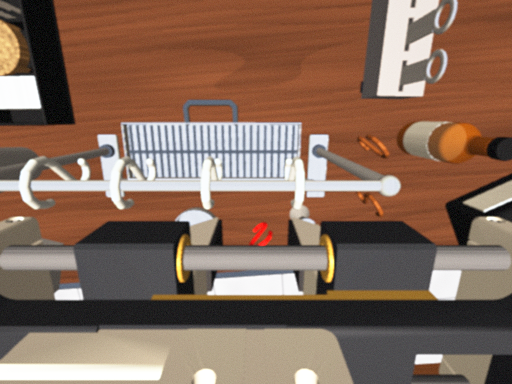

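```bash
python3 - <<'E'
from h import *
c=load('w6');W=cloud(c); K=c['camera_matrix']
crop(c,'w6c',10,140,400,225,2)
px=c['pixels'].astype(int)
# rail frame
th=np.arctan(-.0787); ex=np.array([np.cos(th),np.sin(th)]);ey=np.array([-np.sin(th),np.cos(th)])
O=np.array([.681-.0065*.079,-.0065])
m=(W[...,2]>.20)&(W[...,2]<.32)&(W[...,0]>.62)&(W[...,0]<.74)
R=(W[...,:2]-O); x=R@ex; y=R@ey
for z0,z1 in((.303,.32),(.26,.29),(.2,.25)):
  mm=m&(W[...,2]>z0)&(W[...,2]<z1)&(abs(x)<.035)&(abs(y)<.19)
  n,l,st,ce=cv2.connectedComponentsWithStats(mm.astype(np.uint8))
  for i in range(1,n):
    if st[i,4]>12:
        k=l==i; A=cv2.fitLine(np.stack([x[k],y[k]],1).astype(np.float32),cv2.DIST_L2,0,.01,.01).ravel()
        print(z0,st[i,4],'x %.3f..%.3f y %.4f (%.4f..%.4f) z %.3f'%(x[k].min(),x[k].max(),np.median(y[k]),y[k].min(),y[k].max(),W[k][:,2].max()),'slope',(A[1]/A[0]).round(3),'px',ce[i].round())
E
```

```text
0.303 293 x -0.017..0.015 y -0.0449 (-0.0499..-0.0414) z 0.310 slope -0.046 px [115. 187.]
0.303 276 x -0.017..0.015 y 0.0354 (0.0307..0.0388) z 0.310 slope -0.035 px [205. 187.]
0.303 325 x -0.016..0.015 y -0.1248 (-0.1303..-0.1217) z 0.310 slope -0.051 px [ 25. 187.]
0.303 272 x -0.016..0.016 y 0.1187 (0.1154..0.1230) z 0.310 slope 0.001 px [299. 187.]
0.26 229 x -0.025..-0.004 y -0.1228 (-0.1285..-0.1205) z 0.290 slope -0.125 px [ 50. 164.]
0.26 160 x -0.025..-0.004 y -0.0423 (-0.0478..-0.0405) z 0.290 slope -0.155 px [131. 164.]
0.26 83 x -0.025..-0.003 y 0.0375 (0.0329..0.0394) z 0.290 slope -0.041 px [212. 165.]
0.26 79 x -0.025..-0.003 y 0.1172 (0.1152..0.1222) z 0.290 slope 0.003 px [293. 165.]
0.26 84 x 0.017..0.025 y -0.1254 (-0.1290..-0.1235) z 0.290 slope 0.151 px [ 49. 203.]
0.26 52 x 0.017..0.025 y -0.0446 (-0.0491..-0.0433) z 0.290 slope 0.232 px [130. 203.]
0.26 14 x 0.019..0.023 y 0.0372 (0.0352..0.0379) z 0.289 slope 0.512 px [212. 202.]
0.26 14 x 0.019..0.025 y 0.1162 (0.1153..0.1185) z 0.289 slope -0.323 px [292. 202.]
0.2 171 x -0.015..0.011 y -0.1249 (-0.1308..-0.1217) z 0.226 slope -0.071 px [ 84. 169.]
0.2 149 x -0.015..0.011 y -0.0451 (-0.0505..-0.0416) z 0.226 slope -0.073 px [151. 169.]
0.2 109 x -0.015..0.011 y 0.0363 (0.0326..0.0388) z 0.250 slope 0.054 px [219. 168.]
0.2 93 x -0.014..0.011 y 0.1176 (0.1153..0.1224) z 0.248 slope -0.086 px [287. 168.]
0.2 23 x -0.002..0.006 y -0.1237 (-0.1247..-0.1228) z 0.250 slope 0.038 px [ 71. 177.]
```

View pics/w6c.png

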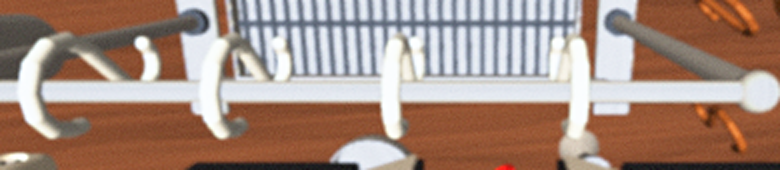

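Emit:
{"fn": "step_arm", "kwargs": {
  "series": [
    [0.45,-0.6,0.82,0,0],
    [0.45,-0.57,0.82,0,0],
    [0.45,0,0,-1,0],
    [0.45,0,0,-1,0],
    [0.45,0,0,-1,0],
    [0.45,0,0,-1,0],
    [0.45,0,0,-0.72,0],
    [0.45,0,0,0,0]
  ]
}}

```text
time: 10.8
tool_pos: [0.6662, 0.1138, 0.278]
tool_rot: [-3.141, -0.005, 3.064]
contact_force: [0.6, 0.1, -0.0]
opening: 0.0414
```

```bash
python3 - <<'E'
from h import *
c=snap('scene','s7'); crop(c,'s7',150,125,330,285,4)
print(sensors.observe()['tool_pos'])
E
```

```text
[0.6670544  0.11377427 0.28003071]
```

View pics/s7.png

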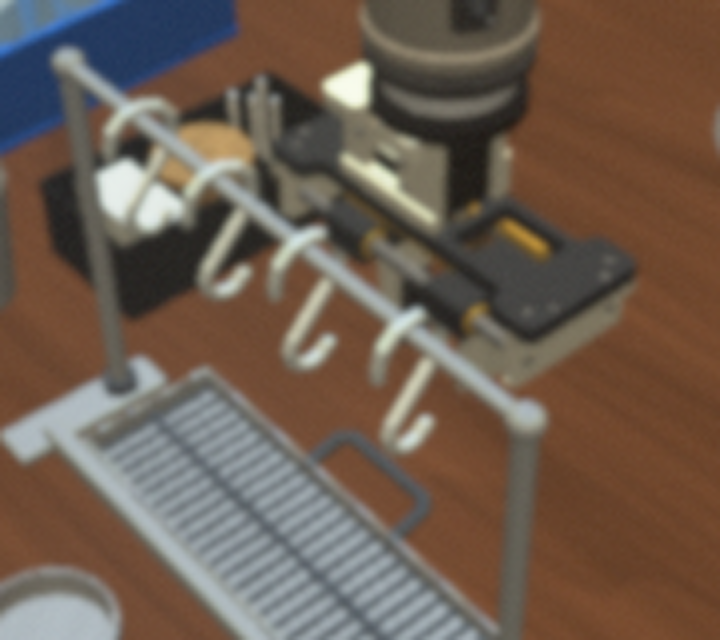

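Emit:
{"fn": "step_arm", "kwargs": {
  "series": [
    [0,0,0,0,0],
    [0,0,0,0,0],
    [0,0,0,0,0],
    [0,0,0,0,0],
    [0,0,0,0,0]
  ],
  "squeeze": 50
}}

```text
time: 11.35
tool_pos: [0.6683, 0.1133, 0.2805]
tool_rot: [3.141, 0.001, 3.063]
contact_force: [-0.1, -1.1, 0.0]
opening: 0.0074
```

Emit:
{"fn": "step_arm", "kwargs": {
  "series": [
    [0,0,0,0.33,0],
    [0,0,0,0.33,0],
    [0,0,0,0.33,0],
    [0,-0.16,0.01,0.16,0],
    [0,-0.16,0.01,0.16,0],
    [0,0,0,0.16,0],
    [0,0,0,0,0]
  ]
}}

```text
time: 12.05
tool_pos: [0.6602, 0.1139, 0.3178]
tool_rot: [3.141, 0.001, 3.063]
contact_force: [-0.4, 0.4, -0.3]
opening: 0.0068
```

```bash
python3 - <<'E'
from h import *
c=snap('scene','s8'); crop(c,'s8',200,135,320,255,5)
print(sensors.observe()['tool_pos'],sensors.observe()['contact_force'])
E
```

```text
[0.66019225 0.11390543 0.31728666] [-0.08980276  0.00719809 -0.37535689]
```

View pics/s8.png

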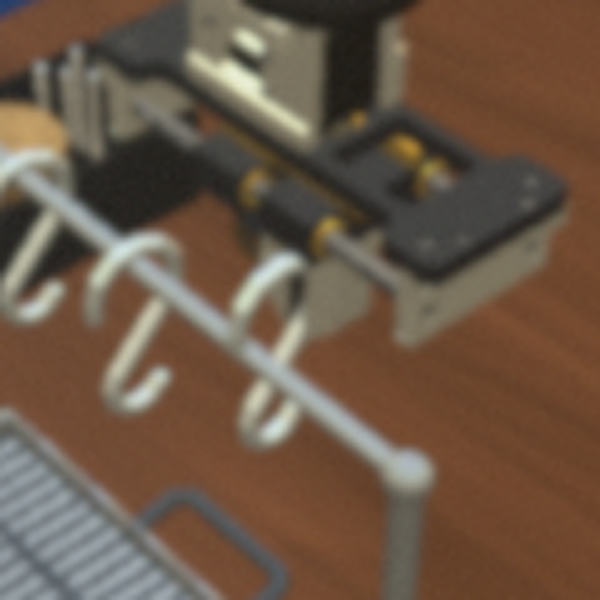

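Emit:
{"fn": "step_arm", "kwargs": {
  "series": [
    [0,-0.3,0.02,0,0],
    [0,-0.3,0.02,0,0],
    [0,-0.3,0.02,0,0]
  ]
}}

```text
time: 12.4
tool_pos: [0.6368, 0.1154, 0.3168]
tool_rot: [3.142, -0.001, 3.063]
contact_force: [-1.3, -0.9, -0.6]
opening: 0.0072
```

Emit:
{"fn": "step_arm", "kwargs": {
  "series": [
    [0,-0.8,0.06,0,0],
    [0,-0.8,0.06,0,0],
    [0,-0.8,0.06,0,0],
    [0,0,0,0,0],
    [0,0,0,0,0]
  ]
}}

```text
time: 12.9
tool_pos: [0.5775, 0.12, 0.3176]
tool_rot: [3.141, 0.001, 3.063]
contact_force: [0.1, 0.4, -0.6]
opening: 0.0071
```

```bash
python3 - <<'E'
from h import *
c=snap('scene','s9'); crop(c,'s9',200,105,340,225,5)
w=snap('wrist','w9')
print(sensors.observe()['tool_pos'],sensors.observe()['contact_force'])
E
```

```text
[0.57812717 0.11980077 0.31705539] [ 0.46498653 -0.46473941 -0.34732118]
```

View pics/s9.png

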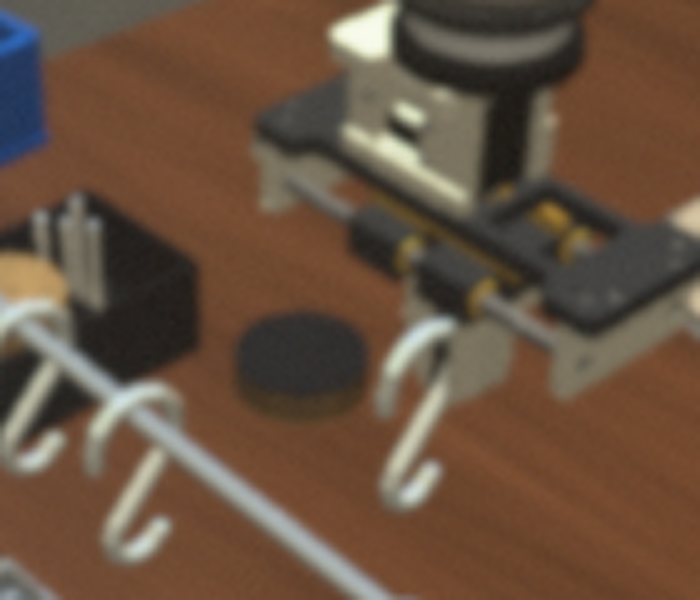

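View pics/w9.png

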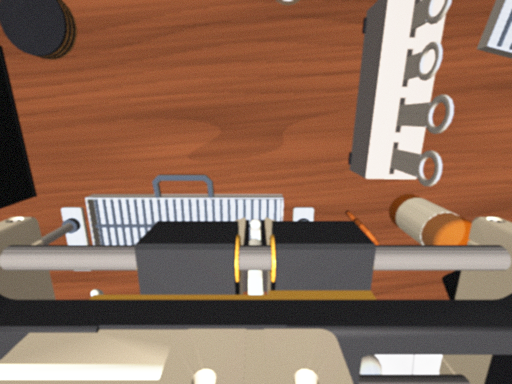

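```bash
cat > hk.py <<'E'
from h import *
from scipy.optimize import least_squares
from scipy.spatial import cKDTree
def center():
    a=np.linspace(np.radians(-16),np.radians(220),60); up=np.c_[22*np.cos(a),28+22*np.sin(a)]
    up=up[up[:,1]>=13.5]
    s=np.linspace(0,1,30)[:,None]; sh=np.array([-17,14])*(1-s)+np.array([11,-19])*s
    a=np.linspace(np.radians(40),np.radians(-155),50); lo=np.c_[14*np.cos(a),-28+14*np.sin(a)]
    return np.r_[up,sh,lo]/1000
T=cKDTree(center())
def fithook(c,hyaw,tool,box=.04,flip=True):
    """c image; hyaw hook yaw; returns pitch & offset of hook origin relative to nominal grasp"""
    W=cloud(c); ex=np.array([np.cos(hyaw),np.sin(hyaw)]); ey=np.array([-ex[1],ex[0]])
    o=np.array([tool[0],tool[1]])+.022*ex; oz=tool[2]+.002-.028
    x=(W[...,:2]-o)@ex; y=(W[...,:2]-o)@ey; z=W[...,2]-oz
    px=c['pixels'].astype(int); light=(px.min(-1)>120)
    m=(abs(x)<.034)&(abs(y)<.012)&(z>-.055)&(z<.06)&~((x<-.008)&(z>.0))&light
    P=np.c_[x[m],z[m]]; Y=y[m]
    def f(p):
        c_,s_=np.cos(p[2]),np.sin(p[2]); Q=(P-p[:2]); Q=np.c_[Q[:,0]*c_-Q[:,1]*s_, Q[:,0]*s_+Q[:,1]*c_]
        return np.maximum(T.query(Q)[0]-.004,0)+ .1*np.maximum(.001-T.query(Q)[0],0)
    r=least_squares(f,[0,0,0],loss='soft_l1',f_scale=.002)
    return r.x,len(P),np.sqrt(np.mean(f(r.x)**2)),np.median(Y),(Y.min(),Y.max())
E
python3 - <<'E'
from hk import *
s=load('s9');print(fithook(s,-.079,np.array([.578,.1198,.3172])))
E
```

```text
(array([ 0.00182296,  0.00205291, -0.06914162]), 159, np.float64(7.791038298789658e-05), np.float64(0.0018880005220080459), (np.float64(-0.003908210543995663), np.float64(0.006009699108116044)))
```

```bash
cat > bl.py <<'E'
from h import *
C=np.array([.490,.328]); B=1.476
bx=np.array([np.cos(B),np.sin(B)]); by=np.array([bx[1],-bx[0]])
def blades(c,ks=range(4)):
    W=cloud(c)
    x=(W[...,:2]-C)@bx; y=(W[...,:2]-C)@by; z=W[...,2]
    for k in ks:
        yc=[90,30,-30,-90][k]/1000
        m=(abs(y-yc)<.026)&(abs(x)<.02)&(z>.085)&(z<.19)
        if m.sum()<20: print(k,'few',m.sum());continue
        n=m&(z>z[m].max()-.045)
        pf=np.polyfit(z[m],x[m],1)
        zt=np.percentile(z[m],98)
        r=m&(z>zt-.042)&(abs(y[...]-yc)<.03)
        hc=zt-.021
        print(k,m.sum(),'zmax %.4f p98 %.4f'%(z[m].max(),zt),'x at hole %.4f'%np.polyval(pf,hc),'lean %.3f'%pf[0],'ring y mid %.4f (%.4f..%.4f) slot %.3f'%((y[r].min()+y[r].max())/2,y[r].min(),y[r].max(),yc))
if __name__=='__main__':
    for n in ('top0','scene0','w5','w9','s9','top3s'):
        print(n); blades(load(n))
E
python3 bl.py
```

```text
top0
0 124 zmax 0.1729 p98 0.1709 x at hole -0.0004 lean 0.014 ring y mid 0.0899 (0.0704..0.1094) slot 0.090
1 124 zmax 0.1736 p98 0.1716 x at hole -0.0003 lean 0.015 ring y mid 0.0290 (0.0097..0.0482) slot 0.030
2 85 zmax 0.1407 p98 0.1368 x at hole -0.0002 lean 0.019 ring y mid -0.0306 (-0.0502..-0.0110) slot -0.030
3 80 zmax 0.1377 p98 0.1372 x at hole -0.0001 lean 0.024 ring y mid -0.0906 (-0.1106..-0.0707) slot -0.090
scene0
0 189 zmax 0.1723 p98 0.1704 x at hole 0.0013 lean -0.009 ring y mid 0.0908 (0.0708..0.1108) slot 0.090
1 174 zmax 0.1714 p98 0.1699 x at hole 0.0013 lean -0.007 ring y mid 0.0308 (0.0101..0.0515) slot 0.030
2 95 zmax 0.1369 p98 0.1366 x at hole 0.0012 lean -0.007 ring y mid -0.0287 (-0.0488..-0.0086) slot -0.030
3 88 zmax 0.1370 p98 0.1356 x at hole 0.0010 lean -0.016 ring y mid -0.0883 (-0.1078..-0.0688) slot -0.090
w5
0 666 zmax 0.1721 p98 0.1712 x at hole -0.0010 lean 0.015 ring y mid 0.0901 (0.0699..0.1102) slot 0.090
1 756 zmax 0.1727 p98 0.1709 x at hole -0.0010 lean 0.015 ring y mid 0.0300 (0.0097..0.0503) slot 0.030
2 462 zmax 0.1374 p98 0.1362 x at
[... 763 characters left out ...]
 lean -0.005 ring y mid 0.0306 (0.0101..0.0510) slot 0.030
2 93 zmax 0.1369 p98 0.1353 x at hole 0.0012 lean -0.013 ring y mid -0.0285 (-0.0488..-0.0082) slot -0.030
3 86 zmax 0.1388 p98 0.1363 x at hole 0.0010 lean -0.012 ring y mid -0.0879 (-0.1081..-0.0677) slot -0.090
top3s
0 188 zmax 0.1724 p98 0.1705 x at hole 0.0013 lean -0.011 ring y mid 0.0913 (0.0715..0.1112) slot 0.090
1 172 zmax 0.1721 p98 0.1698 x at hole 0.0012 lean -0.008 ring y mid 0.0316 (0.0123..0.0510) slot 0.030
2 93 zmax 0.1369 p98 0.1354 x at hole 0.0011 lean -0.010 ring y mid -0.0292 (-0.0495..-0.0090) slot -0.030
3 88 zmax 0.1365 p98 0.1361 x at hole 0.0011 lean -0.011 ring y mid -0.0876 (-0.1074..-0.0678) slot -0.090
```

Emit:
{"fn": "step_arm", "kwargs": {
  "series": [
    [0,0,0.37,0,-1],
    [0,0,0.37,0,-1],
    [0,0,0.37,0,-1],
    [0,0,0.37,0,-1],
    [0,0,0.37,0,-1],
    [0,0,0.37,0,-1],
    [0,0,0.37,0,-1],
    [0,0,0.37,0,-1],
    [0,0,0.37,0,-1],
    [0,0,0.37,0,-1]
  ]
}}

```text
time: 14.0
tool_pos: [0.5784, 0.2127, 0.3164]
tool_rot: [-3.141, -0.0, 2.259]
contact_force: [0.4, -0.2, -0.5]
opening: 0.0073
```

Emit:
{"fn": "step_arm", "kwargs": {
  "series": [
    [0,0,0.38,0,-1],
    [0,0,0.38,0,-1],
    [0,0,0.38,0,-1],
    [0,0,0.38,0,-1],
    [0,0,0.38,0,-1],
    [0,0,0.38,0,-1],
    [0,0,0.38,-0.4,-1],
    [0,0,0.38,-0.6,-1],
    [0,0,0.38,-0.6,-1],
    [0,0,0.38,-0.6,-0.84],
    [0,0,0,0,0],
    [0,0,0,0,0]
  ]
}}

```text
time: 15.2
tool_pos: [0.5781, 0.3073, 0.2617]
tool_rot: [-3.141, 0.001, 1.478]
contact_force: [0.6, 0.2, -0.1]
opening: 0.0072
```

```bash
python3 - <<'E'
from hk import *
s=snap('scene','s10'); crop(s,'s10',320,150,460,330,4)
w=snap('wrist','w10');o=sensors.observe();print(o['tool_pos'],o['tool_rot'],fithook(s,-1.6656,o['tool_pos']))
E
```

```text
[0.57837859 0.3070397  0.26290047] [ 3.14005557e+00 -4.94818595e-04  1.47645691e+00] (array([0.00338578, 0.00102603, 0.08117983]), 41, np.float64(2.320654466813956e-05), np.float64(0.003169296020236054), (np.float64(-0.0027166889126239414), np.float64(0.006595541261151554)))
```

View pics/s10.png

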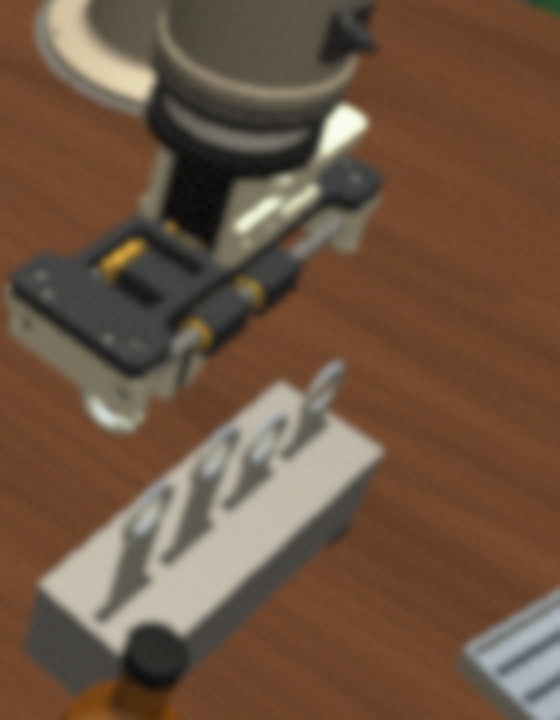

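View pics/w10.png

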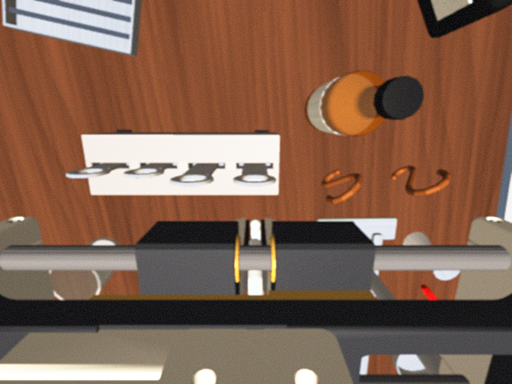

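Emit:
{"fn": "step_arm", "kwargs": {
  "series": [
    [0,0,0,-0.6,0],
    [0,0,0,-0.6,0],
    [0,0,0,-0.6,0],
    [0,0,0,-0.16,0],
    [0,0,0,0,0],
    [0,0,0,0,0]
  ]
}}

```text
time: 15.9
tool_pos: [0.5783, 0.3074, 0.2143]
tool_rot: [3.14, -0.001, 1.476]
contact_force: [0.3, 0.8, -0.8]
opening: 0.0073
```

```bash
python3 - <<'E'
from hk import *
s=snap('scene','s11'); crop(s,'s11',320,200,400,300,7)
w=snap('wrist','w11');o=sensors.observe();print(o['tool_pos'],o['tool_rot'],fithook(s,-1.6656,o['tool_pos']))
crop(w,'w11',120,130,380,300,3)
t=snap('top','t11')
E
```

```text
[0.57821735 0.30744759 0.21427265] [ 3.13960767e+00 -9.21936245e-04  1.47564192e+00] (array([-0.02720102, -0.01358697, -0.3099482 ]), 14, np.float64(0.0031044197917440798), np.float64(0.00453207765538567), (np.float64(-0.011594853476239146), np.float64(0.009957045428161943)))
```

View pics/s11.png

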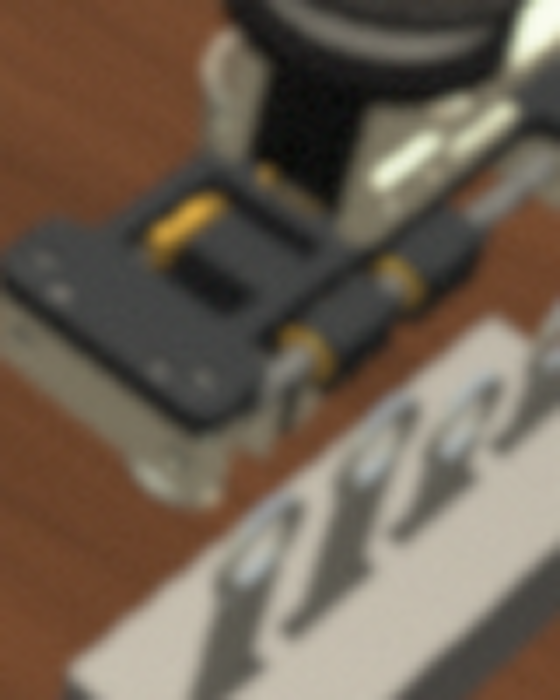

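View pics/w11.png

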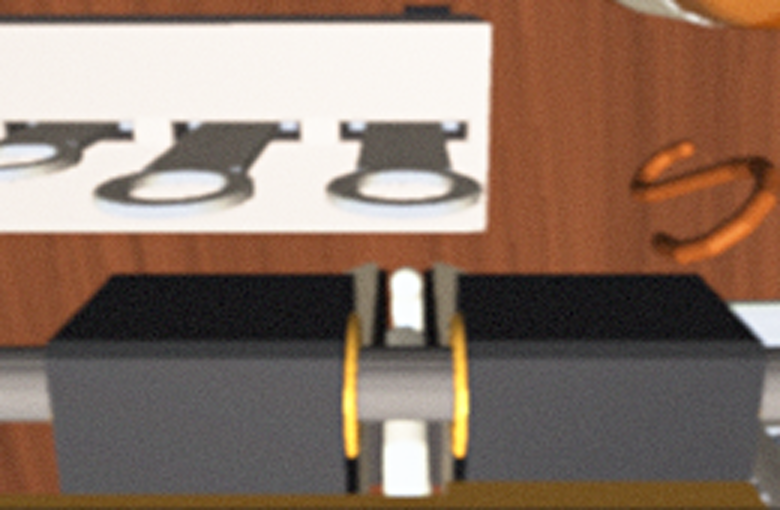

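```bash
python3 - <<'E'
from h import *
w=load('w11');W=cloud(w)
from bl import C,bx,by
P=np.array([.5796,.3195,.150])
for v in range(218,244):
    p=W[v,255]; print(v,w['pixels'][v,255],((p[:2]-P[:2])@bx).round(4),((p[:2]-P[:2])@by).round(4),(p[2]-.150).round(4))
E
```

```text
218 [ 71  95 145] -0.0772 0.0007 -0.1495
219 [141 158 173] -0.0195 0.0003 0.005
220 [209 225 230] -0.0199 0.0003 0.0062
221 [249 253 250] -0.0204 0.0003 0.007
222 [255 254 252] -0.0216 0.0003 0.006
223 [255 254 252] -0.0214 0.0002 0.0087
224 [254 253 251] -0.0223 0.0002 0.0085
225 [254 253 251] -0.0235 0.0002 0.0078
226 [254 253 250] -0.0243 0.0002 0.0079
227 [254 253 250] -0.0248 0.0002 0.0086
228 [253 253 250] -0.0258 0.0002 0.0082
229 [251 253 251] -0.0275 0.0002 0.0062
230 [252 253 250] -0.0294 0.0003 0.0039
231 [253 253 251] -0.031 0.0003 0.0022
232 [254 253 251] -0.0319 0.0003 0.0021
233 [254 253 251] -0.0329 0.0003 0.0019
234 [254 253 251] -0.0339 0.0003 0.0016
235 [254 253 251] -0.0351 0.0003 0.0009
236 [255 254 252] -0.0359 0.0003 0.001
237 [255 253 249] -0.037 0.0003 0.0007
238 [225 217 207] -0.0098 0.0001 0.061
239 [142 147 149] -0.0095 0.0001 0.063
240 [118 129 136] -0.009 0.0001 0.0654
241 [124 134 137] -0.0091 0.0001 0.0665
242 [110 126 132] -0.01 0.0001 0.066
243 [122 136 140] -0.0094 0.0001 0.0684
```

Emit:
{"fn": "step_arm", "kwargs": {
  "series": [
    [0,0.03,0.3,0,0],
    [0,0.03,0.3,0,0],
    [0,0.03,0.3,0,0],
    [0,0.03,0.3,0,0],
    [0,0.01,0.2,0,0],
    [0,0,0,0,0],
    [0,0,0,0,0]
  ]
}}

```text
time: 16.75
tool_pos: [0.5809, 0.3425, 0.2128]
tool_rot: [-3.141, 0.0, 1.476]
contact_force: [1.3, -0.5, -1.0]
opening: 0.0073
```

```bash
python3 - <<'E'
from hk import *
s=snap('scene','s12'); crop(s,'s12',320,200,400,300,7)
w=snap('wrist','w12');o=sensors.observe();print(o['tool_pos'],o['tool_rot'],o['contact_force'])
crop(w,'w12',120,130,380,300,3)
E
```

```text
[0.58096029 0.34211726 0.21296728] [3.14159096e+00 2.16342125e-04 1.47540839e+00] [ 0.04598886  0.54748892 -0.95303089]
```

View pics/s12.png

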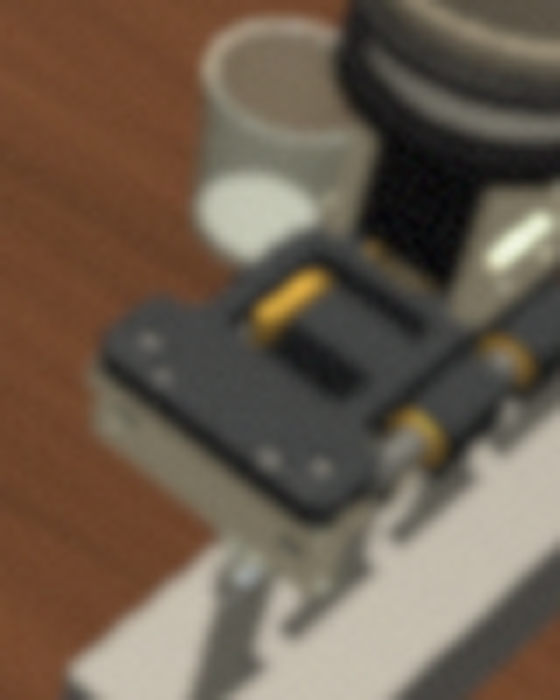

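View pics/w12.png

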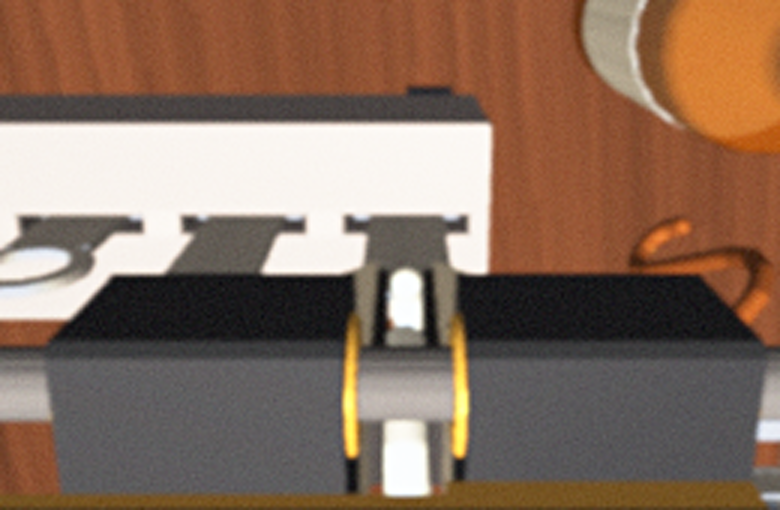

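Emit:
{"fn": "step_arm", "kwargs": {
  "series": [
    [0,0,0,0.2,0],
    [0,0,0,0.2,0],
    [0,0,0,0.2,0],
    [0,0,0,0.4,0],
    [0,0,0,0.4,0],
    [0,0,0,0.4,0],
    [0,0,0,0,0]
  ]
}}

```text
time: 17.55
tool_pos: [0.5816, 0.3427, 0.2604]
tool_rot: [3.138, -0.002, 1.476]
contact_force: [-0.0, 0.2, -2.1]
opening: 0.0071
```

```bash
python3 - <<'E'
from hk import *
s=snap('scene','s13'); crop(s,'s13',320,180,420,300,6)
w=snap('wrist','w13');o=sensors.observe();print(o['tool_pos'],o['tool_rot'],o['contact_force'])
crop(w,'w13',120,130,380,300,3)
E
```

```text
[0.58098393 0.34241048 0.25827566] [ 3.14103540e+00 -2.26004616e-04  1.47561142e+00] [-0.61429015  0.6202154  -1.95801739]
```

View pics/s13.png

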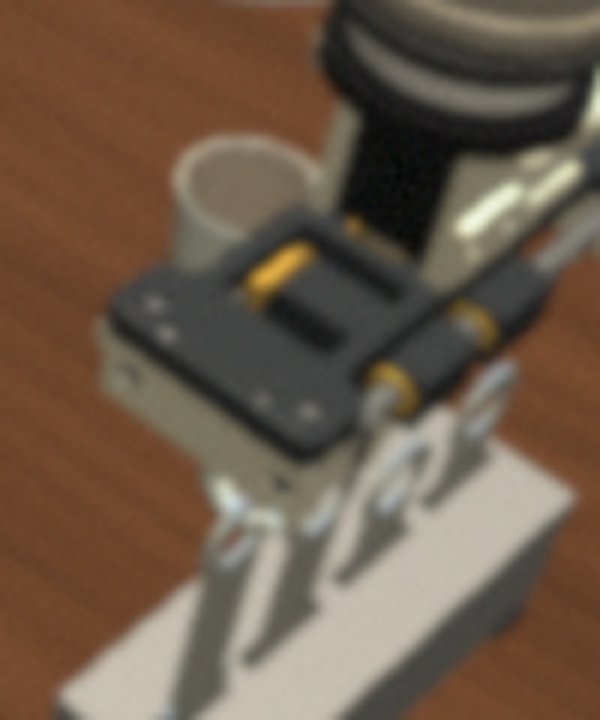

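View pics/w13.png

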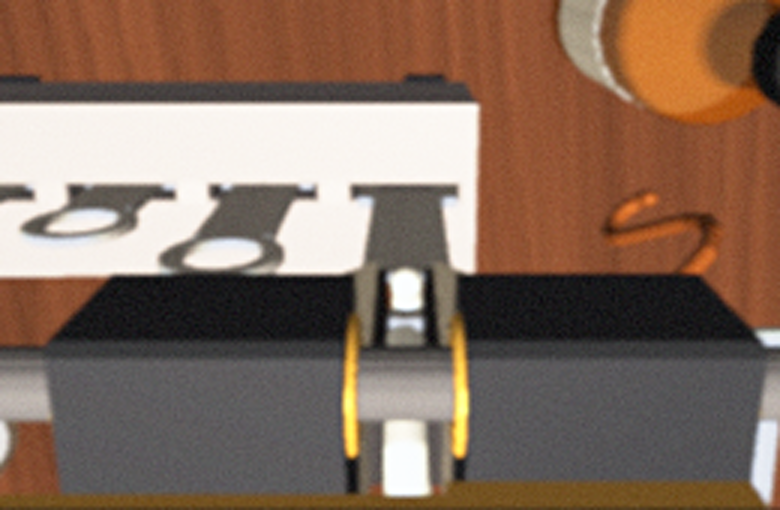

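Emit:
{"fn": "step_arm", "kwargs": {
  "series": [
    [0,0,0,0.3,0],
    [0,0,0,0.5,0],
    [0,0,0,0.5,0],
    [0,0,0,0.5,0],
    [0,0,0,0.4,0],
    [0,0,0,0.2,0],
    [0,0,-0.2,0,0],
    [0,0,-0.4,0,0],
    [0,0,-0.5,0,0],
    [0,0,-0.5,0,0],
    [0,0,-0.5,0,0],
    [0,0,-0.5,0,0]
  ]
}}

```text
time: 18.85
tool_pos: [0.581, 0.2758, 0.318]
tool_rot: [-3.142, 0.0, 1.475]
contact_force: [-0.1, 0.0, -1.5]
opening: 0.0071
```

Emit:
{"fn": "step_arm", "kwargs": {
  "series": [
    [0,0,-0.5,0,0.5],
    [0,0,-0.5,0,0.8],
    [0,0,-0.5,0,0.8],
    [0,0,-0.5,0,0.8],
    [0,0,-0.5,0,0.8],
    [0,0,-0.5,0,0.8],
    [0,0,-0.5,0,0.8],
    [0,0,-0.5,0,0.8],
    [0,0,-0.5,0,0.8],
    [0,0,-0.5,0,0.8],
    [0,0,-0.5,0,0.8],
    [0,0,-0.3,0,0.8]
  ]
}}

```text
time: 20.05
tool_pos: [0.5808, 0.1307, 0.3181]
tool_rot: [3.142, 0.0, 2.221]
contact_force: [0.1, 0.5, -0.8]
opening: 0.0068
```

Emit:
{"fn": "step_arm", "kwargs": {
  "series": [
    [0,0,-0.2,0,0.8],
    [0,0,0,0,0.8],
    [0,0,0,0,0.8],
    [0,0,0,0,0.8],
    [0,0,0,0,0.8],
    [0,0,0,0,0.8],
    [0,0,0,0,0.8],
    [0,0,0,0,0.8],
    [0,0,0,0,0.8],
    [0,0,0,0,0.8],
    [0,0,0,0,0.8],
    [0,0,0,0,0.8]
  ]
}}

```text
time: 21.25
tool_pos: [0.5807, 0.1266, 0.3181]
tool_rot: [3.142, 0.0, 2.99]
contact_force: [-0.1, 0.7, -2.2]
opening: 0.0071
```

```bash
python3 - <<'E'
from hk import *
s=snap('scene','s14'); crop(s,'s14',200,100,340,260,5)
w=snap('wrist','w14');o=sensors.observe();print(o['tool_pos'],o['tool_rot'],o['contact_force'])
E
```

```text
[0.5807364  0.12668321 0.31807245] [3.14156803e+00 2.64175879e-05 2.98768850e+00] [ 0.71002175 -0.25793151 -1.32217515]
```

View pics/s14.png

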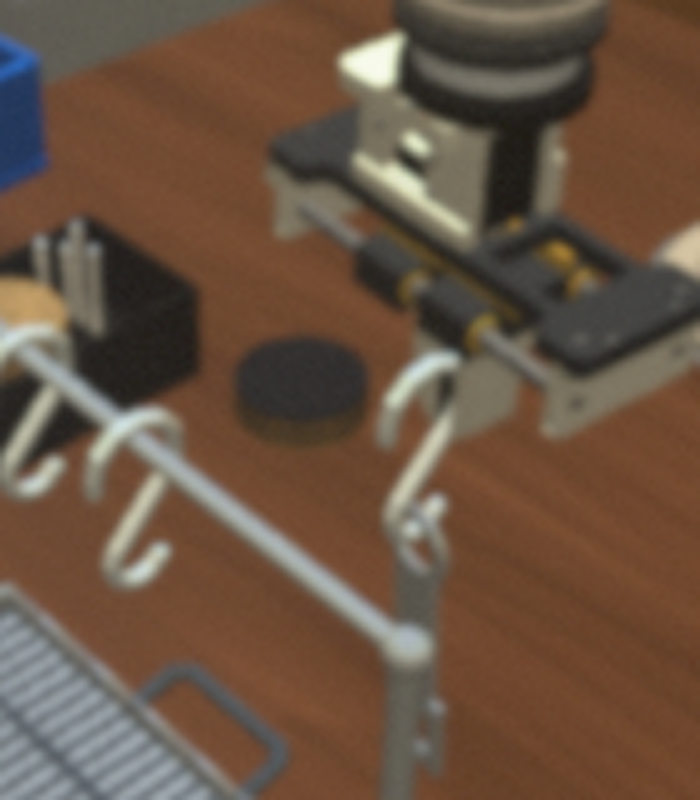

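View pics/w14.png

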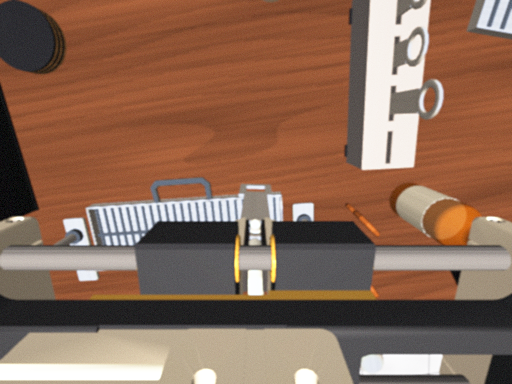

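Emit:
{"fn": "step_arm", "kwargs": {
  "series": [
    [0,0.3,-0.1,0,0.93],
    [0,0.35,-0.06,0,0],
    [0,0.35,-0.05,0,0],
    [0,0.35,-0.05,0,0],
    [0,0.35,-0.05,0,0],
    [0,0.35,-0.05,0,0],
    [0,0.35,-0.04,0,0],
    [0,0.35,-0.04,0,0],
    [0,0.25,-0.03,0,0],
    [0,0.17,-0.02,0,0],
    [0,0,0,0,0]
  ]
}}

```text
time: 22.45
tool_pos: [0.6607, 0.115, 0.3175]
tool_rot: [3.142, -0.0, 3.062]
contact_force: [-0.7, -0.1, -1.2]
opening: 0.0067
```

```bash
cat > rf.py <<'E'
from h import *
th=np.arctan(-.0787); ex=np.array([np.cos(th),np.sin(th)]);ey=np.array([-np.sin(th),np.cos(th)]); O=np.array([.6805,-.0065])
def rf(p): r=np.array(p[:2])-O; return (r@ex).round(4),(r@ey).round(4),round(p[2]-.295,4)
def hf(p): # rail in hook frame
    x,y,z=rf(p); return 'rail in hook (%.1f,%.1f) y %.1f'%(-(x+.022)*1000, -(z+.002-.028)*1000, y*1000)
E
python3 - <<'E'
from rf import *
s=snap('scene','s15'); crop(s,'s15',200,120,340,260,5)
o=sensors.observe();print(o['tool_pos'],o['tool_rot'],o['contact_force'],hf(o['tool_pos']))
E
```

```text
[0.66031132 0.11508809 0.31771968] [ 3.14154780e+00 -4.06575273e-04  3.06173802e+00] [ 0.14777596  0.11517985 -1.44278047] rail in hook (7.7,3.3) y 119.6
```

View pics/s15.png

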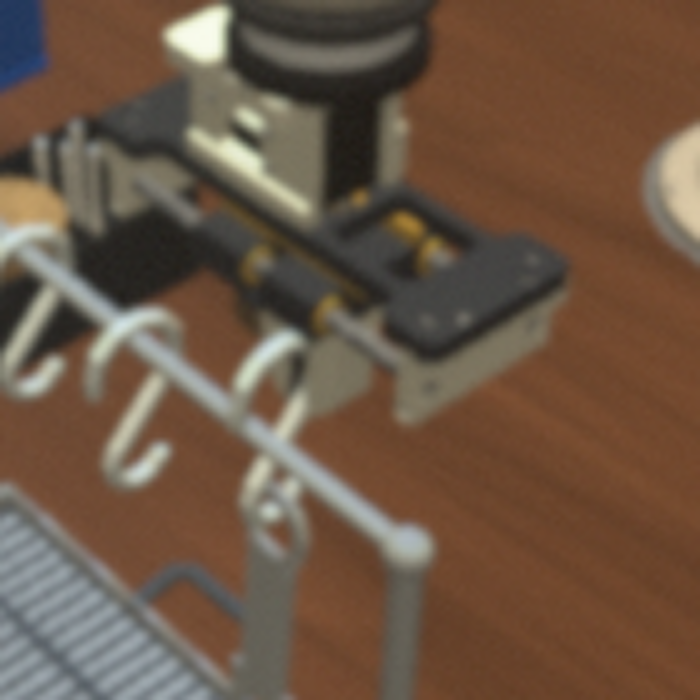

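Emit:
{"fn": "step_arm", "kwargs": {
  "series": [
    [0,0,0,-0.16,0],
    [0,0.16,-0.01,-0.16,0],
    [0,0.16,-0.01,-0.18,0],
    [0,0,0,-0.25,0],
    [0,0,0,-0.25,0],
    [0,0,0,-0.25,0],
    [0,0,0,-0.22,0],
    [0,0,0,0,0]
  ]
}}

```text
time: 23.3
tool_pos: [0.668, 0.1146, 0.2809]
tool_rot: [3.142, -0.0, 3.062]
contact_force: [0.5, 0.1, -1.7]
opening: 0.0071
```

```bash

python3 - <<'E'
from rf import *
s=snap('scene','s16'); crop(s,'s16',200,120,340,260,5)
o=sensors.observe();print(o['tool_pos'],o['tool_rot'],o['contact_force'],hf(o['tool_pos']))
E
```

```text
[0.6680475  0.11465978 0.2811443 ] [ 3.14154618e+00 -2.92876392e-04  3.06204321e+00] [-0.58064376 -0.08680409 -1.11002772] rail in hook (-0.1,39.9) y 119.8
```

View pics/s16.png

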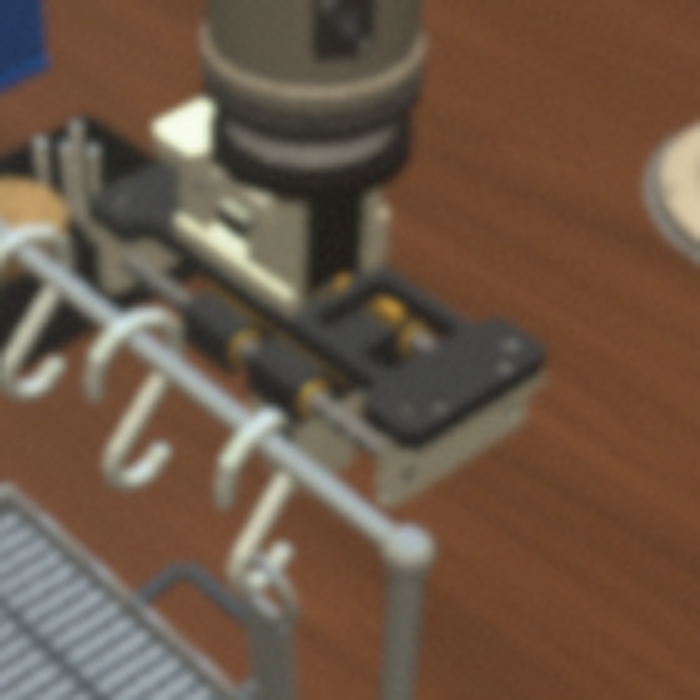

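Emit:
{"fn": "step_arm", "kwargs": {
  "series": [
    [0,0,0,-0.05,0],
    [0,0,0,0,0],
    [0.1,0,0,0,0],
    [0.2,0,0,0,0],
    [0.4,0,0,0,0],
    [0.4,0,0,0,0],
    [0.4,0,0,0,0]
  ]
}}

```text
time: 24.05
tool_pos: [0.6682, 0.1146, 0.2799]
tool_rot: [3.142, -0.0, 3.062]
contact_force: [-0.7, -0.5, -0.4]
opening: 0.0344
```

Emit:
{"fn": "step_arm", "kwargs": {
  "series": [
    [0.4,0,0,0.5,0],
    [0.4,0,0,1,0],
    [0.4,0,0,1,0],
    [0.4,0,0,1,0],
    [0.4,0,0,1,0],
    [0.4,0.6,0,0.3,0],
    [0.4,0.6,0,0,0],
    [0.4,0,0,0,0]
  ]
}}

```text
time: 24.85
tool_pos: [0.6994, 0.1144, 0.3986]
tool_rot: [-3.141, -0.001, 3.062]
contact_force: [-1.1, 0.3, -0.2]
opening: 0.0367
```

```bash

cat > hooks.py <<'E'
from rf import *
def hooks(c):
    W=cloud(c);R=(W[...,:2]-O); x=R@ex; y=R@ey
    for z0,z1 in((.303,.32),(.265,.288),(.2,.235)):
        mm=(W[...,2]>z0)&(W[...,2]<z1)&(abs(x)<.035)&(abs(y)<.19)
        n,l,st,ce=cv2.connectedComponentsWithStats(mm.astype(np.uint8))
        for i in range(1,n):
            if st[i,4]>12:
                k=l==i; print(z0,st[i,4],'x %.3f..%.3f y mid %.4f (%.4f..%.4f) z %.3f'%(x[k].min(),x[k].max(),(y[k].min()+y[k].max())/2,y[k].min(),y[k].max(),W[k][:,2].max()))
E
python3 - <<'E'
from hooks import *
s=snap('scene','s17'); crop(s,'s17',200,120,340,260,5)
w=snap('wrist','w17');hooks(w)
o=sensors.observe();print(o['tool_pos'],o['contact_force'],hf(o['tool_pos']))
E
python3 tr.py top17 x
```

```text
0.303 281 x -0.017..0.015 y mid 0.0349 (0.0307..0.0391) z 0.311
0.303 305 x -0.016..0.015 y mid -0.0454 (-0.0498..-0.0410) z 0.310
0.303 269 x -0.016..0.016 y mid 0.1195 (0.1155..0.1235) z 0.310
0.265 167 x -0.025..-0.009 y mid -0.1237 (-0.1269..-0.1204) z 0.286
0.265 143 x -0.025..-0.008 y mid -0.0438 (-0.0471..-0.0405) z 0.288
0.265 95 x -0.025..-0.008 y mid 0.0359 (0.0320..0.0397) z 0.288
0.265 17 x -0.025..-0.023 y mid 0.1184 (0.1150..0.1218) z 0.288
0.265 82 x 0.017..0.025 y mid -0.1261 (-0.1288..-0.1233) z 0.288
0.265 52 x 0.017..0.025 y mid -0.0460 (-0.0487..-0.0434) z 0.287
0.265 28 x 0.017..0.025 y mid 0.0352 (0.0325..0.0380) z 0.288
0.2 186 x -0.015..0.012 y mid -0.1262 (-0.1308..-0.1217) z 0.226
0.2 160 x -0.015..0.012 y mid -0.0456 (-0.0497..-0.0415) z 0.226
0.2 146 x -0.014..0.011 y mid 0.0349 (0.0308..0.0390) z 0.225
0.2 63 x -0.005..-0.000 y mid 0.1051 (0.0979..0.1123) z 0.225
0.2 64 x -0.006..-0.000 y mid 0.1311 (0.1241..0.1381) z 0.226
[0.69814287 0.11460531 0.39890044] [-0.36692543  0.73074498  0.17239278] rail in hook (-30.1,-77.9) y 122.1
tray rect ((676.166015625, -34.220428466796875), (283.4017639160156, 106.42532348632812), 86.1225357055664)
tray rect ((674.5250854492188, -29.811599731445312), (380.1876525878906, 122.17420959472656), 89.68106842041016)
```

View pics/s17.png

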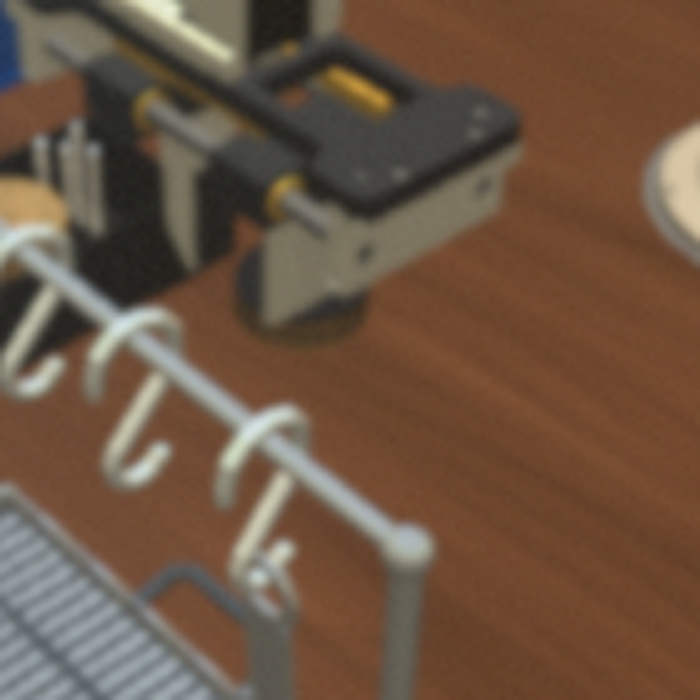

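View pics/w17.png

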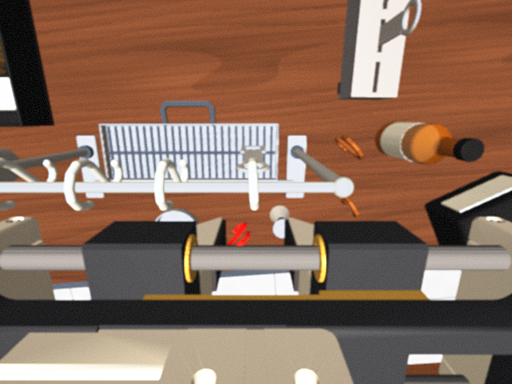

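Emit:
{"fn": "step_arm", "kwargs": {
  "series": [
    [0.4,-0.37,-0.84,0,0],
    [0.4,-0.37,-0.84,0,0],
    [0.4,-0.37,-0.85,0,0],
    [0.4,-0.37,-0.85,0,0],
    [0.4,0,0,-1,0],
    [0.4,0,0,-1,0],
    [0.4,0,0,-1,0],
    [0.4,0,0,-1,0],
    [0.4,0,0,-0.74,0],
    [0.4,0,0,0,0],
    [0.4,0,0,0,0]
  ]
}}

```text
time: 26.15
tool_pos: [0.6609, 0.0302, 0.2824]
tool_rot: [3.141, 0.001, 3.062]
contact_force: [0.1, 0.6, 0.5]
opening: 0.0368
```

```bash

python3 - <<'E'
from hooks import *
o=sensors.observe();print(o['tool_pos'],o['contact_force'],hf(o['tool_pos']))
E
```

```text
[0.66089618 0.03021702 0.28244173] [0.13175709 0.60150123 0.52011803] rail in hook (0.4,38.6) y 35.1
```

Emit:
{"fn": "step_arm", "kwargs": {
  "series": [
    [0.2,0,0,-0.09,0],
    [0,0,0,0,0],
    [0,0,0,0,0],
    [0,0,0,0,0],
    [0,0,0,0,0],
    [0,0,0,0,0]
  ]
}}

```text
time: 26.75
tool_pos: [0.6613, 0.03, 0.2795]
tool_rot: [-3.142, 0.001, 3.062]
contact_force: [0.0, -1.3, 1.3]
opening: 0.007
```

Emit:
{"fn": "step_arm", "kwargs": {
  "series": [
    [0,0,0,0.33,0],
    [0,0,0,0.33,0],
    [0,0,0,0.33,0],
    [0,-0.16,0.01,0.16,0],
    [0,-0.16,0.01,0.16,0],
    [0,0,0,0.18,0],
    [0,0,0,0,0],
    [0,-0.3,0.02,0,0],
    [0,-0.3,0.02,0,0],
    [0,-0.3,0.02,0,0]
  ]
}}

```text
time: 27.75
tool_pos: [0.6298, 0.0322, 0.3162]
tool_rot: [3.142, -0.001, 3.062]
contact_force: [-0.9, 0.1, -0.8]
opening: 0.007
```

```bash

python3 - <<'E'
from hooks import *
s=snap('scene','s18'); crop(s,'s18',180,100,320,260,5)
o=sensors.observe();print(o['tool_pos'],o['contact_force'],hf(o['tool_pos']),o['opening'])
E
```

```text
[0.62900931 0.03239803 0.31668791] [ 0.68096973  1.54074636 -0.30048306] rail in hook (32.4,4.3) y 34.7 0.006869855048541127
```

View pics/s18.png

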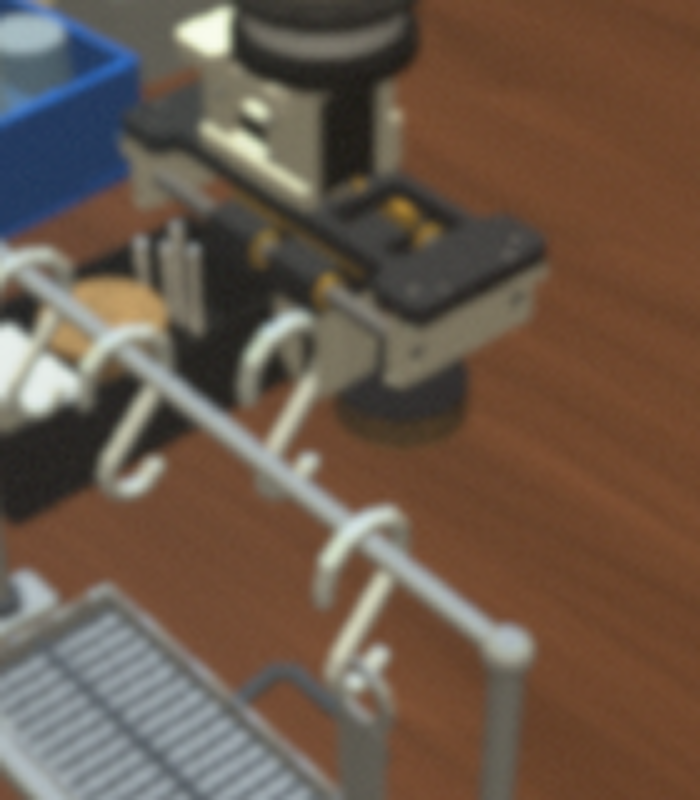

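Emit:
{"fn": "step_arm", "kwargs": {
  "series": [
    [0,-0.8,0.2,0,-1],
    [0,-0.8,0.2,0,-1],
    [0,-0.8,0.2,0,-1],
    [0,-0.8,0.2,0,-1],
    [0,-0.8,0.2,0,-1],
    [0,-0.03,0.68,0,-1],
    [0,-0.03,0.68,0,-1],
    [0,-0.03,0.68,0,-1],
    [0,-0.03,0.68,0,-1],
    [0,-0.03,0.68,0,-1]
  ]
}}

```text
time: 28.8
tool_pos: [0.5265, 0.1428, 0.3167]
tool_rot: [3.141, 0.0, 2.259]
contact_force: [0.4, -0.6, -0.6]
opening: 0.007
```

Emit:
{"fn": "step_arm", "kwargs": {
  "series": [
    [0,-0.03,0.68,0,-1],
    [0,-0.03,0.68,0,-1],
    [0,-0.03,0.68,0,-1],
    [0,-0.03,0.68,0,-1],
    [0,-0.03,0.68,0,-1],
    [0,-0.03,0.68,0,-1],
    [0,-0.03,0.68,-0.4,-1],
    [0,-0.03,0.68,-0.6,-1],
    [0,-0.03,0.68,-0.6,-1],
    [0,-0.03,0.68,-0.6,-0.84],
    [0,0,0,0,0],
    [0,0,0,0,0]
  ]
}}

```text
time: 30.0
tool_pos: [0.5192, 0.312, 0.2616]
tool_rot: [-3.141, 0.001, 1.477]
contact_force: [1.1, -0.2, -0.8]
opening: 0.0076
```

```bash

python3 - <<'E'
from h import *
from bl import *
w=snap('wrist','w19');blades(w);t=snap('top','t19');blades(t)
o=sensors.observe();print(o['tool_pos'],o['tool_rot'],o['contact_force'],o['opening'])
E
```

```text
0 few 0
1 610 zmax 0.1722 p98 0.1714 x at hole 0.0018 lean -0.020 ring y mid 0.0295 (0.0089..0.0501) slot 0.030
2 357 zmax 0.1375 p98 0.1367 x at hole 0.0018 lean -0.022 ring y mid -0.0299 (-0.0498..-0.0100) slot -0.030
3 374 zmax 0.1378 p98 0.1363 x at hole 0.0018 lean -0.021 ring y mid -0.0899 (-0.1101..-0.0696) slot -0.090
0 few 0
1 80 zmax 0.1696 p98 0.1680 x at hole -0.0006 lean 0.003 ring y mid 0.0290 (0.0098..0.0482) slot 0.030
2 86 zmax 0.1358 p98 0.1357 x at hole -0.0001 lean 0.035 ring y mid -0.0306 (-0.0502..-0.0109) slot -0.030
3 83 zmax 0.1360 p98 0.1355 x at hole -0.0002 lean 0.027 ring y mid -0.0904 (-0.1103..-0.0706) slot -0.090
[0.51980698 0.31156665 0.26251099] [ 3.14004572e+00 -4.32208986e-04  1.47541766e+00] [-0.02156157 -0.30025831 -1.13518237] 0.006984194273499035
```

View pics/w19.png

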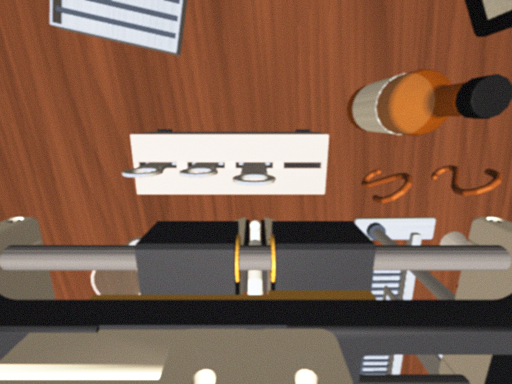

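Emit:
{"fn": "step_arm", "kwargs": {
  "series": [
    [0,-0.03,0,-0.6,0],
    [0,0,0,-0.6,0],
    [0,0,0,-0.6,0],
    [0,0,0,-0.16,0],
    [0,0,0,0,0],
    [0,0,0,0,0]
  ]
}}

```text
time: 30.7
tool_pos: [0.5193, 0.312, 0.2137]
tool_rot: [3.14, -0.001, 1.475]
contact_force: [-0.7, -0.7, -0.1]
opening: 0.0071
```

```bash
cat > tip.py <<'E'
from h import *
from bl import C,bx,by
import sys
def tip(w,k):
    yc=[.09,.03,-.03,-.09][k]; hz=[.15,.15,.115,.115][k]; P=C+yc*by
    W=cloud(w);o=sensors.observe();t=o['tool_pos']
    x=(W[...,:2]-t[:2])@bx;y=(W[...,:2]-P)@by
    m=np.zeros(x.shape,bool); m[212:240,235:275]=True
    m&=(w['pixels'].min(-1)>190)&(W[...,2]<t[2]-.03)&(W[...,2]>t[2]-.09)&(abs((W[...,:2]-t[:2])@by)<.012)
    X=((W[...,:2]-P)@bx)[m];Y=y[m];Z=W[...,2][m]-hz
    f=X>X.max()-.008
    print('tool',t.round(4),o['tool_rot'].round(3),o['contact_force'].round(1),o['opening'])
    print('n',m.sum(),'tip front bx %.4f'%X.max(),'by mid %.4f (%.4f..%.4f)'%((Y.min()+Y.max())/2,Y.min(),Y.max()),'tip top z %.4f (want .008)'%np.percentile(Z[f],95),'seat z min %.4f'%np.percentile(Z,5))
if __name__=='__main__':
    f=sys.argv[1];k=int(sys.argv[2]); w=snap('wrist',f); crop(w,f,120,130,380,300,3); tip(w,k)
E
python3 tip.py w20 1
```

```text
tool [0.5193 0.3121 0.2137] [ 3.140e+00 -1.000e-03  1.475e+00] [ 0.2 -0.5 -0.2] 0.006945927790463364
n 172 tip front bx -0.0208 by mid 0.0006 (-0.0031..0.0044) tip top z 0.0090 (want .008) seat z min -0.0008
```

View pics/w20.png

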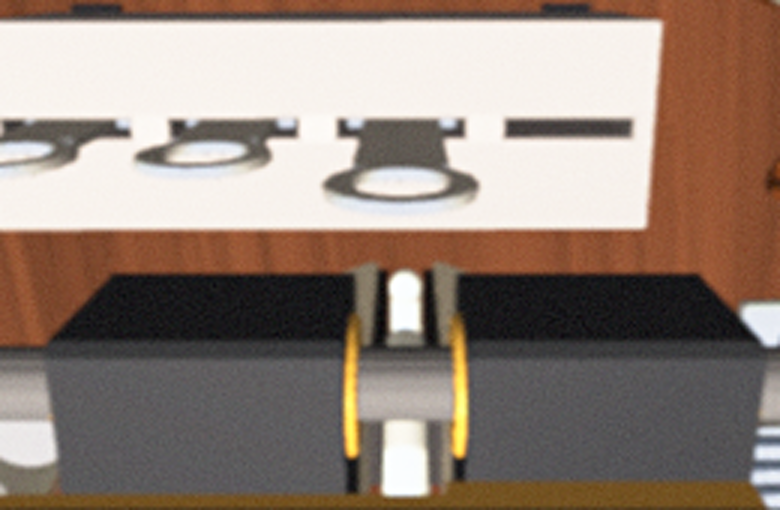

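Emit:
{"fn": "step_arm", "kwargs": {
  "series": [
    [0,0.03,0.3,0,0],
    [0,0.03,0.3,0,0],
    [0,0.03,0.3,0,0],
    [0,0.03,0.3,0,0],
    [0,0.01,0.22,0,0],
    [0,0,0,0,0],
    [0,0,0,0.2,0],
    [0,0,0,0.2,0],
    [0,0,0,0.2,0]
  ]
}}

```text
time: 31.65
tool_pos: [0.5221, 0.3474, 0.2282]
tool_rot: [3.141, -0.0, 1.474]
contact_force: [-0.1, -0.1, -1.6]
opening: 0.007
```

```bash
python3 - <<'E'
from h import *
s=snap('scene','s21'); crop(s,'s21',320,180,420,300,6)
w=snap('wrist','w21');o=sensors.observe();print(o['tool_pos'],o['tool_rot'],o['contact_force'])
crop(w,'w21',120,130,380,300,3)
E
```

```text
[0.52237782 0.3476053  0.22869059] [ 3.13988660e+00 -9.96603320e-04  1.47448747e+00] [-0.08351044  0.25793484 -0.96899134]
```

View pics/s21.png

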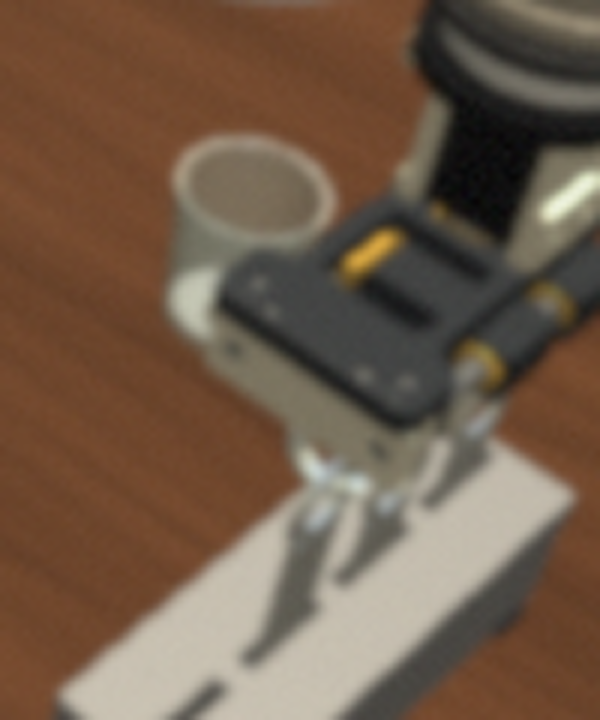

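View pics/w21.png

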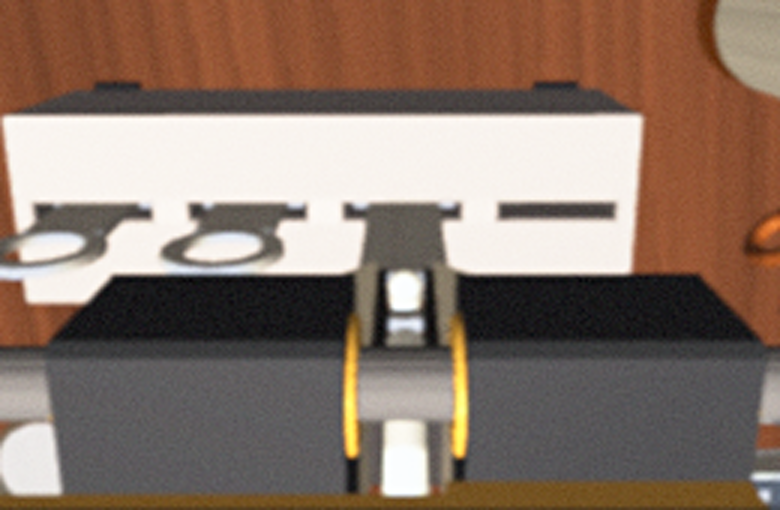

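Emit:
{"fn": "step_arm", "kwargs": {
  "series": [
    [0,0,0,0.4,0],
    [0,0,0,0.6,0],
    [0,0,0,0.7,0],
    [0,0,0,0.7,0],
    [0,0,0,0.7,0],
    [0,0,0,0.5,0],
    [0,0,-0.2,0,0],
    [0,0,-0.4,0,0],
    [0,0,-0.5,0,0],
    [0,0,-0.6,0,0],
    [0,0,-0.6,0,0],
    [0,0,-0.6,0,0.3]
  ]
}}

```text
time: 32.95
tool_pos: [0.5219, 0.2733, 0.3173]
tool_rot: [-3.141, 0.0, 1.498]
contact_force: [-0.5, -1.0, -0.8]
opening: 0.0071
```

Emit:
{"fn": "step_arm", "kwargs": {
  "series": [
    [0,0.1,-0.6,0,0.6],
    [0,0.18,-0.6,0,0.9],
    [0,0.18,-0.6,0,0.9],
    [0,0.18,-0.6,0,0.9],
    [0,0.18,-0.6,0,0.9],
    [0,0.18,-0.6,0,0.9],
    [0,0.18,-0.6,0,0.9],
    [0,0.18,-0.6,0,0.9],
    [0,0.18,-0.6,0,0.9],
    [0,0.18,-0.6,0,0.9],
    [0,0.18,-0.6,0,0.9],
    [0,0.18,-0.6,0,0.9]
  ]
}}

```text
time: 34.15
tool_pos: [0.5737, 0.0933, 0.3174]
tool_rot: [-3.141, -0.0, 2.341]
contact_force: [-0.3, -0.4, -1.8]
opening: 0.0068
```

Emit:
{"fn": "step_arm", "kwargs": {
  "series": [
    [0,0,-0.6,0,0.9],
    [0,0,-0.6,0,0.9],
    [0,0,-0.6,0,0.9],
    [0,0,-0.3,0,0.9],
    [0,0,-0.1,0,0.9],
    [0,0,0,0,0.9],
    [0,0,0,0,0.9],
    [0,0,0,0,0.9],
    [0,0,0,0,0.9],
    [0,0,0,0,0.9],
    [0,0,0,0,0]
  ]
}}

```text
time: 35.25
tool_pos: [0.5735, 0.0391, 0.3174]
tool_rot: [-3.142, -0.0, 3.059]
contact_force: [0.2, -0.7, -1.4]
opening: 0.0071
```

```bash
python3 - <<'E'
from rf import *
s=snap('scene','s22'); crop(s,'s22',200,100,340,260,4)
o=sensors.observe();t=o['tool_pos'];print(t,o['tool_rot'],o['contact_force'],rf(t),hf(t))
print('turn',(3.0625-o['tool_rot'][2])/.08,'move to y .035, x -.030:',((O-.030*ex+.035*ey-t[:2])/.025).round(2))
E
```

```text
[0.57353918 0.03927054 0.31737961] [-3.14153349e+00 -3.65204229e-04  3.05646217e+00] [ 0.31311378  0.31060009 -2.0899385 ] (np.float64(-0.1102), np.float64(0.0372), np.float64(0.0224)) rail in hook (88.2,3.6) y 37.2
turn 0.07547285205093957 move to y .035, x -.030: [ 3.19 -0.34]
```

View pics/s22.png

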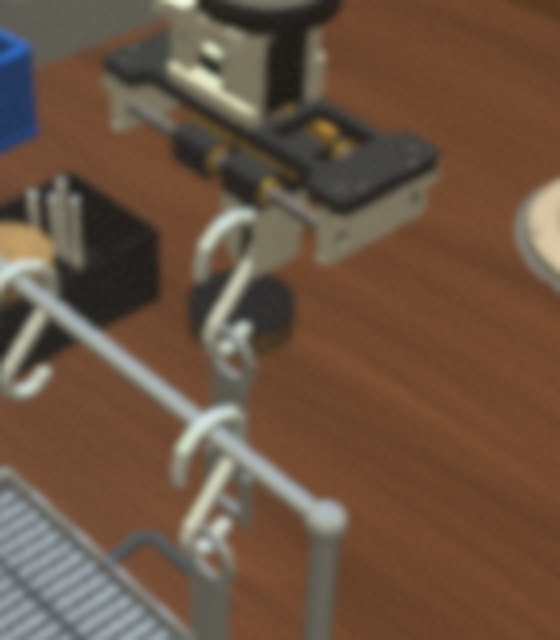

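Emit:
{"fn": "step_arm", "kwargs": {
  "series": [
    [0,0.25,-0.04,0,0.07],
    [0,0.4,-0.04,0,0],
    [0,0.4,-0.04,0,0],
    [0,0.4,-0.04,0,0],
    [0,0.4,-0.04,0,0],
    [0,0.4,-0.04,0,0],
    [0,0.4,-0.04,0,0],
    [0,0.3,-0.03,0,0],
    [0,0.24,-0.03,0,0],
    [0,0,0,0,0]
  ]
}}

```text
time: 36.3
tool_pos: [0.6542, 0.0314, 0.317]
tool_rot: [3.142, -0.0, 3.064]
contact_force: [0.1, 0.1, -1.8]
opening: 0.0072
```

Emit:
{"fn": "step_arm", "kwargs": {
  "series": [
    [0,0,0,-0.16,0],
    [0,0.16,-0.01,-0.16,0],
    [0,0.16,-0.01,-0.18,0],
    [0,0,0,-0.25,0],
    [0,0,0,-0.25,0],
    [0,0,0,-0.25,0],
    [0,0,0,-0.22,0],
    [0,0,0,0,0]
  ]
}}

```text
time: 37.1
tool_pos: [0.6615, 0.0312, 0.28]
tool_rot: [3.142, -0.001, 3.064]
contact_force: [0.0, -0.8, -1.1]
opening: 0.0073
```

```bash

python3 - <<'E'
from rf import *
s=snap('scene','s23'); crop(s,'s23',180,100,320,260,5)
o=sensors.observe();print(o['tool_pos'],o['tool_rot'],o['contact_force'],hf(o['tool_pos']))
E
```

```text
[0.66155182 0.03113365 0.28047538] [ 3.14152733e+00 -4.93934288e-04  3.06436308e+00] [-0.60065731  0.30905493 -1.67776594] rail in hook (-0.2,40.5) y 36.0
```

View pics/s23.png

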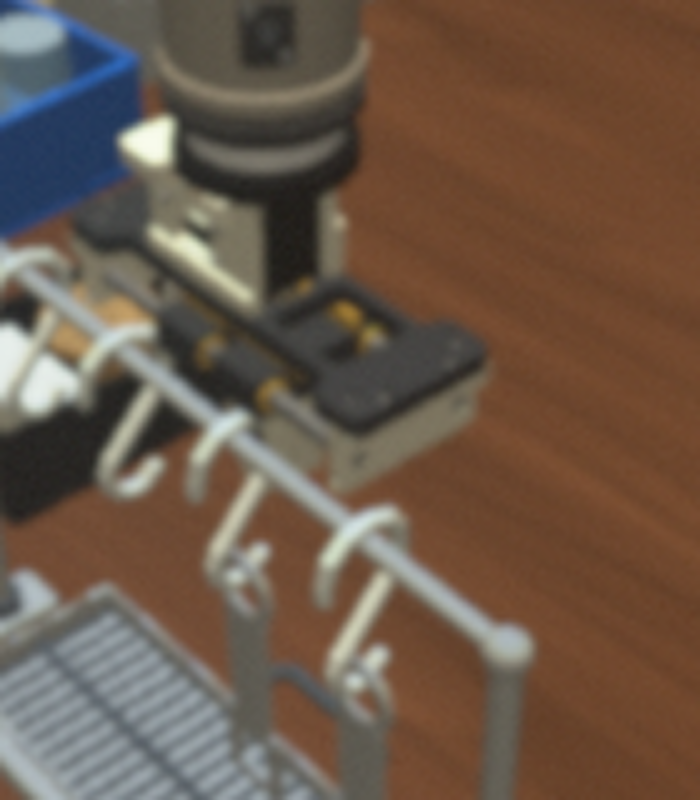

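Emit:
{"fn": "step_arm", "kwargs": {
  "series": [
    [0,0,0,-0.03,0],
    [0,0,0,0,0],
    [0.1,0,0,0,0],
    [0.2,0,0,0,0],
    [0.4,0,0,0,0],
    [0.4,0,0,0,0],
    [0.4,0,0,0,0]
  ]
}}

```text
time: 37.85
tool_pos: [0.6617, 0.0311, 0.2801]
tool_rot: [3.142, 0.0, 3.064]
contact_force: [-0.1, -0.9, 0.6]
opening: 0.0348
```

Emit:
{"fn": "step_arm", "kwargs": {
  "series": [
    [0.4,0,0,0.5,0],
    [0.4,0,0,1,0],
    [0.4,0,0,1,0],
    [0.4,0,0,1,0],
    [0.4,0,0,1,0],
    [0.4,0.6,-0.6,0.3,0],
    [0.4,0.6,-0.6,0,0],
    [0.4,0,-0.6,0,0],
    [0.4,0,0,0,0]
  ]
}}

```text
time: 38.75
tool_pos: [0.6916, -0.016, 0.3988]
tool_rot: [-3.141, -0.002, 3.062]
contact_force: [0.1, 0.8, -0.4]
opening: 0.037
```

```bash

python3 - <<'E'
from hooks import *
s=snap('scene','s24'); crop(s,'s24',180,100,320,260,5)
w=snap('wrist','w24');hooks(w)
o=sensors.observe();t=o['tool_pos'];print(t,o['tool_rot'],o['contact_force'])
print('to hook -.0455:',((O-.022*ex-.0455*ey-t[:2])/.025).round(2),(.280-t[2])/.025)
E
python3 tr.py top24 x
```

```text
0.303 285 x -0.016..0.016 y mid -0.1266 (-0.1309..-0.1223) z 0.310
0.303 271 x -0.016..0.016 y mid -0.0463 (-0.0509..-0.0418) z 0.310
0.303 267 x -0.016..0.015 y mid 0.0354 (0.0314..0.0394) z 0.310
0.303 285 x -0.015..0.016 y mid 0.1192 (0.1151..0.1234) z 0.309
0.265 110 x -0.025..-0.008 y mid -0.1248 (-0.1284..-0.1213) z 0.288
0.265 48 x -0.025..-0.007 y mid -0.0441 (-0.0474..-0.0408) z 0.287
0.265 62 x -0.025..-0.008 y mid 0.0337 (0.0307..0.0367) z 0.288
0.265 121 x -0.024..-0.007 y mid 0.1179 (0.1143..0.1215) z 0.288
0.265 37 x 0.017..0.026 y mid -0.1268 (-0.1295..-0.1242) z 0.288
0.265 17 x 0.019..0.025 y mid 0.0330 (0.0313..0.0346) z 0.288
0.265 40 x 0.019..0.026 y mid 0.1188 (0.1163..0.1212) z 0.288
0.2 151 x -0.015..0.011 y mid -0.1268 (-0.1312..-0.1223) z 0.225
0.2 81 x -0.015..0.011 y mid -0.0451 (-0.0480..-0.0421) z 0.225
0.2 182 x -0.015..0.012 y mid 0.0248 (0.0124..0.0373) z 0.227
0.2 255 x -0.012..0.012 y mid 0.1179 (0.0983..0.1374) z 0.226
[ 0.69117895 -0.01398677  0.39977695] [ 3.14111188e+00 -8.91865830e-04  3.06376862e+00] [-0.02403602  0.39246703 -0.04617936]
to hook -.0455: [-1.45 -1.45] -4.791078052332171
tray rect ((694.9163818359375, -17.7275390625), (138.9622802734375, 73.22127532958984), 82.56622314453125)
tray rect ((676.4384155273438, -29.197540283203125), (378.4129333496094, 119.20902252197266), 89.49417114257812)
```

View pics/s24.png

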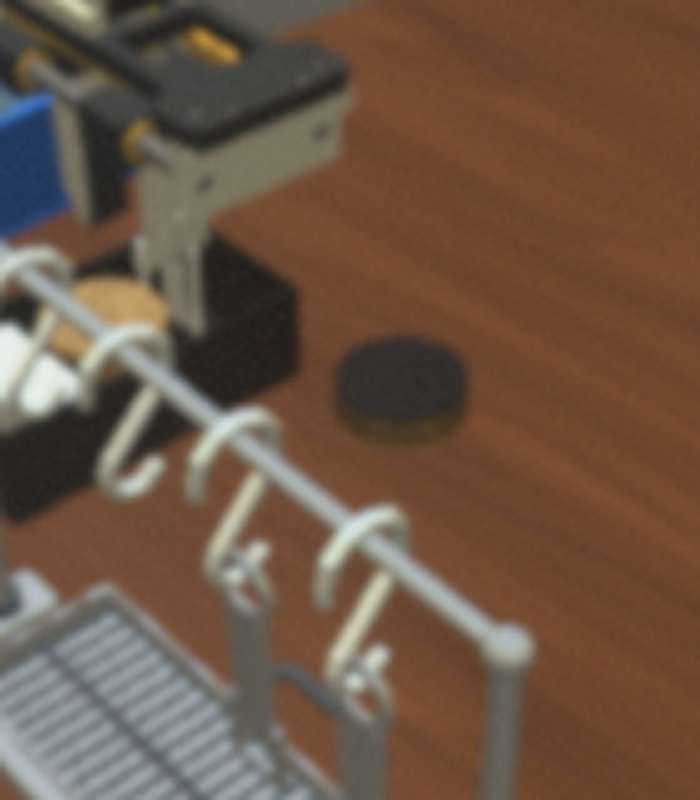

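View pics/w24.png

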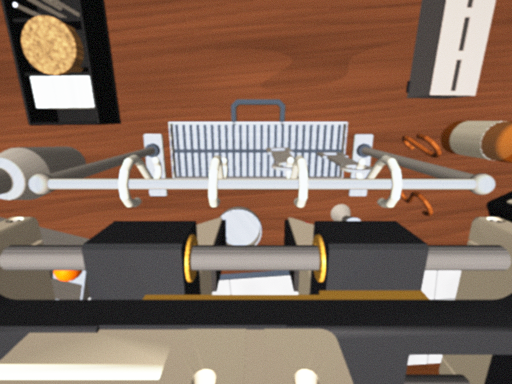

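Emit:
{"fn": "step_arm", "kwargs": {
  "series": [
    [0.4,-0.72,-0.72,0,0],
    [0.4,-0.72,-0.72,0,0],
    [0.4,0,0,-0.9,0],
    [0.4,0,0,-1,0],
    [0.4,0,0,-1,0],
    [0.4,0,0,-1,0],
    [0.4,0,0,-0.8,0],
    [0.4,0,0,-0.08,0],
    [0.4,0,0,0,0]
  ]
}}

```text
time: 39.85
tool_pos: [0.6555, -0.0493, 0.281]
tool_rot: [3.141, 0.0, 3.065]
contact_force: [-0.7, -0.1, 1.4]
opening: 0.0367
```

```bash

python3 - <<'E'
from hooks import *
o=sensors.observe();print(o['tool_pos'],o['contact_force'],hf(o['tool_pos']))
E
```

```text
[ 0.65550914 -0.04925603  0.2810126 ] [-0.66107043 -0.05520923  1.40226425] rail in hook (-0.4,40.0) y -44.6
```

Emit:
{"fn": "step_arm", "kwargs": {
  "series": [
    [0.2,0,-0.05,-0.04,0],
    [0,0,0,0,0],
    [0,0,0,0,0],
    [0,0,0,0,0],
    [0,0,0,0,0],
    [0,0,0,0,0]
  ]
}}

```text
time: 40.45
tool_pos: [0.6558, -0.0512, 0.2798]
tool_rot: [-3.142, 0.001, 3.064]
contact_force: [0.2, -0.6, 1.3]
opening: 0.0074
```

Emit:
{"fn": "step_arm", "kwargs": {
  "series": [
    [0,0,0,0.33,0],
    [0,0,0,0.33,0],
    [0,0,0,0.33,0],
    [0,-0.16,0.01,0.16,0],
    [0,-0.16,0.01,0.16,0],
    [0,0,0,0.18,0],
    [0,0,0,0,0],
    [0,-0.3,0.02,0,0],
    [0,-0.3,0.02,0,0],
    [0,-0.3,0.02,0,0]
  ]
}}

```text
time: 41.45
tool_pos: [0.6243, -0.049, 0.3165]
tool_rot: [3.141, -0.001, 3.064]
contact_force: [0.7, 0.4, -0.4]
opening: 0.0069
```

```bash

python3 - <<'E'
from hooks import *
s=snap('scene','s25'); crop(s,'s25',160,100,300,240,5)
o=sensors.observe();print(o['tool_pos'],o['tool_rot'],o['contact_force'],hf(o['tool_pos']),o['opening'])
E
```

```text
[ 0.62351285 -0.04893349  0.31687605] [ 3.14149125e+00 -9.61824127e-04  3.06443491e+00] [ 0.19867772 -0.49862179  0.1414292 ] rail in hook (31.5,4.1) y -46.8 0.007035796185990909
```

View pics/s25.png

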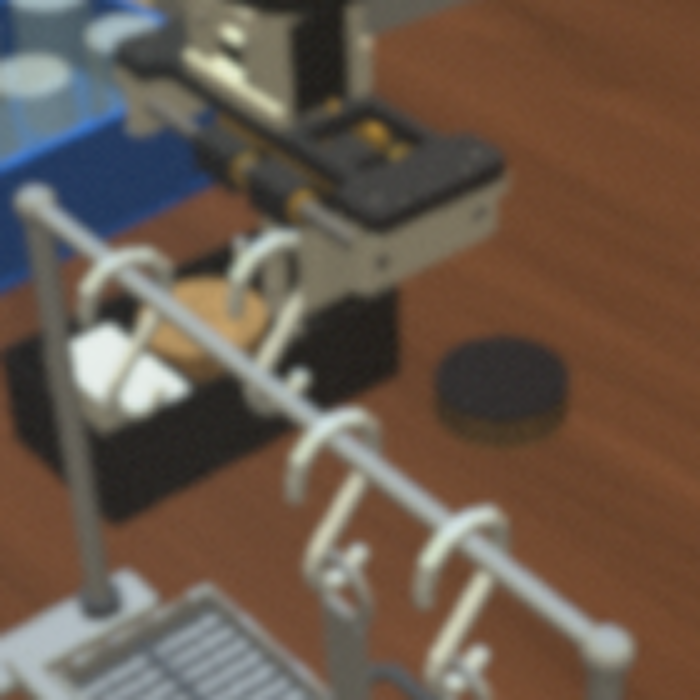

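Emit:
{"fn": "step_arm", "kwargs": {
  "series": [
    [0,-0.94,0.2,0,-1],
    [0,-0.94,0.2,0,-1],
    [0,-0.94,0.2,0,-1],
    [0,-0.94,0.2,0,-1],
    [0,-0.94,0.2,0,-1],
    [0,-0.94,0.2,0,-1],
    [0,-0.94,0.2,0,-1],
    [0,0,0.735,0,-1],
    [0,0,0.735,0,-1],
    [0,0,0.735,0,-1],
    [0,0,0.735,0,-1],
    [0,0,0.735,0,-1]
  ]
}}

```text
time: 42.7
tool_pos: [0.4603, 0.0785, 0.3169]
tool_rot: [3.141, 0.0, 2.101]
contact_force: [0.4, 0.4, -1.4]
opening: 0.0071
```

Emit:
{"fn": "step_arm", "kwargs": {
  "series": [
    [0,0,0.735,0,-1],
    [0,0,0.735,0,-1],
    [0,0,0.735,0,-1],
    [0,0,0.735,0,-1],
    [0,0,0.735,0,-1],
    [0,0,0.735,0,-1],
    [0,0,0.735,0,-1],
    [0,0,0.735,-0.4,-0.86],
    [0,0,0.735,-0.6,0],
    [0,0,0.735,-0.6,0],
    [0,0,0.735,-0.6,0],
    [0,0,0.735,0,0]
  ]
}}

```text
time: 43.9
tool_pos: [0.4594, 0.2984, 0.2597]
tool_rot: [-3.138, 0.002, 1.476]
contact_force: [0.6, -1.1, -1.4]
opening: 0.0074
```

Emit:
{"fn": "step_arm", "kwargs": {
  "series": [
    [0,0,0.735,-0.4,0],
    [0,0,0,-0.6,0],
    [0,0,0,-0.6,0],
    [0,0,0,0,0]
  ]
}}

```text
time: 44.3
tool_pos: [0.4594, 0.3161, 0.2198]
tool_rot: [-3.138, 0.002, 1.476]
contact_force: [-0.9, 0.1, -1.1]
opening: 0.0067
```

```bash

python3 - <<'E'
from h import *
from bl import *
t=snap('top','t26');blades(t,[2,3])
w=snap('wrist','w26');blades(w,[2,3])
o=sensors.observe();t=o['tool_pos'];print(t,o['tool_rot'],o['contact_force'],o['opening'])
P=C-.03*by; print('to pre',((P+.022*bx-.036*bx-t[:2])/.025).round(2),(.179-t[2])/.025)
E
```

```text
2 25 zmax 0.1223 p98 0.1221 x at hole -0.0008 lean -0.007 ring y mid -0.0295 (-0.0480..-0.0111) slot -0.030
3 64 zmax 0.1385 p98 0.1356 x at hole -0.0004 lean 0.012 ring y mid -0.0912 (-0.1111..-0.0713) slot -0.090
2 497 zmax 0.1376 p98 0.1366 x at hole 0.0018 lean -0.020 ring y mid -0.0308 (-0.0509..-0.0108) slot -0.030
3 514 zmax 0.1371 p98 0.1364 x at hole 0.0018 lean -0.020 ring y mid -0.0900 (-0.1105..-0.0695) slot -0.090
[0.46064201 0.31654342 0.2221463 ] [ 3.14141640e+00 -5.01039288e-05  1.47547756e+00] [1.03976949 0.48756987 0.48278982] 0.006593587609253109
to pre [-0.07  0.01] -1.725852018339692
```

View pics/w26.png

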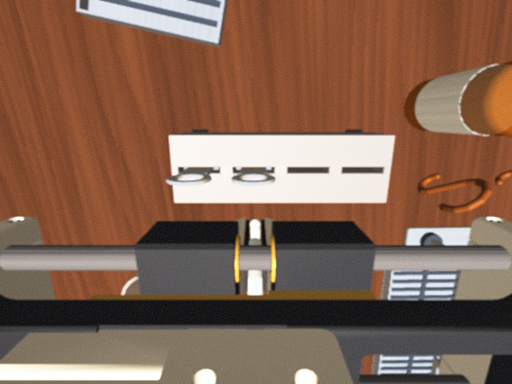

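Emit:
{"fn": "step_arm", "kwargs": {
  "series": [
    [0,-0.03,0,-0.6,0],
    [0,0,0,-0.6,0],
    [0,0,0,-0.5,0],
    [0,0,0,0,0],
    [0,0,0,0,0]
  ]
}}

```text
time: 44.9
tool_pos: [0.4603, 0.3167, 0.1798]
tool_rot: [3.141, -0.0, 1.475]
contact_force: [-0.2, 0.0, -1.1]
opening: 0.007
```

```bash
python3 tip.py w27 2
```

```text
tool [0.4604 0.3168 0.1801] [ 3.140e+00 -1.000e-03  1.475e+00] [ 0.4 -0.1 -0.4] 0.0070704741353334035
n 164 tip front bx -0.0214 by mid 0.0014 (-0.0023..0.0051) tip top z 0.0100 (want .008) seat z min 0.0006
```

View pics/w27.png

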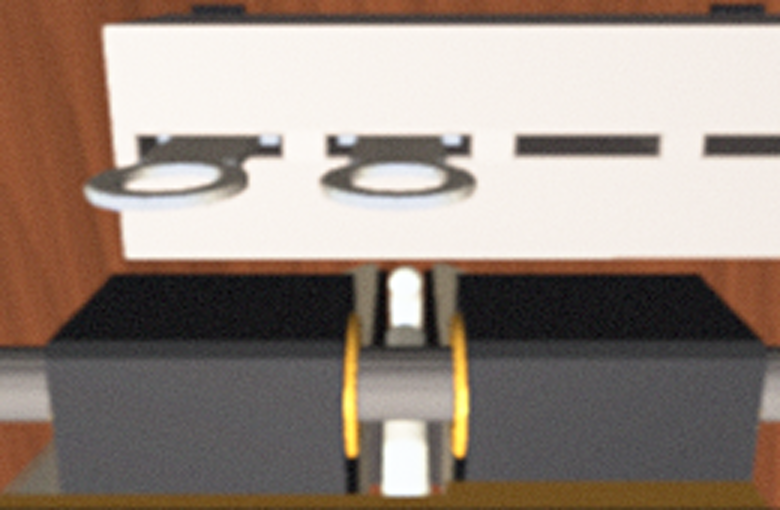

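Emit:
{"fn": "step_arm", "kwargs": {
  "series": [
    [0,-0.07,0,-0.06,0],
    [0,0.03,0.3,0,0],
    [0,0.03,0.3,0,0],
    [0,0.03,0.3,0,0],
    [0,0.03,0.3,0,0],
    [0,0.01,0.22,0,0],
    [0,0,0,0,0],
    [0,0,0,0.2,0],
    [0,0,0,0.2,0],
    [0,0,0,0.2,0]
  ]
}}

```text
time: 45.95
tool_pos: [0.4616, 0.3519, 0.1934]
tool_rot: [3.141, -0.0, 1.475]
contact_force: [-0.6, 0.6, -1.7]
opening: 0.0071
```

```bash
python3 - <<'E'
from h import *
s=snap('scene','s28'); crop(s,'s28',320,180,420,300,5)
w=snap('wrist','w28');o=sensors.observe();print(o['tool_pos'],o['tool_rot'],o['contact_force'])
crop(w,'w28',120,130,380,300,3)
E
```

```text
[0.46191666 0.35213354 0.19386658] [ 3.13995699e+00 -1.01099184e-03  1.47524001e+00] [ 0.04471347  0.35064408 -1.36317214]
```

View pics/s28.png

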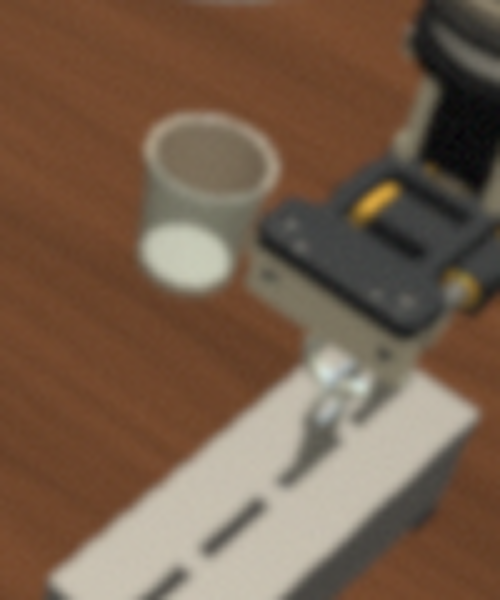

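View pics/w28.png

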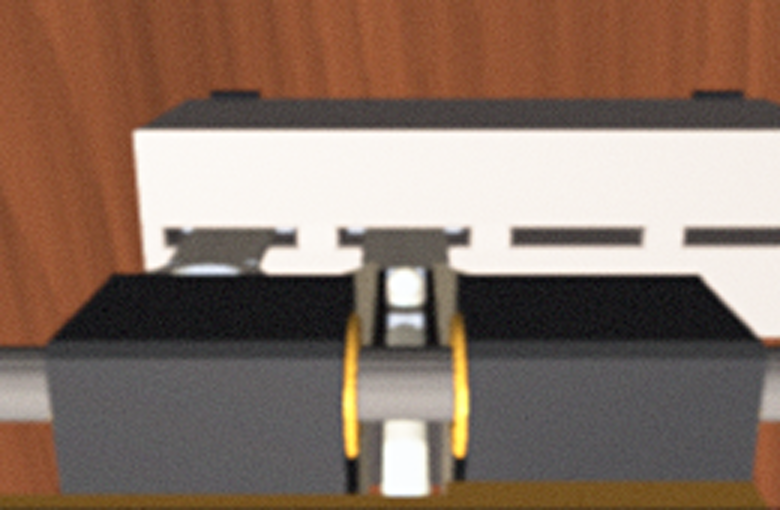

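Emit:
{"fn": "step_arm", "kwargs": {
  "series": [
    [0,0,0,0.3,0],
    [0,0,0,0.6,0],
    [0,0,0,0.7,0],
    [0,0,0,0.8,0],
    [0,0,0,0.8,0],
    [0,0,0,0.8,0],
    [0,0,0,0.6,0],
    [0,0,0,0.35,0],
    [0,0,-0.2,0,0],
    [0,0,-0.4,0,0],
    [0,0,-0.6,0,0],
    [0,0,-0.65,0,0]
  ]
}}

```text
time: 47.25
tool_pos: [0.4611, 0.3043, 0.3156]
tool_rot: [-3.14, 0.001, 1.476]
contact_force: [-0.5, -0.4, -1.2]
opening: 0.0071
```

Emit:
{"fn": "step_arm", "kwargs": {
  "series": [
    [0,0,-0.65,0,0],
    [0,0.1,-0.65,0,0.4],
    [0,0.3,-0.65,0,0.9],
    [0,0.4,-0.65,0,0.9],
    [0,0.4,-0.65,0,0.9],
    [0,0.4,-0.65,0,0.9],
    [0,0.4,-0.65,0,0.9],
    [0,0.4,-0.65,0,0.9],
    [0,0.4,-0.65,0,0.9],
    [0,0.4,-0.65,0,0.9],
    [0,0.4,-0.65,0,0.9],
    [0,0.4,-0.65,0,0.9]
  ]
}}

```text
time: 48.45
tool_pos: [0.5614, 0.1089, 0.3165]
tool_rot: [-3.141, -0.0, 2.23]
contact_force: [-0.5, 0.2, -1.5]
opening: 0.0069
```

Emit:
{"fn": "step_arm", "kwargs": {
  "series": [
    [0,0.2,-0.65,0,0.9],
    [0,0,-0.65,0,0.9],
    [0,0,-0.65,0,0.9],
    [0,0,-0.65,0,0.9],
    [0,0,-0.65,0,0.9],
    [0,0,-0.65,0,0.9],
    [0,0,-0.65,0,0.9],
    [0,0,-0.65,0,0.9],
    [0,0,-0.65,0,0.9],
    [0,0,-0.33,0,0.9],
    [0,0,0,0,0.9],
    [0,0,0,0,0.55]
  ]
}}

```text
time: 49.65
tool_pos: [0.5656, -0.0452, 0.3163]
tool_rot: [-3.142, -0.001, 3.065]
contact_force: [-0.2, -0.1, -1.1]
opening: 0.0072
```

```bash
python3 - <<'E'
from rf import *
s=snap('scene','s29'); crop(s,'s29',160,80,300,240,4)
o=sensors.observe();t=o['tool_pos'];print(t,o['tool_rot'],o['contact_force'],rf(t),hf(t))
print('turn',(3.0625-o['tool_rot'][2])/.08,'move to y -.046, x -.030:',((O-.030*ex-.046*ey-t[:2])/.025).round(2))
E
```

```text
[ 0.56569507 -0.04501905  0.3163913 ] [-3.14156002e+00 -3.92847039e-04  3.06629119e+00] [-0.07324971 -1.11895348 -1.14670267] (np.float64(-0.1114), np.float64(-0.0474), np.float64(0.0214)) rail in hook (89.4,4.6) y -47.4
turn -0.04738984386646328 move to y -.046, x -.030: [ 3.25 -0.2 ]
```

View pics/s29.png

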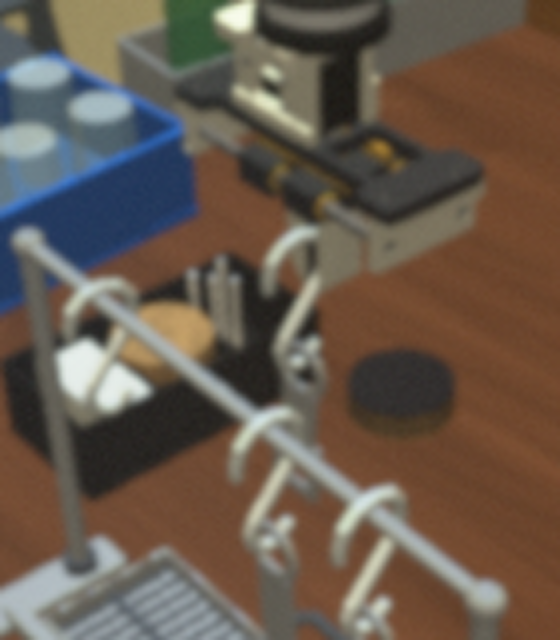

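Emit:
{"fn": "step_arm", "kwargs": {
  "series": [
    [0,0.25,-0.02,0.05,-0.04],
    [0,0.4,-0.03,0,0],
    [0,0.4,-0.03,0,0],
    [0,0.4,-0.03,0,0],
    [0,0.4,-0.03,0,0],
    [0,0.4,-0.02,0,0],
    [0,0.4,-0.02,0,0],
    [0,0.35,-0.02,0,0],
    [0,0.25,0,0,0],
    [0,0,0,0,0]
  ]
}}

```text
time: 50.7
tool_pos: [0.6482, -0.0489, 0.3172]
tool_rot: [3.141, -0.0, 3.06]
contact_force: [-1.0, 0.3, -2.3]
opening: 0.0068
```

Emit:
{"fn": "step_arm", "kwargs": {
  "series": [
    [0,0,0,-0.16,0],
    [0,0.16,-0.01,-0.16,0],
    [0,0.16,-0.01,-0.18,0],
    [0,0,0,-0.25,0],
    [0,0,0,-0.25,0],
    [0,0,0,-0.25,0],
    [0,0,0,-0.22,0],
    [0,0,0,0,0]
  ]
}}

```text
time: 51.5
tool_pos: [0.6555, -0.0491, 0.2804]
tool_rot: [3.141, -0.001, 3.06]
contact_force: [-0.8, -1.1, -0.1]
opening: 0.0071
```

```bash

python3 - <<'E'
from rf import *
s=snap('scene','s30'); crop(s,'s30',160,90,300,250,4)
o=sensors.observe();print(o['tool_pos'],o['tool_rot'],o['contact_force'],hf(o['tool_pos']))
E
```

```text
[ 0.65553196 -0.04910565  0.28079904] [ 3.14142294e+00 -4.40321226e-04  3.06035428e+00] [ 0.2931604  -0.95776886 -1.34466515] rail in hook (-0.5,40.2) y -44.4
```

View pics/s30.png

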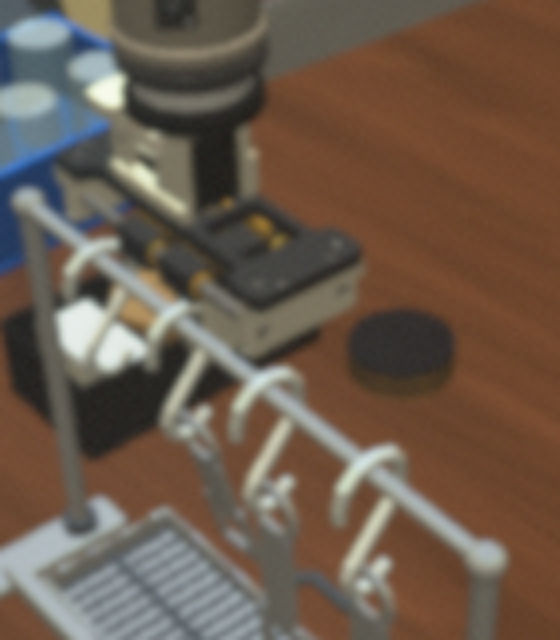

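Emit:
{"fn": "step_arm", "kwargs": {
  "series": [
    [0,0,0,-0.02,0],
    [0,0,0,0,0],
    [0,0,0,0,0],
    [0,0,0,0,0],
    [0,0,0,0,0],
    [0,0,0,0,0],
    [0,0,0,0,0],
    [0,0,0,0,0]
  ]
}}

```text
time: 52.35
tool_pos: [0.6557, -0.0491, 0.2805]
tool_rot: [3.141, 0.0, 3.06]
contact_force: [0.6, 0.3, -0.4]
opening: 0.0072
```

```bash

python3 - <<'E'
from rf import *
s=snap('scene','s31'); a=s['pixels'][130:290,150:300]
s=snap('scene','s31b'); b=s['pixels'][130:290,150:300]
cv2.imwrite('pics/s31.png',cv2.resize(np.hstack([a,b]),None,fx=2.6,fy=2.6))
E
```

```text
(no output)
```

View pics/s31.png

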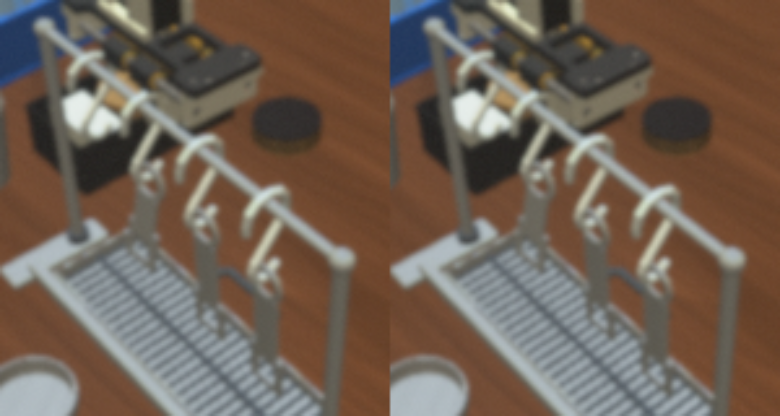

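Emit:
{"fn": "step_arm", "kwargs": {
  "series": [
    [0,0,0,0,0],
    [0,0,0,0,0],
    [0,0,0,0,0],
    [0,0,0,0,0],
    [0,0,0,0,0],
    [0,0,0,0,0],
    [0,0,0,0,0],
    [0,0,0,0,0],
    [0,0,0,0,0],
    [0,0,0,0,0],
    [0,0,0,0,0],
    [0,0,0,0,0]
  ]
}}

```text
time: 53.65
tool_pos: [0.6557, -0.0491, 0.2805]
tool_rot: [3.142, 0.0, 3.06]
contact_force: [0.3, -0.1, -2.0]
opening: 0.0071
```

```bash

python3 - <<'E'
from rf import *
I=[]
for i in range(6):
    s=vision.read_camera('scene'); I.append(s['pixels'][180:240,180:230])
cv2.imwrite('pics/s32.png',cv2.resize(np.hstack(I),None,fx=2.6,fy=2.6))
E
```

```text
(no output)
```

View pics/s32.png

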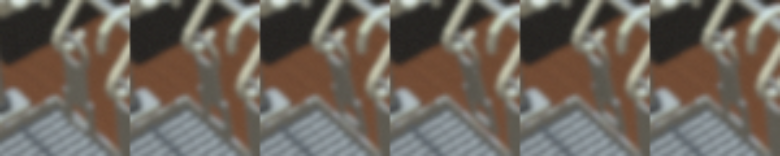

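Emit:
{"fn": "step_arm", "kwargs": {
  "series": [
    [0,0,0,-0.02,0],
    [0,0,0,0,0],
    [0.1,0,0,0,0],
    [0.2,0,0,0,0],
    [0.4,0,0,0,0],
    [0.4,0,0,0,0],
    [0.4,0,0,0,0]
  ]
}}

```text
time: 54.65
tool_pos: [0.6557, -0.0491, 0.2801]
tool_rot: [3.142, 0.0, 3.06]
contact_force: [0.3, 0.6, 0.1]
opening: 0.035
```

Emit:
{"fn": "step_arm", "kwargs": {
  "series": [
    [0.4,0,0,0.5,0],
    [0.4,0,0,1,0],
    [0.4,0,0,1,0],
    [0.4,0,0,1,0],
    [0.4,0,0,1,0],
    [0.4,0.6,-0.6,0.3,0],
    [0.4,0.6,-0.6,0,0],
    [0.4,0,-0.6,0,0],
    [0.4,0,0,0,0]
  ]
}}

```text
time: 55.55
tool_pos: [0.6854, -0.0963, 0.3994]
tool_rot: [-3.141, -0.001, 3.058]
contact_force: [0.3, -0.0, 0.7]
opening: 0.0367
```

```bash

python3 - <<'E'
from hooks import *
s=snap('scene','s33'); crop(s,'s33',130,120,330,290,3.5)
w=snap('wrist','w33');hooks(w)
o=sensors.observe();t=o['tool_pos'];print(t,o['tool_rot'],o['contact_force'])
print('to hook -.1265:',((O-.022*ex-.1265*ey-t[:2])/.025).round(2),(.280-t[2])/.025)
E
python3 tr.py top33 x
```

```text
0.303 271 x -0.016..0.016 y mid -0.0452 (-0.0491..-0.0413) z 0.310
0.303 285 x -0.016..0.016 y mid 0.0350 (0.0309..0.0390) z 0.310
0.303 275 x -0.016..0.015 y mid -0.1268 (-0.1312..-0.1223) z 0.310
0.303 310 x -0.015..0.016 y mid 0.1188 (0.1148..0.1227) z 0.310
0.265 43 x -0.025..-0.008 y mid -0.1252 (-0.1287..-0.1217) z 0.288
0.265 59 x -0.024..-0.008 y mid -0.0462 (-0.0495..-0.0429) z 0.287
0.265 118 x -0.024..-0.007 y mid 0.0342 (0.0305..0.0379) z 0.288
0.265 183 x -0.024..-0.007 y mid 0.1174 (0.1142..0.1205) z 0.288
0.265 41 x 0.019..0.027 y mid 0.0337 (0.0313..0.0361) z 0.288
0.265 68 x 0.018..0.027 y mid 0.1185 (0.1156..0.1214) z 0.288
0.2 82 x -0.015..0.010 y mid -0.1253 (-0.1282..-0.1225) z 0.226
0.2 262 x -0.014..0.012 y mid 0.0335 (0.0137..0.0532) z 0.227
0.2 151 x -0.012..0.011 y mid -0.0543 (-0.0657..-0.0429) z 0.226
0.2 296 x -0.012..0.012 y mid 0.1176 (0.0978..0.1375) z 0.226
[ 0.68515804 -0.0942525   0.40005834] [ 3.14112078e+00 -5.54225981e-04  3.05968611e+00] [-0.62081426  0.66016672  0.49685259]
to hook -.1265: [-1.46 -1.47] -4.802333405552918
tray rect ((682.1080322265625, 72.18030548095703), (173.56787109375, 101.06062316894531), 84.84598541259766)
tray rect ((684.494873046875, -30.2548828125), (378.7507019042969, 118.74979400634766), 85.84442901611328)
```

View pics/s33.png

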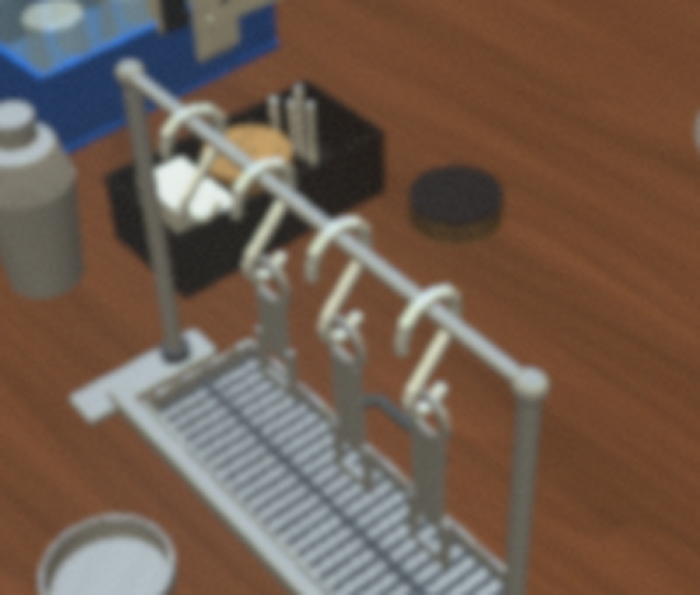

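View pics/w33.png

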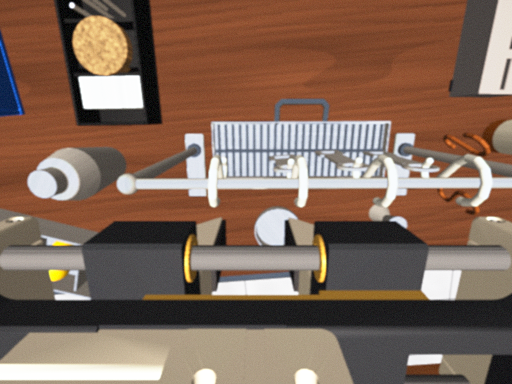

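Emit:
{"fn": "step_arm", "kwargs": {
  "series": [
    [0.4,-0.73,-0.73,0,0.04],
    [0.4,-0.73,-0.73,0,0],
    [0.4,0,0,-0.9,0],
    [0.4,0,0,-1,0],
    [0.4,0,0,-1,0],
    [0.4,0,0,-1,0],
    [0.4,0,0,-0.8,0],
    [0.4,0,0,-0.1,0],
    [0.4,0,0,0,0]
  ]
}}

```text
time: 56.65
tool_pos: [0.649, -0.13, 0.2805]
tool_rot: [3.141, -0.0, 3.064]
contact_force: [-0.6, -0.1, 1.0]
opening: 0.0367
```

```bash

python3 - <<'E'
from hooks import *
o=sensors.observe();print(o['tool_pos'],o['contact_force'],hf(o['tool_pos']))
E
```

```text
[ 0.64899419 -0.13001765  0.28045754] [-0.55272584 -0.07646086  1.03708815] rail in hook (-0.3,40.5) y -125.6
```

Emit:
{"fn": "step_arm", "kwargs": {
  "series": [
    [0.2,0,-0.04,-0.02,0],
    [0,0,0,0,0],
    [0,0,0,0,0],
    [0,0,0,0,0],
    [0,0,0,0,0],
    [0,0,0,0,0]
  ]
}}

```text
time: 57.25
tool_pos: [0.6493, -0.1317, 0.2798]
tool_rot: [-3.141, 0.001, 3.064]
contact_force: [-0.3, 0.6, 1.3]
opening: 0.007
```

Emit:
{"fn": "step_arm", "kwargs": {
  "series": [
    [0,0,0,0.33,0],
    [0,0,0,0.33,0],
    [0,0,0,0.33,0],
    [0,-0.16,0.01,0.16,0],
    [0,-0.16,0.01,0.16,0],
    [0,0,0,0.18,0],
    [0,0,0,0,0],
    [0,-0.3,0.02,0,0],
    [0,-0.3,0.02,0,0],
    [0,-0.3,0.02,0,0]
  ]
}}

```text
time: 58.25
tool_pos: [0.6178, -0.1295, 0.3164]
tool_rot: [3.141, -0.001, 3.064]
contact_force: [0.4, -1.0, -0.1]
opening: 0.007
```

```bash

python3 - <<'E'
from hooks import *
from bl import C,bx,by
s=snap('scene','s34'); crop(s,'s34',130,90,290,240,4)
o=sensors.observe();t=o['tool_pos'];print(t,o['tool_rot'],o['contact_force'],hf(t),o['opening'])
P=C-.09*by; print('to pre',((P-.014*bx-t[:2])/.025).round(2),(.179-t[2])/.025)
E
```

```text
[ 0.61703994 -0.12948153  0.31688775] [ 3.14147310e+00 -9.03434224e-04  3.06344645e+00] [ 1.00344156 -0.19308298  0.18241647] rail in hook (31.6,4.1) y -127.6 0.0069377239664339275
to pre [-8.72 18.08] -5.515510074822818
```

View pics/s34.png

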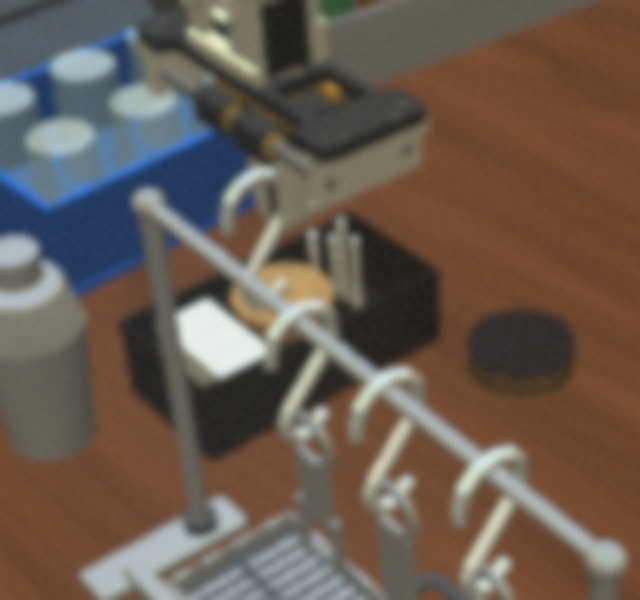

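Emit:
{"fn": "step_arm", "kwargs": {
  "series": [
    [0,-1,0,0,-1],
    [0,-1,0,0,-1],
    [0,-0.37,0.9,0,-1],
    [0,-0.37,0.9,0,-1],
    [0,-0.37,0.9,0,-1],
    [0,-0.37,0.9,0,-1],
    [0,-0.37,0.9,0,-1],
    [0,-0.37,0.9,0,-1],
    [0,-0.37,0.9,0,-1],
    [0,-0.37,0.9,0,-1],
    [0,-0.37,0.9,0,-1],
    [0,-0.37,0.9,0,-1]
  ]
}}

```text
time: 59.5
tool_pos: [0.4754, 0.0962, 0.3169]
tool_rot: [3.141, 0.0, 2.1]
contact_force: [0.4, 0.0, -0.0]
opening: 0.0072
```

Emit:
{"fn": "step_arm", "kwargs": {
  "series": [
    [0,-0.37,0.9,0,-1],
    [0,-0.37,0.9,0,-1],
    [0,-0.37,0.9,0,-1],
    [0,-0.37,0.9,0,-1],
    [0,-0.37,0.9,0,-1],
    [0,-0.37,0.9,0,-1],
    [0,-0.37,0.9,-0.4,-1],
    [0,-0.37,0.9,-0.6,-0.84],
    [0,-0.06,0.9,-0.6,0],
    [0,0,0.9,-0.6,0],
    [0,0,0.08,-0.6,0],
    [0,0,0,-0.6,0]
  ]
}}

```text
time: 60.7
tool_pos: [0.4002, 0.323, 0.2311]
tool_rot: [3.141, -0.0, 1.478]
contact_force: [-0.8, -0.1, -1.2]
opening: 0.0071
```

Emit:
{"fn": "step_arm", "kwargs": {
  "series": [
    [0,0,0,-0.4,0],
    [0,0,0,0,0],
    [0,0,0,0,0]
  ]
}}

```text
time: 61.0
tool_pos: [0.4009, 0.3223, 0.2222]
tool_rot: [3.141, -0.0, 1.476]
contact_force: [0.1, -0.2, -0.4]
opening: 0.0071
```

```bash

python3 - <<'E'
from h import *
from bl import *
w=snap('wrist','w35');blades(w,[3])
o=sensors.observe();t=o['tool_pos'];print(t,o['tool_rot'],o['contact_force'],o['opening'])
P=C-.09*by; print('to pre',((P-.014*bx-t[:2])/.025).round(2),(.179-t[2])/.025)
E
```

```text
3 493 zmax 0.1378 p98 0.1366 x at hole 0.0019 lean -0.022 ring y mid -0.0905 (-0.1112..-0.0698) slot -0.090
[0.40109475 0.32239978 0.2225632 ] [ 3.14034606e+00 -8.41737150e-04  1.47602463e+00] [-0.83692865  0.45433395 -0.76984333] 0.007135087924675254
to pre [-0.08  0.01] -1.7425278946444234
```

View pics/w35.png

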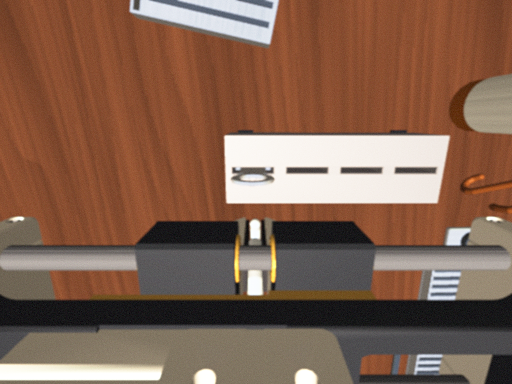

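Emit:
{"fn": "step_arm", "kwargs": {
  "series": [
    [0,-0.1,0,-0.6,0],
    [0,0,0,-0.6,0],
    [0,0,0,-0.54,0],
    [0,0,0,0,0],
    [0,0,0,0,0]
  ]
}}

```text
time: 61.55
tool_pos: [0.3986, 0.3225, 0.1791]
tool_rot: [3.141, -0.001, 1.476]
contact_force: [-0.5, -0.5, -1.3]
opening: 0.0071
```

```bash
python3 tip.py w36 3
```

```text
tool [0.3988 0.3226 0.1794] [ 3.140e+00 -1.000e-03  1.476e+00] [-0.  -0.4 -0.6] 0.007266450560671203
n 153 tip front bx -0.0213 by mid -0.0004 (-0.0040..0.0033) tip top z 0.0092 (want .008) seat z min 0.0002
```

View pics/w36.png

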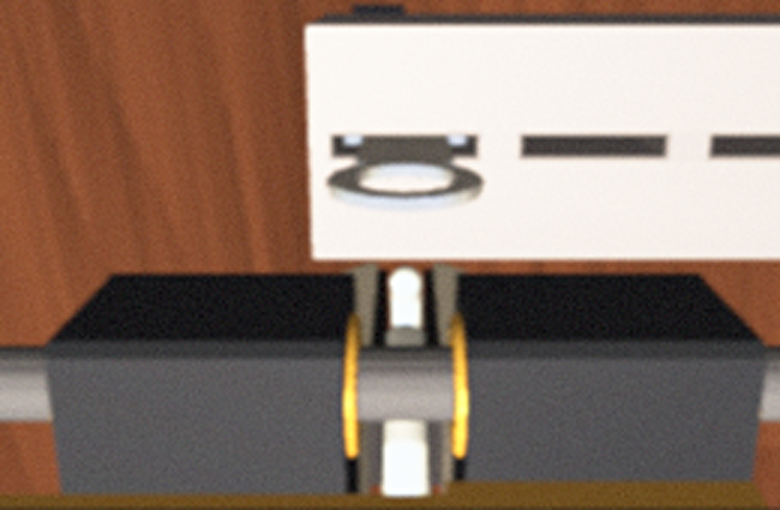

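Emit:
{"fn": "step_arm", "kwargs": {
  "series": [
    [0,0.03,0,-0.03,0],
    [0,0.03,0.3,0,0],
    [0,0.03,0.3,0,0],
    [0,0.03,0.3,0,0],
    [0,0.03,0.3,0,0],
    [0,0.01,0.22,0,0],
    [0,0,0,0,0],
    [0,0,0,0.2,0],
    [0,0,0,0.2,0],
    [0,0,0,0.2,0]
  ]
}}

```text
time: 62.6
tool_pos: [0.4023, 0.3577, 0.1931]
tool_rot: [3.141, -0.0, 1.476]
contact_force: [0.1, 0.3, -1.1]
opening: 0.0071
```

```bash
python3 - <<'E'
from h import *
w=snap('wrist','w37');o=sensors.observe();print(o['tool_pos'],o['tool_rot'],o['contact_force'])
crop(w,'w37',120,130,380,300,3)
E
```

```text
[0.40267396 0.35793861 0.1939888 ] [ 3.14002782e+00 -1.11830087e-03  1.47605703e+00] [-0.32758738  0.63095997 -0.43963292]
```

View pics/w37.png

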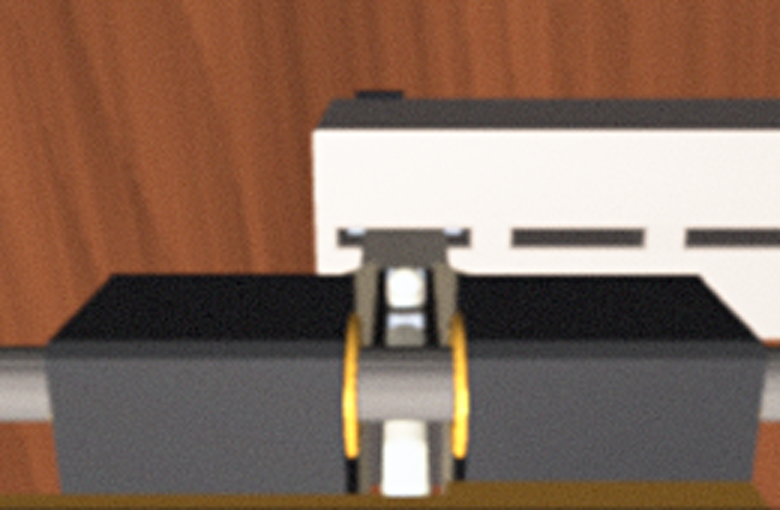

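Emit:
{"fn": "step_arm", "kwargs": {
  "series": [
    [0,0,0,0.3,0],
    [0,0,0,0.6,0],
    [0,0,0,0.7,0],
    [0,0,0,0.8,0],
    [0,0,0,0.8,0],
    [0,0,0,0.8,0],
    [0,0,0,0.6,0],
    [0,0,0,0.37,0],
    [0,0,-0.2,0,0],
    [0,0,-0.4,0,0],
    [0,0,-0.6,0,0],
    [0,0,-0.65,0,0]
  ]
}}

```text
time: 63.85
tool_pos: [0.4018, 0.31, 0.3159]
tool_rot: [-3.14, 0.001, 1.476]
contact_force: [0.3, 0.7, -1.8]
opening: 0.007
```

Emit:
{"fn": "step_arm", "kwargs": {
  "series": [
    [0,0.1,-0.65,0,0.3],
    [0,0.2,-0.65,0,0.6],
    [0,0.3,-0.65,0,0.8],
    [0,0.3,-0.65,0,0.8],
    [0,0.3,-0.65,0,0.8],
    [0,0.3,-0.65,0,0.8],
    [0,0.3,-0.65,0,0.8],
    [0,0.3,-0.65,0,0.8],
    [0,0.3,-0.65,0,0.8],
    [0,0.3,-0.65,0,0.8],
    [0,0.3,-0.65,0,0.8],
    [0,0.3,-0.65,0,0.8]
  ]
}}

```text
time: 65.05
tool_pos: [0.4843, 0.1147, 0.3164]
tool_rot: [-3.141, -0.0, 2.19]
contact_force: [-0.4, -0.6, -2.2]
opening: 0.007
```

Emit:
{"fn": "step_arm", "kwargs": {
  "series": [
    [0,0.3,-0.65,0,0.8],
    [0,0.3,-0.65,0,0.8],
    [0,0.3,-0.65,0,0.8],
    [0,0.3,-0.65,0,0.8],
    [0,0.3,-0.65,0,0.8],
    [0,0.3,-0.65,0,0.8],
    [0,0.3,-0.65,0,0.8],
    [0,0.3,-0.65,0,0.8],
    [0,0.2,-0.65,0,0.8],
    [0,0.2,-0.65,0,0.8],
    [0,0.1,-0.65,0,0.8],
    [0,0.1,-0.65,0,0.8]
  ]
}}

```text
time: 66.25
tool_pos: [0.5587, -0.0802, 0.3163]
tool_rot: [-3.142, -0.001, 2.958]
contact_force: [-0.6, 0.3, -1.4]
opening: 0.007
```

Emit:
{"fn": "step_arm", "kwargs": {
  "series": [
    [0,0,-0.6,0,0.65],
    [0,0,-0.5,0,0.4],
    [0,0,-0.4,0,0.2],
    [0,0,-0.2,0,0],
    [0,0,-0.13,0,0],
    [0,0,0,0,0]
  ]
}}

```text
time: 66.85
tool_pos: [0.5593, -0.1246, 0.3166]
tool_rot: [3.141, -0.0, 3.055]
contact_force: [0.2, -0.1, -1.1]
opening: 0.0072
```

```bash
python3 - <<'E'
from rf import *
s=snap('scene','s38'); crop(s,'s38',150,60,310,220,4)
o=sensors.observe();t=o['tool_pos'];print(t,o['tool_rot'],o['contact_force'],rf(t),hf(t))
print('turn',(3.0625-o['tool_rot'][2])/.08,'move to y -.1265, x -.030:',((O-.030*ex-.1265*ey-t[:2])/.025).round(2))
E
```

```text
[ 0.55943974 -0.12416385  0.31669155] [ 3.14131989e+00 -1.76508113e-04  3.05590149e+00] [ 0.75105511  1.00763041 -1.36618957] (np.float64(-0.1115), np.float64(-0.1268), np.float64(0.0217)) rail in hook (89.5,4.3) y -126.8
turn 0.08248139446745961 move to y -.1265, x -.030: [ 3.25 -0.24]
```

View pics/s38.png

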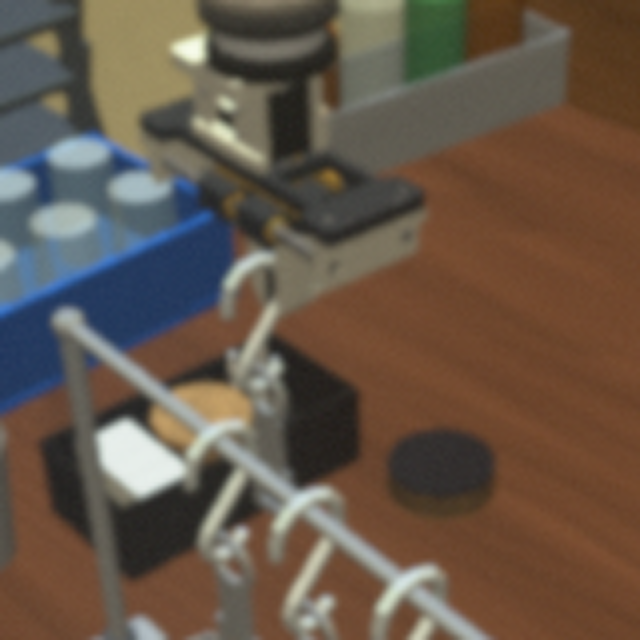

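Emit:
{"fn": "step_arm", "kwargs": {
  "series": [
    [0,0.25,-0.02,0.03,0.08],
    [0,0.4,-0.03,0,0],
    [0,0.4,-0.03,0,0],
    [0,0.4,-0.03,0,0],
    [0,0.4,-0.03,0,0],
    [0,0.4,-0.03,0,0],
    [0,0.4,-0.03,0,0],
    [0,0.35,-0.03,0,0],
    [0,0.25,-0.01,0,0],
    [0,0,0,0,0]
  ]
}}

```text
time: 67.9
tool_pos: [0.6417, -0.1297, 0.3169]
tool_rot: [3.141, -0.0, 3.064]
contact_force: [0.1, -0.5, -1.0]
opening: 0.0069
```

Emit:
{"fn": "step_arm", "kwargs": {
  "series": [
    [0,0,0,-0.16,0],
    [0,0.16,-0.01,-0.16,0],
    [0,0.16,-0.01,-0.18,0],
    [0,0,0,-0.25,0],
    [0,0,0,-0.25,0],
    [0,0,0,-0.25,0],
    [0,0,0,-0.22,0],
    [0,0,0,0,0]
  ]
}}

```text
time: 68.7
tool_pos: [0.6487, -0.1306, 0.2803]
tool_rot: [3.141, -0.001, 3.063]
contact_force: [0.6, 0.1, -0.9]
opening: 0.0072
```

Emit:
{"fn": "step_arm", "kwargs": {
  "series": [
    [0,0,0,0,0],
    [0,0,0,0,0],
    [0,0,0,0,0],
    [0,0,0,0,0],
    [0,0,0,0,0],
    [0,0,0,0,0],
    [0,0,0,0,0],
    [0,0,0,0,0],
    [0,0,0,0,0],
    [0,0,0,0,0],
    [0,0,0,0,0],
    [0,0,0,0,0]
  ]
}}

```text
time: 69.9
tool_pos: [0.6489, -0.1306, 0.2807]
tool_rot: [3.142, -0.0, 3.063]
contact_force: [-1.1, 0.5, -0.7]
opening: 0.0068
```

```bash

python3 - <<'E'
from rf import *
s=snap('scene','s39'); crop(s,'s39',150,90,310,250,4)
o=sensors.observe();print(o['tool_pos'],o['tool_rot'],o['contact_force'],hf(o['tool_pos']))
E
```

```text
[ 0.64893798 -0.13060869  0.28072864] [ 3.14150998e+00 -1.88750541e-05  3.06282699e+00] [ 0.39421544 -0.0269967  -0.44731015] rail in hook (-0.3,40.3) y -126.2
```

View pics/s39.png

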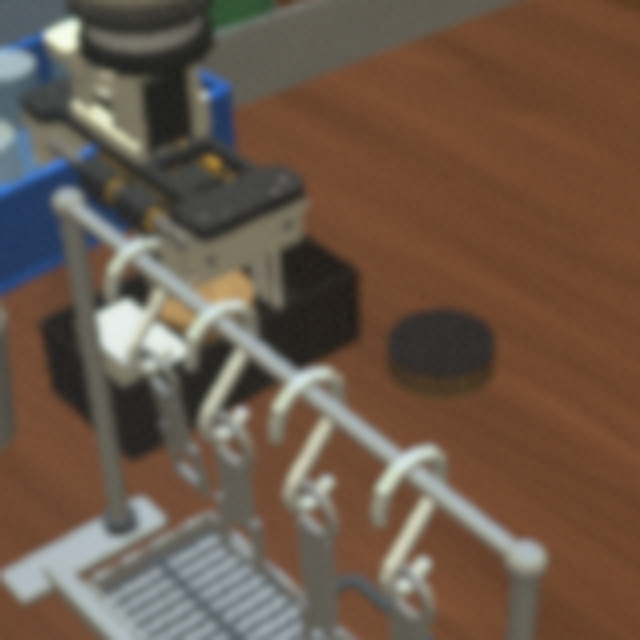

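Emit:
{"fn": "step_arm", "kwargs": {
  "series": [
    [0,0,0,0,0],
    [0,0,0,0,0],
    [0,0,0,0,0],
    [0,0,0,0,0],
    [0,0,0,0,0],
    [0,0,0,0,0],
    [0,0,0,0,0],
    [0,0,0,0,0],
    [0,0,0,0,0],
    [0,0,0,0,0],
    [0,0,0,0,0],
    [0,0,0,0,0]
  ]
}}

```text
time: 71.15
tool_pos: [0.6489, -0.1306, 0.2807]
tool_rot: [3.142, -0.0, 3.063]
contact_force: [0.1, 1.0, -1.1]
opening: 0.0071
```

Emit:
{"fn": "step_arm", "kwargs": {
  "series": [
    [0,0,0,0,0],
    [0,0,0,0,0],
    [0,0,0,0,0],
    [0,0,0,0,0],
    [0,0,0,0,0],
    [0,0,0,0,0],
    [0,0,0,-0.02,0],
    [0,0,0,0,0],
    [0.1,0,0,0,0],
    [0.2,0,0,0,0],
    [0.4,0,0,0,0],
    [0.4,0,0,0,0]
  ]
}}

```text
time: 72.35
tool_pos: [0.649, -0.1306, 0.2804]
tool_rot: [3.142, 0.0, 3.063]
contact_force: [0.0, 0.3, -0.4]
opening: 0.029
```

Emit:
{"fn": "step_arm", "kwargs": {
  "series": [
    [0.4,0,0,0,0],
    [0.4,0,0,0.5,0],
    [0.4,0,0,1,0],
    [0.4,0,0,1,0],
    [0.4,0,0,1,0],
    [0.4,0,0,1,0],
    [0.4,0.4,0.6,0.3,0],
    [0.4,0.4,1,0,0],
    [0.4,0.4,1,0,0],
    [0.4,0.2,1,0,0],
    [0.4,0,1,0,0],
    [0.4,0,0,0,0]
  ]
}}

```text
time: 73.55
tool_pos: [0.684, -0.0122, 0.4003]
tool_rot: [3.14, 0.0, 3.067]
contact_force: [0.3, -0.3, -1.8]
opening: 0.0368
```

```bash

python3 - <<'E'
from hooks import *
s=snap('scene','s40'); crop(s,'s40',130,120,330,320,3)
w=snap('wrist','w40');hooks(w)
o=sensors.observe();t=o['tool_pos'];print(t,o['tool_rot'],o['contact_force'])
E
```

```text
0.303 284 x -0.016..0.016 y mid -0.1260 (-0.1301..-0.1219) z 0.309
0.303 264 x -0.016..0.016 y mid -0.0449 (-0.0488..-0.0410) z 0.310
0.303 259 x -0.016..0.016 y mid 0.0353 (0.0314..0.0391) z 0.310
0.303 269 x -0.015..0.017 y mid 0.1193 (0.1151..0.1235) z 0.309
0.265 110 x -0.025..-0.008 y mid -0.1257 (-0.1290..-0.1225) z 0.287
0.265 49 x -0.025..-0.008 y mid -0.0446 (-0.0478..-0.0414) z 0.288
0.265 57 x -0.024..-0.007 y mid 0.0346 (0.0309..0.0382) z 0.288
0.265 114 x -0.024..-0.007 y mid 0.1181 (0.1146..0.1217) z 0.288
0.265 35 x 0.018..0.025 y mid -0.1247 (-0.1275..-0.1219) z 0.287
0.265 13 x 0.019..0.025 y mid 0.0329 (0.0316..0.0342) z 0.288
0.265 42 x 0.018..0.026 y mid 0.1188 (0.1161..0.1214) z 0.288
0.2 270 x -0.013..0.014 y mid -0.1259 (-0.1457..-0.1061) z 0.228
0.2 142 x -0.012..0.013 y mid -0.0362 (-0.0472..-0.0252) z 0.227
0.2 168 x -0.013..0.013 y mid 0.0259 (0.0139..0.0378) z 0.227
0.2 262 x -0.012..0.013 y mid 0.1186 (0.0983..0.1388) z 0.227
[ 0.68394457 -0.01540593  0.40029045] [-3.14124029e+00  1.19399881e-04  3.06369147e+00] [ 0.109491   -0.82442012 -0.66027115]
```

View pics/s40.png

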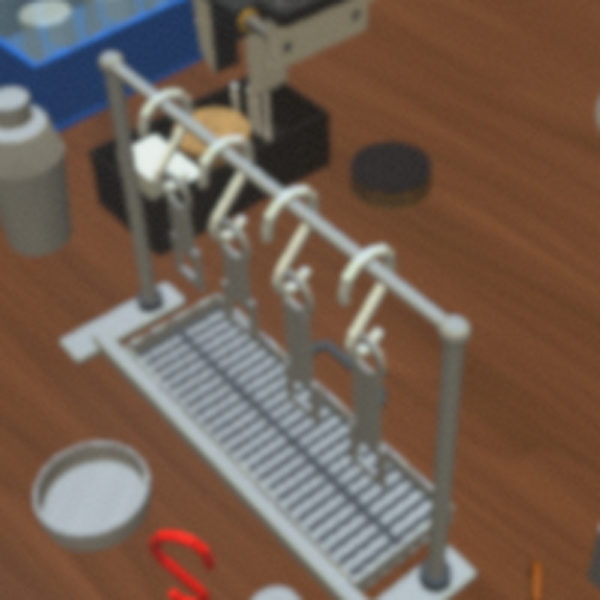

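View pics/w40.png

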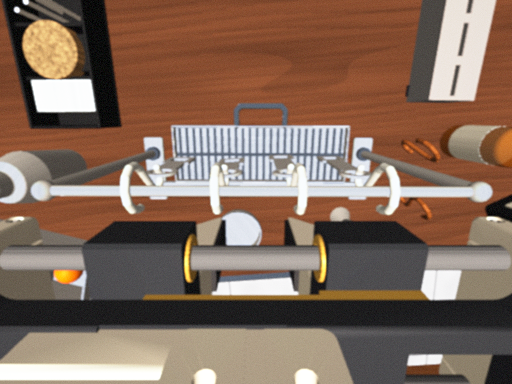

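Emit:
{"fn": "step_arm", "kwargs": {
  "series": [
    [0.4,-1,0.3,0,0],
    [0.4,-1,0.5,0,0],
    [0.4,-1,0.8,0,0],
    [0.4,-1,1,0,0],
    [0.4,-1,1,0,0],
    [0.4,-1,1,0,0],
    [0.4,-1,1,0,0],
    [0.4,-1,1,0,0],
    [0.4,-0.8,1,0,0],
    [0.4,-0.5,1,0,0],
    [0.4,0,1,0,0],
    [0.4,0,1,0,0]
  ]
}}

```text
time: 74.85
tool_pos: [0.4515, 0.2492, 0.4009]
tool_rot: [3.141, 0.001, 3.061]
contact_force: [0.4, -0.9, -0.6]
opening: 0.0367
```

Emit:
{"fn": "step_arm", "kwargs": {
  "series": [
    [0.4,0,0.5,0,0],
    [0.4,0,0,0,0],
    [0.4,0,0,0,0],
    [0.4,0,0,0,0],
    [0.4,0,0,0,0],
    [0.4,0,0,0,0]
  ]
}}

```text
time: 75.45
tool_pos: [0.4516, 0.2612, 0.4004]
tool_rot: [3.142, 0.0, 3.062]
contact_force: [0.3, 1.1, -0.7]
opening: 0.0367
```

```bash
python3 tr.py top41 x
python3 - <<'E'
from h import *
crop(load('top41'),'t41',110,80,380,330,2.4)
crop(load('top41s'),'t41s',130,120,330,340,2.7)
print(sensors.observe()['time'],sensors.observe()['tool_pos'])
I=[]
for i in range(3):
    I.append(vision.read_camera('scene')['pixels'][120:300,140:310])
cv2.imwrite('pics/d41.png',cv2.resize(np.hstack(I),None,fx=1.5,fy=1.5))
E
```

```text
tray rect ((677.1991577148438, -3.519683837890625), (334.5716552734375, 104.16506958007812), 86.01080322265625)
tray rect ((684.8598022460938, -9.351211547851562), (346.9542541503906, 117.46415710449219), 86.44690704345703)
75.55 [0.45153503 0.26150799 0.40033436]
```

View pics/t41.png

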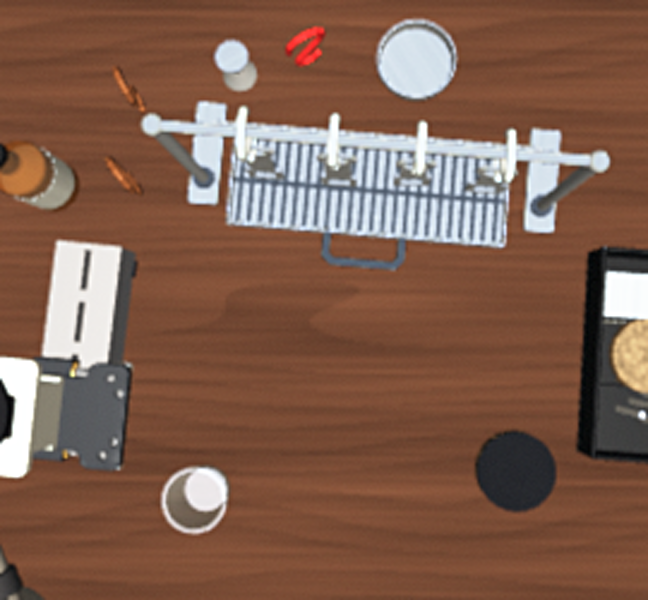

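View pics/t41s.png

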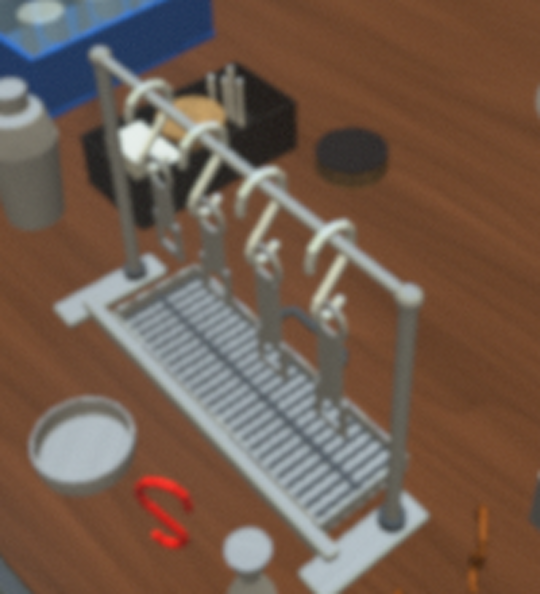

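```bash
cat > edge.py <<'E'
from rf import *
import sys
def edge(n):
    c=load(n);W=cloud(c)
    m=(W[...,2]>.014)&(W[...,2]<.034)
    X=(W[...,:2]-O)@ex;Y=(W[...,:2]-O)@ey
    m&=(abs(Y)<.19)&(X>-.11)&(X<.08)
    ys=np.arange(-.16,.161,.01);E=[];H=[]
    for y in ys:
        k=m&(abs(Y-y)<.005)
        if abs(y)>.055:
            if k.sum(): E.append((y,np.percentile(X[k],1)))
        elif abs(y)<.03:
            if k.sum(): H.append(X[k].min())
    E=np.array(E); p=np.polyfit(E[:,0],E[:,1],1); r=E[:,1]-np.polyval(p,E[:,0]); E=E[abs(r)<.006]; p=np.polyfit(E[:,0],E[:,1],1)
    k=m&(X>-.055)&(X<-.03)
    print(n,'near edge x %.4f (home -.0565) slope %.4f'%(p[1],p[0]),'resid %.4f'%np.std(E[:,1]-np.polyval(p,E[:,0])),'handle near %.4f (home -.0965)'%np.median(H) if H else '', 'y range %.4f..%.4f'%(Y[k].min(),Y[k].max()))
    k=(W[...,2]>.012)&(W[...,2]<.026)&(X>.045)&(X<.085)&(abs(Y)<.15)
    print('bar region',np.percentile(X[k],[1,5,50,95,99]).round(4) if k.sum() else None)
for n in sys.argv[1:]: edge(n)
E
python3 edge.py top41 top5s w5 w6 w17 w24 w33 w40 s9 s24 s33 top41s
```

```text
top41 near edge x -0.0536 (home -.0565) slope 0.0003 resid 0.0004 handle near -0.0932 (home -.0965) y range -0.1650..0.1697
bar region [0.0453 0.0464 0.0663 0.0694 0.0699]
top5s near edge x -0.0515 (home -.0565) slope 0.0031 resid 0.0009 handle near -0.0912 (home -.0965) y range -0.1701..0.1542
bar region [0.0457 0.0479 0.0627 0.071  0.0717]
w5 near edge x -0.0537 (home -.0565) slope 0.0021 resid 0.0001 handle near -0.0934 (home -.0965) y range -0.1705..0.1643
bar region [0.0453 0.0474 0.0566 0.0678 0.0682]
w6 near edge x -0.0520 (home -.0565) slope 0.0011 resid 0.0000 handle near -0.0922 (home -.0965) y range -0.1701..0.1643
bar region [0.0457 0.0459 0.0534 0.0547 0.0548]
w17 near edge x -0.0522 (home -.0565) slope 0.0022 resid 0.0000 handle near -0.0926 (home -.0965) y range -0.1698..0.1633
bar region [0.0458 0.0463 0.0539 0.0576 0.0578]
w24 near edge x -0.0526 (home -.0565) slope 0.0012 resid 0.0000 handle near -0.0929 (home -.0965) y range -0.1704..0.1648
bar region [0.0453 0.0455 0.0535 0.0543 0.0544]
w33 near edge x -0.0527 (home -.0565) slope -0.0023 resid 0.0002 handle near -
[... 245 characters left out ...]
55 0.0622 0.0624]
s9 near edge x -0.0514 (home -.0565) slope 0.0052 resid 0.0019 handle near -0.0907 (home -.0965) y range -0.1702..0.1547
bar region [0.0455 0.0478 0.0625 0.071  0.0717]
s24 near edge x -0.0498 (home -.0565) slope 0.0191 resid 0.0027 handle near -0.0897 (home -.0965) y range -0.1715..0.1552
bar region [0.0452 0.0476 0.0626 0.0711 0.0717]
s33 near edge x -0.0517 (home -.0565) slope 0.0007 resid 0.0010 handle near -0.0885 (home -.0965) y range -0.1707..0.1549
bar region [0.046  0.0479 0.0625 0.071  0.0716]
top41s near edge x -0.0505 (home -.0565) slope -0.0019 resid 0.0018 handle near -0.0887 (home -.0965) y range -0.1664..0.1697
bar region [0.0454 0.0475 0.0625 0.071  0.0717]
```

View pics/d41.png

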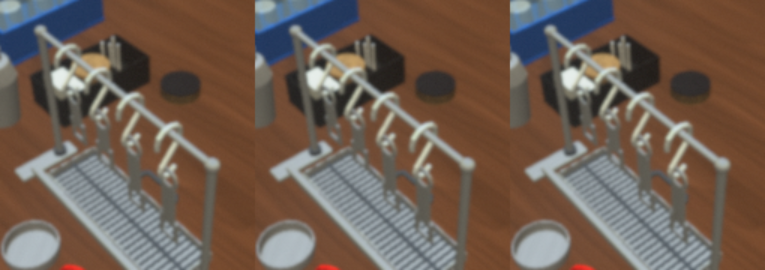

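Emit:
{"fn": "step_arm", "kwargs": {
  "series": [
    [0.4,0,0,0,0],
    [0.4,0,0,0,0],
    [0.4,0,0,0,0],
    [0.4,0,0,0,0],
    [0.4,0,0,0,0],
    [0.4,0,0,0,0],
    [0.4,0,0,0,0],
    [0.4,0,0,0,0],
    [0.4,0,0,0,0],
    [0.4,0,0,0,0],
    [0.4,0,0,0,0],
    [0.4,0,0,0,0]
  ]
}}

```text
time: 76.9
tool_pos: [0.4514, 0.2619, 0.4002]
tool_rot: [3.142, -0.0, 3.063]
contact_force: [-0.6, -0.1, 0.1]
opening: 0.0369
```

```bash
python3 - <<'E'
from rf import *
# blade lateral position near lower end over time from scene camera depth
for i in range(12):
    c=vision.read_camera('scene');W=cloud(c);X=(W[...,:2]-O)@ex;Y=(W[...,:2]-O)@ey;Z=W[...,2]
    r=[]
    for y,zl in ((.119,.10),(.035,.10),(-.046,.125),(-.126,.125)):
        o=[]
        for z0 in (zl,.18):
            m=(abs(Y-y)<.037)&(abs(X)<.03)&(abs(Z-z0)<.008)
            o+=[round(1000*np.median(Y[m]),1),round(1000*np.median(X[m]),1)] if m.sum()>3 else [None,None]
        r.append(o)
    print(r)
E
python3 tr.py top42 x; python3 edge.py top42
```

```text
[[np.float64(120.5), np.float64(2.3), np.float64(120.3), np.float64(3.3)], [np.float64(38.0), np.float64(0.4), np.float64(35.7), np.float64(1.7)], [np.float64(-45.5), np.float64(0.5), np.float64(-44.3), np.float64(2.7)], [np.float64(-137.5), np.float64(-0.3), np.float64(-122.8), np.float64(1.5)]]
[[np.float64(121.2), np.float64(2.2), np.float64(122.1), np.float64(3.1)], [np.float64(38.7), np.float64(0.3), np.float64(37.4), np.float64(1.8)], [np.float64(-32.9), np.float64(0.7), np.float64(-44.1), np.float64(2.7)], [np.float64(-114.0), np.float64(-0.5), np.float64(-125.2), np.float64(1.4)]]
[[np.float64(120.0), np.float64(1.8), np.float64(122.3), np.float64(3.1)], [np.float64(37.0), np.float64(0.3), np.float64(37.7), np.float64(1.8)], [np.float64(-33.3), np.float64(0.4), np.float64(-42.2), np.float64(2.6)], [np.float64(-113.1), np.float64(-0.1), np.float64(-124.4), np.float64(1.5)]]
[[np.float64(119.6), np.float64(2.2), np.float64(122.7), np.float64(3.3)], [np.float64(42.3), np.float64(0.4), np.float64(37.0), np.float64(1.8)], [np.float64(-33.3), np.float64(0.4), np.float64(-42.7), np.
[... 2172 characters left out ...]
7)]]
[[np.float64(121.3), np.float64(1.9), np.float64(123.2), np.float64(3.5)], [np.float64(38.8), np.float64(0.2), np.float64(36.4), np.float64(1.6)], [np.float64(-34.7), np.float64(0.2), np.float64(-41.9), np.float64(2.4)], [np.float64(-113.4), np.float64(-0.1), np.float64(-122.9), np.float64(1.3)]]
tray rect ((678.4086303710938, -3.7044525146484375), (335.01092529296875, 106.90677642822266), 86.1265869140625)
tray rect ((677.7131958007812, -27.377288818359375), (384.8427429199219, 117.84651947021484), 89.03154754638672)
top42 near edge x -0.0535 (home -.0565) slope 0.0015 resid 0.0005 handle near -0.0933 (home -.0965) y range -0.1654..0.1693
bar region [0.0454 0.0463 0.066  0.0696 0.0702]
```

```bash
python3 -c "
from cell import hand_in
print(hand_in())"
```

```text
the job is handed in; nothing more can be done
None
```

The job is done and handed in at about 78 s of the 210 s allowed. I pushed the tray home by its handle until the wrist force rose to about 23 N against the back bar. Then, with each of the four white S-hooks in turn, I hooked a blade, lifted it out of its slot and hung the hook back on the rail. All four blades were present, so no hook was left spare.

Last checks:
- **Hooks and blades:** the hooks hang upright at y ≈ +119, +35, −45 and −126 mm along the rail, each carrying one blade. Readings over 0.6 s showed no visible swing. The scatter at the lower ends of the two short blades I put down to the camera reading their forked tips.
- **Tray:** it sits square to within about 0.01 rad. It moved about 5 mm along the rail late in the run, probably the announced knock, and is well inside the limit.
- **One disagreement:** the tray's near edge measured 3–4 mm beyond its nominal home position relative to my rail estimate. My rail estimate was probably about 2–3 mm short, and the tray is still inside the ±8 mm limit.
- **Bystanders:** I saw no contact with the tumbler, bottle, shaker or coasters, and the pictures show them in place. I did not measure their positions again at the end.

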